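# Clear the T-slots and view the scrap

## Robot

A 6-joint arm with a two-finger parallel gripper is mounted at the origin on the work surface. World frame = base frame: x ahead of the robot, y to its left, z up, the work surface at z = 0. Lengths are in m, angles in rad, forces in N, time in s.
With the tool pointing down it reaches from about 0.275 to 0.85 m from the base axis. Payload 19 kg.
Tool frame: the origin (TCP) lies on the centre line of the jaws, within the pads' length; the fingertips stand 11 mm ahead of it and the grasp point (between the pads) lies 8 mm behind it (env.tip_reach is the distance from the TCP to the fingertips, in m); y points along the fingers, z is the direction in which the jaws open and shut, and the axes are right-handed (so a half turn about y gives the same grasp; the last joint's range is limited). The gripper opens to 85 mm and grips with 20 to 120 N. Pads are 22 mm wide; open, the fingers measure 114 mm over their backs; the gripper's body (76 mm by 85 mm) begins 54 mm behind the grasp point. The pads swing forward as they close: fully open they stand 13 mm farther back than shut.
Start: joints at [-1.294, 0.15, 1.437, -0, 1.554, -0.134], TCP at [0.23, -0.527, 0.242] pointing down, gripper open.
Joint ranges: [-2.8, 2.8], [-0.68, 2.1], [0.12, 2.68], [-1.39, 4.53], [0.16, 2.79], [-2.81, 2.81]. Speed limits (rad/s): [1.89, 1.89, 2.22, 3.01, 3.01, 3.01].

## Interface

Orientations are given as a 3x3 rotation matrix whose columns are the frame's x, y, z axes.
In Python, from rig import env, optics, ticket gives the robot as it stands.
- The arm moves only by the tool jog_arm, never from a script. Its argument "rows" is a list of rows, each an object of numbers: "fingers": the closure, from 0 (fully open) to 1 (shut); "tx", "ty", "tz": the shift along the tool's x, y, z in m; "yaw": the turn about the tool's y in rad. A call has 1 to 8 rows; each row shifts and turns the commanded pose from where the row before left it, along the tool's axes as they then stand; what a row does not reach is not made up. A row lasts 1/12 s, in which the tool goes at most 41.7 mm and 7.16 degrees, less where a joint would pass 70% of its speed; a pose out of reach is approached as far as the arm can. A call with a gripper value outside its range is refused whole. The fingers move at their own pace and stop on an object; "newtons" is the grip in N (left out, the last holds). Time passes only in rows, so rows that do not move let the fingers close. It gives the time, the measured TCP pose, the force and the opening at its end, in the units of the state.
- env.sense(): the state, without advancing time (a new reading comes with each control period).
- optics.get_image(name): name is "scene" or "top"; returns (picture, depth): 480x640x3 uint8, blue, green, red; 480x640 float32, m along the optical axis (not along the pixel's ray), 0 where there is no reading.
- optics.get_calibration(name): a dict with "K" (3x3 intrinsics, pixels), "cam_to_world" (4x4, takes a point from camera to world coordinates). Camera axes: x right, y up, looking along -z (the intrinsics and any distortion apply to the point x, -y, -z); pixel columns grow to the right and rows downward; lengths in m; the calibration is good to about 2 mm. A picture is of the moment at which its call begins. get_calibration takes no time and is no camera call.
- ticket.finish_job(): hands the job in, once; it reports no verdict.
The state is a dict: "t": time; "qpos": joint angles; "qd": joint speeds; "joint_efforts": joint torques, N m; "tool_pos": TCP position; "tool_rot": TCP orientation; "wrist_force": force on the tool from outside, world axes, zero at the start; "wrist_torque": the same for the moment, N m; "grip_width": finger opening in m.
Only numpy, scipy, OpenCV 4.12 (cv2) and the standard library are available. Lean on these libraries where they do the work, as an engineer would, in place of code of your own. Each camera call takes 0.05 s, during which the arm holds its last target.

## Task

The T-slots of the fixture plate are clogged with loose scrap. Stand the copper dish under the slots' open end, push the scraper along each clogged slot from its entry pocket until all of the scrap has dropped into the dish, then lift the dish to the magnifier and hold it level and still just above the red bead for three seconds so that I can look the scrap over. Finish with the dish, scrap and all, back on its cork mat and the scraper back on its rest, and leave the toys and other things on the counter alone.

Things in the scene. Friction and masses are not known exactly. Their poses are not given: they have to be found in the camera images.
- plate: Steel fixture plate 180 x 100 mm, fixed on a green riser; top face 58 mm above the counter. Origin: on the counter under its middle; x runs along the slots to their open end, z up. Two T-slots along x, A at y = +15 mm, B at y = -15 mm: channel 20 mm wide, 10 mm high, floor 40 mm above the counter, under lips 8 mm thick that leave a 10 mm neck open at the top.
- pocket_a (a point): middle of slot A's entry pocket, level with the plate's top: a rectangular opening from above, 36 mm along the slot (plate x = -82 to -46 mm) and 24 mm wide, down to the slot floor. Behind it (at -82 mm) the slot is closed by a wall.
- pocket_b (a point): the same for slot B's entry pocket.
- mouth_a (a point): middle of slot A's floor edge at the open end (plate x = +90 mm, 40 mm up), where scrap drops out. The riser stops 12 mm short of this end and the plate's underside is 34 mm above the counter, so the dish tucks a little way under the end.
- mouth_b (a point): the same for slot B: middle of its floor edge at the open end.
- scraper: T-slot scraper, 130 to 210 g: orange handle on a flat aluminium sole (56 mm along x, 44 mm across, 4 mm thick, underside 16 mm above the origin) that slides on the plate's top; a 6 mm thick neck under the sole carries a T foot. Origin: below the sole's middle, level with the foot's underside; z up. The sole keeps it standing when it is let go of in a slot.
- scraper_handle (a point): middle of the scraper's handle block, 42 mm above the scraper's origin; the block is 50 mm along x, 24 mm across y (grip it across these) and 44 mm high, its foot on the sole.
- scraper_front (a point): middle of the foot's front face, at x = +28 mm, 3 mm above the scraper's origin, flush with the sole's front edge. The steel foot is 24 mm long (x = +4 to +28 mm), 15 mm wide, 6 mm thick. With the sole on the plate it runs 2 mm above the slot floor, under the lips; it enters or leaves a slot only through the entry pocket or the open end.
- rest: Fixed pine rest for the scraper: two rails 64 mm long along its x, tops 26 mm above the counter, 24 mm apart inside, 48 mm over all. Origin: on the counter under its middle. At home the scraper's sole lies on both rails, its foot hangs between them, its origin is 10 mm above the rest's origin and its x axis is along the rest's.
- dish: Copper parts dish, 130 to 210 g empty: open rectangular tray 96 mm long (x), 68 mm wide (y), 28 mm high, walls and floor 3 mm thick. Origin: middle of its underside, z up. Best gripped across its 68 mm width from above.
- mat: Fixed cork mat, 140 mm (x) by 110 mm (y), 3 mm thick: the dish's home. Origin: middle of its underside, on the counter.
- bead (a point): centre of the red bead (12 mm) at the end of a fixed bench magnifier's thin brass pointer rod, 170 mm above the counter: the marked viewing point; hold the dish with the middle of its underside 5 to 40 mm above it. Axes of the magnifier: its 285 mm post stands 190 mm from the bead along +x (round base 116 mm), its tilted lens 105 to 165 mm along +x, 215 to 310 mm up.
- scrap1: folded offcut of red tin, 16 x 15 mm, 6 mm thick, 11 to 20 g. Origin: middle of its underside. It may be absent (None); otherwise it starts lying loose in one of the two slots, under the lips, too wide to come up through the neck.
- scrap2: folded offcut of blue tin, 15 x 15 mm, 6 mm thick, 11 to 20 g. Origin: middle of its underside. It may be absent (None); otherwise it starts lying loose in one of the two slots, under the lips, too wide to come up through the neck.
- scrap3: folded offcut of yellow tin, 17 x 15 mm, 6 mm thick, 11 to 20 g. Origin: middle of its underside. It may be absent (None); otherwise it starts lying loose in one of the two slots, under the lips, too wide to come up through the neck.
- scrap4: round light solder slug, 16 mm across, 6 mm thick, 11 to 20 g. Origin: middle of its underside. It may be absent (None); otherwise it starts lying loose in one of the two slots, under the lips, too wide to come up through the neck.
- scrap5: round darker solder slug, 16 mm across, 6 mm thick, 11 to 20 g. Origin: middle of its underside. It may be absent (None); otherwise it starts lying loose in one of the two slots, under the lips, too wide to come up through the neck.
- rocket: bystander: silver tin rocketship, 145 mm tall, 60 mm across its red fins. Origin: middle of its underside as it stands.
- top: bystander: lilac tin spinning top with a red knob, 76 mm across, 85 mm tall. Origin: middle of its underside as it stands.
- horse: bystander: cream tin horse on a green wheeled base 90 x 36 mm, about 120 mm tall. Origin: middle of its underside as it stands.
- key: bystander: brass clockwork key lying flat, about 65 mm long, 9 mm thick. Origin: middle of its underside as it stands.
- tweezers: bystander: steel tweezers lying flat, 115 mm long. Origin: middle of its underside.
- oilcan: bystander: brass oil can, 56 mm across, 100 mm tall with its spout. Origin: middle of its underside as it stands.
Things that resemble listed ones, but are neither listed nor needed, are in the scene too. What is shaped like the scraper but pink is not meant. What is shaped like the dish but turquoise is not meant.

How it is judged:
By the outcome, as a careful person would: the job done as asked, in the order asked, and still so for the second after the job is handed in, with the robot touching nothing.
Of scrap1, scrap2, scrap3, scrap4, scrap5 only 2 to 5 are there at a start; the rules pass over those that are not, and their reading is None.
At some moment in a run one of dish may be knocked a few centimetres aside while the robot is not near it.
Once in a run the grip may slacken for a moment while it holds something.
It also fails if it takes over 210 s, if anything falls off the work surface, if the arm or the gripper's body presses on something with over 40 N, if the wrist force passes 120 N, or if a joint passes its speed limit or range.

## Working session

There is one attempt and no reset: what is moved stays moved. The work goes in short steps, Python scripts to look and compute and a tool call to move; the robot and the scene stay as the last step left them, time stands still between calls to the robot, and variables do not carry over. Pictures are saved under pics/ and viewed, and the job is handed in when it is done.

Besides the shell and the picture viewer there is one more tool, called as name([rows], argument=value, ...), one row to a line, values as JSON. jog_arm: Moves the arm, as the interface text tells. Its arguments: {"type":"object","properties":{"rows":{"type":"array","items":{"type":"object","properties":{"fingers":{"type":"number"},"tx":{"type":"number"},"ty":{"type":"number"},"tz":{"type":"number"},"yaw":{"type":"number"}}}},"newtons":{"type":"number"}},"required":["rows"]}

```bash
ls; mkdir -p pics; python3 - <<'E'
from rig import env, optics, ticket
import cv2,numpy as np
s=env.sense();print(s)
for n in("scene","top"):
    im,d=optics.get_image(n);cv2.imwrite(f"pics/{n}0.png",im);np.save(f"pics/{n}0d.npy",d)
    print(optics.get_calibration(n))
E
```

```text
pics
{'t': 0.0, 'qpos': array([-1.29401203e+00,  1.50991754e-01,  1.43798938e+00,  3.59266304e-05,
        1.55380705e+00, -1.33992516e-01]), 'qd': array([-0.00129234, -0.0009879 , -0.00046119,  0.00059897, -0.00033354,
       -0.00119764]), 'joint_efforts': array([ 2.03414124e-04, -7.13057756e+01, -5.70867670e+01, -1.28521478e-04,
        8.96811514e-03, -6.65446305e-05]), 'tool_pos': array([ 0.22954578, -0.52695566,  0.24169291]), 'tool_rot': array([[-9.16811180e-01, -2.92142238e-04,  3.99320891e-01],
       [-3.99320950e-01,  1.15984827e-03, -9.16810468e-01],
       [-1.95312584e-04, -9.99999285e-01, -1.18002038e-03]]), 'wrist_force': array([ 0.32620663, -1.03420945,  0.27186766]), 'wrist_torque': array([-0.00392718, -0.01104965,  0.03892495]), 'grip_width': 0.08547696274470228}
{'K': array([[521.94038415,   0.        , 313.40861214],
       [  0.        , 521.94038415, 237.48818778],
       [  0.        ,   0.        ,   1.        ]]), 'cam_to_world': array([[-0.89371255, -0.23597169,  0.38156945,  1.08537887],
       [ 0.448193  , -0.50755665,  0.73587315,  0.93849557],
       [ 0.02002288,  0.82867582,  0.5593706 ,  0.85101538],
       [ 0.        ,  0.        ,  0.        ,  1.        ]])}
{'K': array([[517.87372889,   0.        , 328.54479555],
       [  0.        , 517.87372889, 240.19756565],
       [  0.        ,   0.        ,   1.        ]]), 'cam_to_world': array([[-0.02439237,  0.98892244, -0.14641525,  0.40563896],
       [-0.99969683, -0.02363775,  0.00689182, -0.01273599],
       [ 0.00335455,  0.14653897,  0.98919921,  1.25950377],
       [ 0.        ,  0.        ,  0.        ,  1.        ]])}
```

View pics/scene0.png

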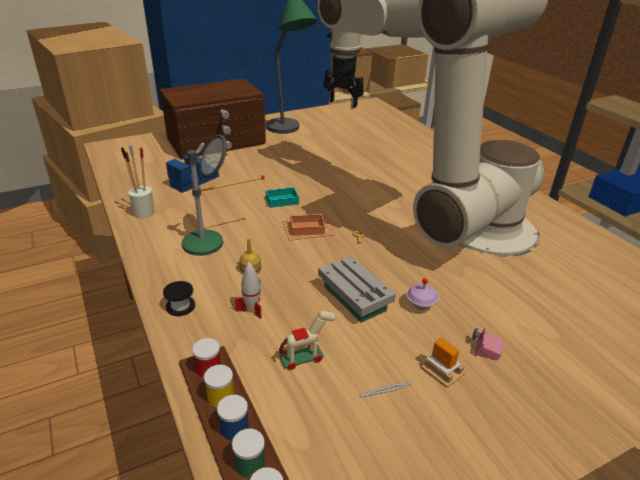

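View pics/top0.png

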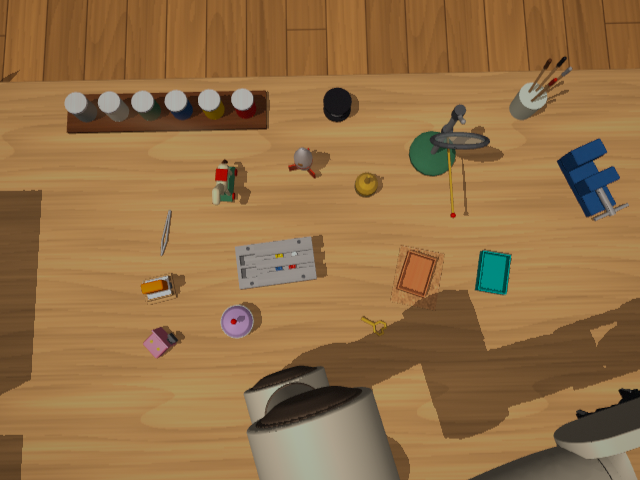

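```bash
cat > h.py <<'E'
from rig import env, optics, ticket
import cv2,numpy as np
def crop(n,x0,y0,x1,y1,k,out,im=None):
    if im is None: im,_=optics.get_image(n)
    c=cv2.resize(im[y0:y1,x0:x1],None,fx=k,fy=k,interpolation=cv2.INTER_CUBIC)
    cv2.imwrite(out,c)
def ray(n,u,v):
    c=optics.get_calibration(n);K=c["K"];T=c["cam_to_world"]
    d=np.array([(u-K[0,2])/K[0,0],-(v-K[1,2])/K[1,1],-1.])
    return T[:3,3],T[:3,:3]@d
def at_z(n,u,v,z):
    o,d=ray(n,u,v);return o+d*(z-o[2])/d[2]
def proj(n,p):
    c=optics.get_calibration(n);K=c["K"];T=c["cam_to_world"]
    q=T[:3,:3].T@(np.array(p,float)-T[:3,3]);
    return K[0,0]*q[0]/-q[2]+K[0,2],K[1,1]*-q[1]/-q[2]+K[1,2]
def tri(uv1,uv2):
    o1,d1=ray("top",*uv1);o2,d2=ray("scene",*uv2)
    A=np.stack([d1,-d2],1);s=np.linalg.lstsq(A,o2-o1,rcond=None)[0]
    p,q=o1+d1*s[0],o2+d2*s[1];return (p+q)/2,np.linalg.norm(p-q)
E
python3 - <<'E'
from h import *
a=cv2.imread("pics/top0.png");b=cv2.imread("pics/scene0.png")
crop("",220,220,340,310,6,"pics/c_plate.png",a)
crop("",130,260,200,360,6,"pics/c_scr.png",a)
crop("",380,235,460,315,7,"pics/c_dish.png",a)
crop("",310,240,410,330,7,"pics/s_plate.png",b)
crop("",420,320,510,390,8,"pics/s_scr.png",b)
crop("",180,130,340,260,5,"pics/s_mag.png",b)
crop("",400,95,500,225,4,"pics/c_mag.png",a)
E
```

```text
(no output)
```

View pics/c_plate.png

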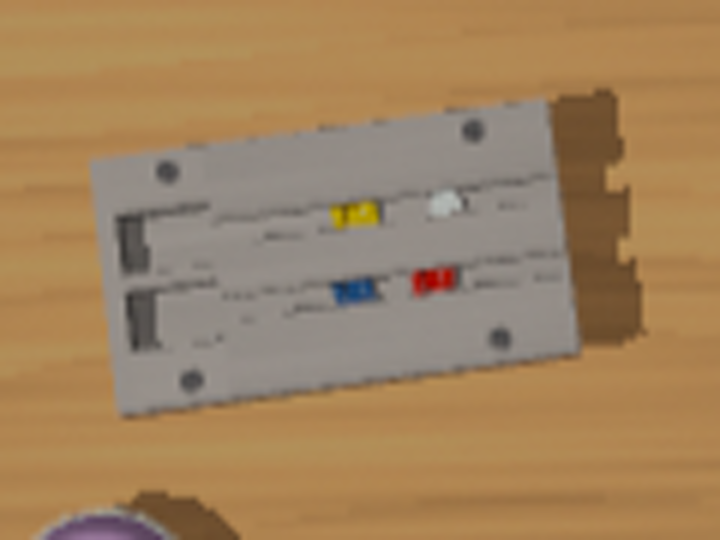

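View pics/c_scr.png

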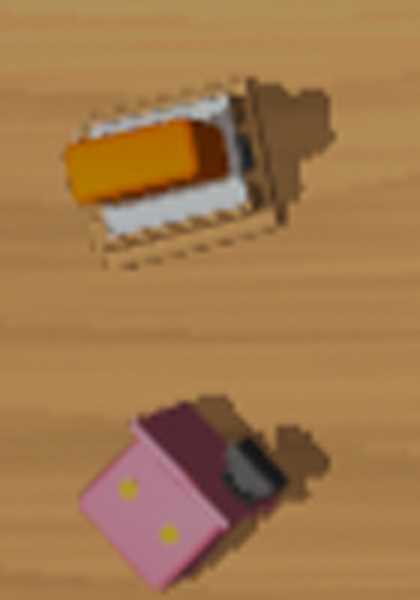

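View pics/c_dish.png

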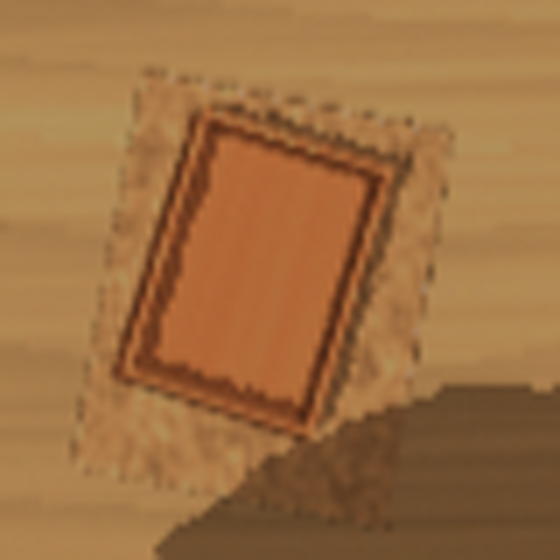

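View pics/s_plate.png

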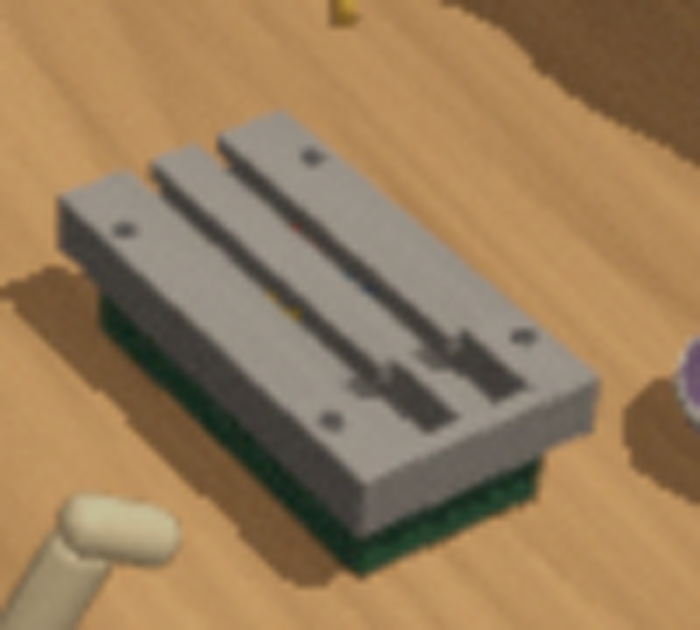

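View pics/s_scr.png

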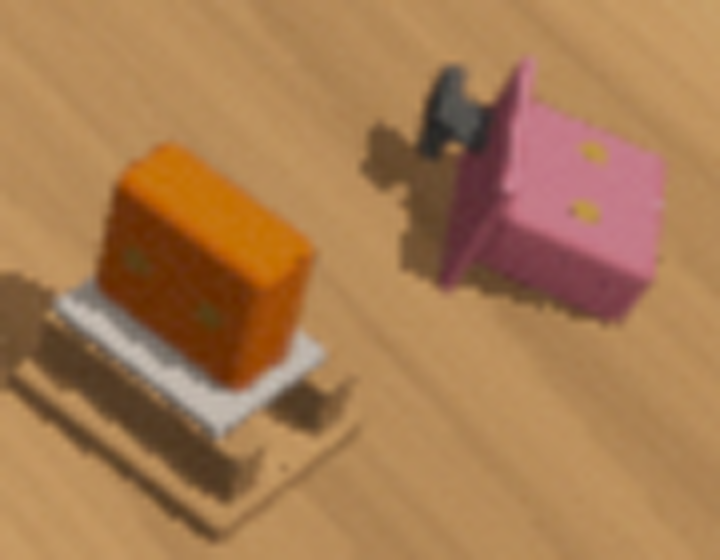

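View pics/s_mag.png

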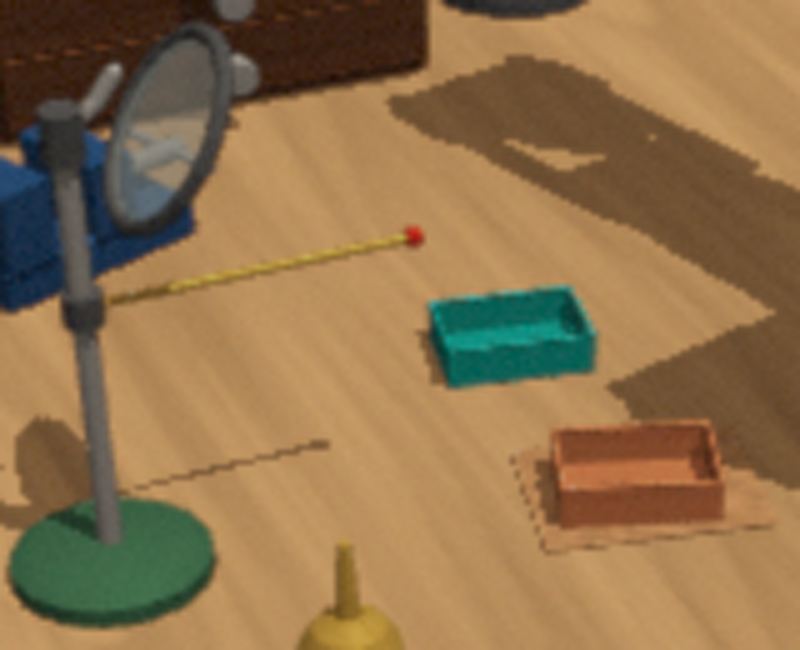

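View pics/c_mag.png

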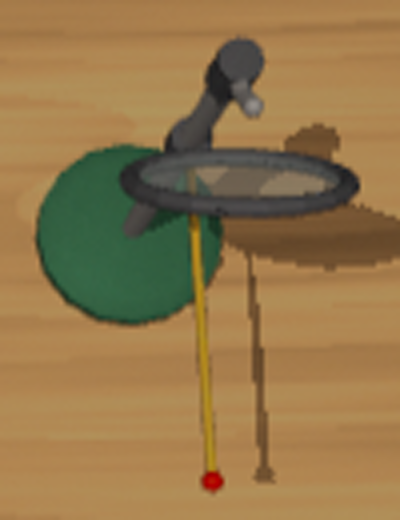

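```bash
cat >> h.py <<'E'
def fitrect(n,uvs,L,W,z):
    # uvs: corners in order (-L/2,+W/2),(+L/2,+W/2),(+L/2,-W/2),(-L/2,-W/2)
    P=np.array([at_z(n,u,v,z)[:2] for u,v in uvs])
    M=np.array([[-L/2,W/2],[L/2,W/2],[L/2,-W/2],[-L/2,-W/2]])
    c=P.mean(0);H=(M.T@(P-c))
    th=np.arctan2(H[0,1]-H[1,0],H[0,0]+H[1,1])
    R=np.array([[np.cos(th),-np.sin(th)],[np.sin(th),np.cos(th)]])
    print(n,"c",c.round(4),"deg",np.degrees(th).round(2),"res",((P-c)-M@R.T).round(4).tolist());return c,th
E
python3 - <<'E'
from h import *
f=lambda L,k,x,y:[(a/k+x,b/k+y) for a,b in L]
print("plate");fitrect("top",f([(92,160),(548,100),(580,353),(122,416)],6,219.6,219.6),.18,.1,.058)
fitrect("scene",f([(365,485),(60,198),(283,112),(600,380)],7,309.6,239.6),.18,.1,.058)
print("dish")
fitrect("top",f([(118,372),(198,105),(408,158),(310,435)],7,379.6,234.6),.096,.068,.031)
print("mat")
fitrect("top",f([(75,465),(140,72),(450,130),(390,528)],7,379.6,234.6),.14,.11,.003)
fitrect("scene",f([(775,525),(545,550),(512,455),(735,430)],5,179.6,129.6),.14,.11,.003)
print("sole")
fitrect("top",f([(88,128),(235,95),(248,210),(108,238)],6,129.6,259.6),.056,.044,.030)
fitrect("scene",f([(215,437),(55,300),(165,225),(327,352)],8,419.6,319.6),.056,.044,.030)
print("handle top")
fitrect("top",f([(64,145),(188,120),(200,185),(78,205)],6,129.6,259.6),.05,.024,.074)
fitrect("scene",f([(238,280),(120,182),(172,143),(312,248)],8,419.6,319.6),.05,.024,.074)
print("bead",tri((212/4+399.6,480/4+94.6),(414/5+179.6,236/5+129.6)))
bz=at_z("top",212/4+399.6,480/4+94.6,.17);print(bz)
for nm,u,v in(("oil",367,184),("rocket",303,158),("key",373,324),("topt",237,321),("horse",228,185)):print(nm,at_z("top",u,v,.03).round(3))
# depth check plate
d=np.load("pics/top0d.npy")
E
```

```text
plate
top c [0.5343 0.1036] deg -83.66 res [[0.0003, -0.0003], [-0.0001, 0.0004], [-0.0, 0.001], [-0.0001, -0.001]]
scene c [0.5353 0.1051] deg -83.56 res [[-0.0002, -0.0003], [-0.0005, 0.0005], [0.0003, 0.0002], [0.0004, -0.0003]]
dish
top c [ 0.5044 -0.2285] deg -19.7 res [[-0.0008, 0.0011], [-0.0008, 0.0022], [0.0022, -0.0046], [-0.0006, 0.0013]]
mat
top c [ 0.496  -0.2347] deg -12.01 res [[0.0008, -0.0004], [-0.0001, 0.0002], [-0.0002, 0.0004], [-0.0005, -0.0002]]
scene c [ 0.4971 -0.2324] deg -13.75 res [[0.0016, -0.002], [-0.0015, -0.0019], [0.0005, 0.0029], [-0.0006, 0.001]]
sole
top c [0.4841 0.385 ] deg -79.69 res [[-0.0002, 0.0011], [0.0014, -0.0015], [-0.0008, 0.0004], [-0.0004, -0.0]]
scene c [0.4848 0.3857] deg -79.4 res [[0.0013, 0.0011], [-0.0005, 0.0004], [-0.0006, -0.0006], [-0.0002, -0.001]]
handle top
top c [0.4831 0.3849] deg -80.14 res [[0.0002, -0.0005], [0.0, 0.0019], [-0.0012, 0.0009], [0.001, -0.0023]]
scene c [0.4876 0.3863] deg -80.72 res [[0.0006, -0.0049], [-0.0017, 0.0041], [0.0009, 0.0025], [0.0002, -0.0016]]
bead (array([ 0.61552371, -0.28708471,  0.1716526 ]), np.float64(0.0003845144359801073))
[ 0.61601352 -0.28760669  0.17      ]
oil [ 0.724 -0.118  0.03 ]
rocket [0.793 0.036 0.03 ]
key [ 0.387 -0.121  0.03 ]
topt [0.401 0.198 0.03 ]
horse [0.729 0.22  0.03 ]
```

```bash
cat >> h.py <<'E'
def to(x,y,z,hdg_deg):
    s=env.sense();R=s["tool_rot"];d=np.array([x,y,z])-s["tool_pos"]
    h=np.degrees(np.arctan2(R[1,2],R[0,2]))
    dh=(hdg_deg-h+180)%360-180
    # tool axes after the turn
    a=np.radians(hdg_deg);Z=np.array([np.cos(a),np.sin(a),0]);Y=np.array([0,0,-1.]);X=np.cross(Y,Z)
    print("t",round(s["t"],2),"hdg",h.round(2),"yaw",np.radians(-dh).round(4),"now-axes tx,ty,tz",(R.T@d).round(4),"after-turn tx,ty,tz",[round(float(d@v),4) for v in (X,Y,Z)], "grip",round(s["grip_width"],4),"F",s["wrist_force"].round(1),"pos",s["tool_pos"].round(4))
E
python3 - <<'E'
from h import *
f=lambda L,k,x,y:[(a/k+x,b/k+y) for a,b in L]
print(env.tip_reach)
fitrect("top",f([(116,374),(198,105),(395,158),(310,437)],7,379.6,234.6),.096,.068,.031)
b=cv2.imread("pics/scene0.png")
crop("",270,205,350,250,9,"pics/s_dish.png",b)
E
```

```text
0.011
top c [ 0.5041 -0.2273] deg -19.09 res [[-0.0006, 0.0009], [-0.0004, 0.0003], [0.0021, -0.0018], [-0.0011, 0.0006]]
```

View pics/s_dish.png

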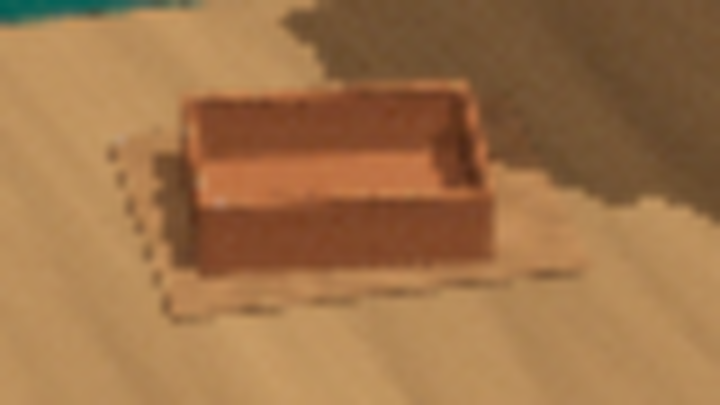

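```bash
python3 - <<'E'
from h import *
f=lambda L,k,x,y:[(a/k+x,b/k+y) for a,b in L]
fitrect("scene",f([(492,197),(200,207),(185,95),(470,82)],9,269.6,204.6),.096,.068,.031)
to(.504,-.228,.13,-109)
E
```

```text
scene c [ 0.5032 -0.2276] deg -20.72 res [[0.0015, 0.0009], [-0.0004, 0.0007], [-0.0004, -0.0], [-0.0007, -0.0016]]
t 0.1 hdg -66.46 yaw 0.7424 now-axes tx,ty,tz [-0.371   0.112  -0.1644] after-turn tx,ty,tz [-0.1622, 0.1118, -0.372] grip 0.0853 F [-1.2 -0.1  0.4] pos [ 0.2295 -0.527   0.2418]
```

jog_arm([
  {"tx":-0.0285,"tz":-0.0126},
  {"tx":-0.0285,"tz":-0.0126},
  {"tx":-0.0285,"tz":-0.0126},
  {"tx":-0.0285,"tz":-0.0126},
  {"tx":-0.0285,"tz":-0.0126},
  {"tx":-0.0285,"tz":-0.0126},
  {"tx":-0.0285,"tz":-0.0126},
  {"tx":-0.0285,"tz":-0.0126},
])

```text
invalid input
```

jog_arm([
  {"tx":-0.0285,"tz":-0.0126},
  {"tx":-0.0285,"tz":-0.0126},
  {"tx":-0.0285,"tz":-0.0126},
  {"tx":-0.0285,"tz":-0.0126},
  {"tx":-0.0285,"tz":-0.0126},
  {"yaw":0.1,"ty":0.01},
  {"yaw":0.1,"ty":0.02},
  {"yaw":0.1,"ty":0.02},
])

```text
invalid input
```

jog_arm([
  {"yaw":0.1,"ty":0.02},
  {"yaw":0.1,"ty":0.02},
  {"yaw":0.1,"ty":0.02},
  {"yaw":0.1,"ty":0.01},
  {"yaw":0.051},
  {},
])

```text
invalid input
```

```bash
python3 - <<'E'
from h import *
to(.504,-.2275,.013,-109.5)
crop("scene",250,170,370,260,6,"pics/a1.png")
crop("top",370,215,470,315,6,"pics/a1t.png")
E
```

```text
t 0.1 hdg -66.46 yaw 0.7511 now-axes tx,ty,tz [-0.3712  0.229  -0.1647] after-turn tx,ty,tz [-0.1587, 0.2288, -0.3739] grip 0.0853 F [-1.2 -0.1  0.4] pos [ 0.2295 -0.527   0.2418]
```

View pics/a1.png

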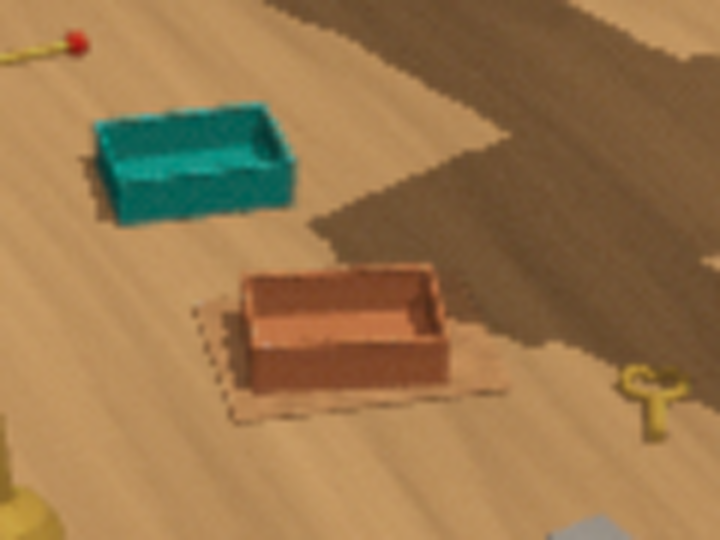

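Nothing moved (rows refused). Trying complete rows.

jog_arm([
  {"fingers":0,"tx":-0.0285,"ty":0,"tz":-0.0126,"yaw":0},
])

```text
t: 0.28
tool_pos: [0.2486, -0.5063, 0.2415]
tool_rot: [[-0.918, -0.001, 0.396], [-0.396, 0.0, -0.918], [0.001, -1.0, -0.001]]
wrist_force: [1.3, -0.8, 0.1]
grip_width: 0.0856
```

jog_arm([
  {"fingers":0,"tx":-0.0285,"ty":0,"tz":-0.0126,"yaw":0},
  {"fingers":0,"tx":-0.0285,"ty":0,"tz":-0.0126,"yaw":0},
  {"fingers":0,"tx":-0.0285,"ty":0,"tz":-0.0126,"yaw":0},
  {"fingers":0,"tx":-0.0285,"ty":0,"tz":-0.0126,"yaw":0},
  {"fingers":0,"tx":-0.0285,"ty":0,"tz":-0.0126,"yaw":0},
  {"fingers":0,"tx":-0.0285,"ty":0,"tz":-0.0126,"yaw":0},
  {"fingers":0,"tx":-0.0285,"ty":0,"tz":-0.0126,"yaw":0},
  {"fingers":0,"tx":-0.0285,"ty":0,"tz":-0.0126,"yaw":0},
])

```text
t: 0.95
tool_pos: [0.4203, -0.3194, 0.2423]
tool_rot: [[-0.917, -0.0, 0.399], [-0.399, 0.0, -0.917], [-0.0, -1.0, -0.0]]
wrist_force: [0.2, -0.0, -1.5]
grip_width: 0.0853
```

jog_arm([
  {"fingers":0,"tx":-0.0285,"ty":0,"tz":-0.0126,"yaw":0},
  {"fingers":0,"tx":-0.0285,"ty":0,"tz":-0.0126,"yaw":0},
  {"fingers":0,"tx":-0.0285,"ty":0,"tz":-0.0126,"yaw":0},
  {"fingers":0,"tx":-0.0285,"ty":0,"tz":-0.0126,"yaw":0},
  {"fingers":0,"tx":0,"ty":0,"tz":0,"yaw":0.1},
  {"fingers":0,"tx":0,"ty":0.02,"tz":0,"yaw":0.1},
  {"fingers":0,"tx":0,"ty":0.02,"tz":0,"yaw":0.1},
  {"fingers":0,"tx":0,"ty":0.02,"tz":0,"yaw":0.1},
])

```text
t: 1.62
tool_pos: [0.504, -0.2287, 0.1815]
tool_rot: [[-1.0, 0.0, 0.006], [-0.006, -0.0, -1.0], [-0.0, -1.0, 0.0]]
wrist_force: [-0.9, 0.2, -0.7]
grip_width: 0.0855
```

jog_arm([
  {"fingers":0,"tx":0,"ty":0.02,"tz":0,"yaw":0.1},
  {"fingers":0,"tx":0,"ty":0.02,"tz":0,"yaw":0.1},
  {"fingers":0,"tx":0,"ty":0.02,"tz":0,"yaw":0.1},
  {"fingers":0,"tx":0,"ty":0,"tz":0,"yaw":0.05},
  {"fingers":0,"tx":0,"ty":0,"tz":0,"yaw":0},
  {"fingers":0,"tx":0,"ty":0,"tz":0,"yaw":0},
])

```text
t: 2.12
tool_pos: [0.504, -0.2291, 0.1225]
tool_rot: [[-0.944, 0.0, -0.331], [0.331, 0.0, -0.944], [-0.0, -1.0, -0.0]]
wrist_force: [0.4, 0.2, -0.5]
grip_width: 0.0855
```

```bash
python3 - <<'E'
from h import *
to(.504,-.2275,.013,-109.5)
crop("scene",250,170,370,260,6,"pics/a2.png")
crop("top",370,215,470,315,6,"pics/a2t.png")
E
```

```text
t 2.12 hdg -109.32 yaw 0.0031 now-axes tx,ty,tz [ 0.0005  0.1095 -0.0015] after-turn tx,ty,tz [0.0005, 0.1095, -0.0015] grip 0.0855 F [ 0.4  0.2 -0.5] pos [ 0.504  -0.2291  0.1225]
```

View pics/a2.png

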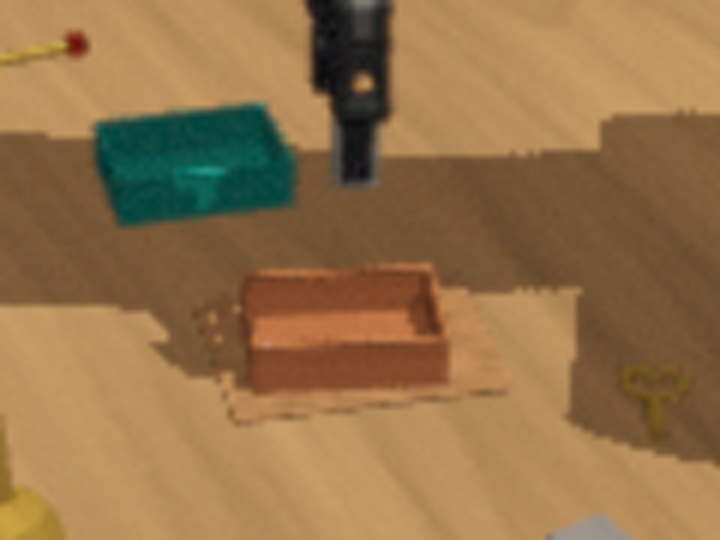

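jog_arm([
  {"fingers":0,"tx":0,"ty":0.02,"tz":-0.0015,"yaw":0},
  {"fingers":0,"tx":0,"ty":0.02,"tz":0,"yaw":0},
  {"fingers":0,"tx":0,"ty":0.02,"tz":0,"yaw":0},
  {"fingers":0,"tx":0,"ty":0.02,"tz":0,"yaw":0},
  {"fingers":0,"tx":0,"ty":0.016,"tz":0,"yaw":0},
  {"fingers":0,"tx":0,"ty":0.014,"tz":0,"yaw":0},
  {"fingers":0,"tx":0,"ty":0,"tz":0,"yaw":0},
])

```text
t: 2.8
tool_pos: [0.5035, -0.2271, 0.0103]
tool_rot: [[-0.943, -0.002, -0.332], [0.332, 0.002, -0.943], [0.003, -1.0, -0.001]]
wrist_force: [-0.9, -0.1, -0.8]
grip_width: 0.0856
```

```bash
python3 - <<'E'
from h import *
to(.504,-.2275,.013,-109.5)
crop("scene",250,170,370,260,6,"pics/a3.png")
E
```

```text
t 2.8 hdg -109.36 yaw 0.0024 now-axes tx,ty,tz [-0.0007 -0.0027  0.0002] after-turn tx,ty,tz [-0.0007, -0.0027, 0.0002] grip 0.0856 F [-0.9 -0.1 -0.8] pos [ 0.5035 -0.2271  0.0103]
```

View pics/a3.png

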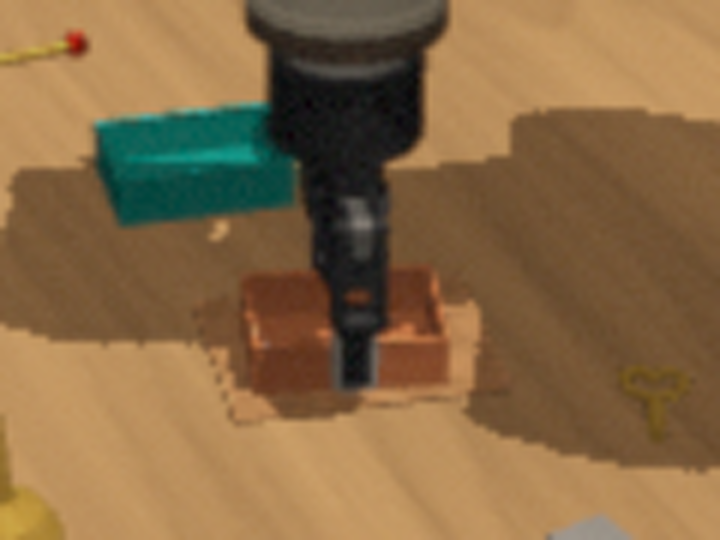

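jog_arm([
  {"fingers":0.5,"tx":0,"ty":0,"tz":0,"yaw":0},
  {"fingers":0.5,"tx":0,"ty":0,"tz":0,"yaw":0},
  {"fingers":0.5,"tx":0,"ty":0,"tz":0,"yaw":0},
  {"fingers":0.5,"tx":0,"ty":0,"tz":0,"yaw":0},
], newtons=70)

```text
t: 3.18
tool_pos: [0.5051, -0.228, 0.0141]
tool_rot: [[-0.943, 0.002, -0.332], [0.332, -0.001, -0.943], [-0.002, -1.0, 0.0]]
wrist_force: [-1.2, 1.0, 5.2]
grip_width: 0.0666
```

jog_arm([
  {"fingers":0.5,"tx":0,"ty":-0.005,"tz":0,"yaw":0},
  {"fingers":0.5,"tx":0,"ty":-0.015,"tz":0,"yaw":0},
  {"fingers":0.5,"tx":0,"ty":-0.015,"tz":0,"yaw":0},
  {"fingers":0.5,"tx":0,"ty":-0.015,"tz":0,"yaw":0},
  {"fingers":0.5,"tx":0,"ty":-0.01,"tz":0,"yaw":0},
  {"fingers":0.5,"tx":0,"ty":0,"tz":0,"yaw":0},
])

```text
t: 3.68
tool_pos: [0.5054, -0.2282, 0.0751]
tool_rot: [[-0.943, 0.003, -0.333], [0.333, -0.002, -0.943], [-0.004, -1.0, 0.001]]
wrist_force: [-0.4, -0.8, -2.1]
grip_width: 0.0665
```

```bash
python3 - <<'E'
from h import *
to(.549,-.027,.013,6.4)
crop("scene",250,170,370,260,6,"pics/a4.png")
E
```

```text
t 3.68 hdg -109.42 yaw -2.0215 now-axes tx,ty,tz [ 0.026   0.0619 -0.2043] after-turn tx,ty,tz [-0.195, 0.0621, 0.0658] grip 0.0665 F [-0.4 -0.8 -2.1] pos [ 0.5054 -0.2282  0.0751]
```

View pics/a4.png

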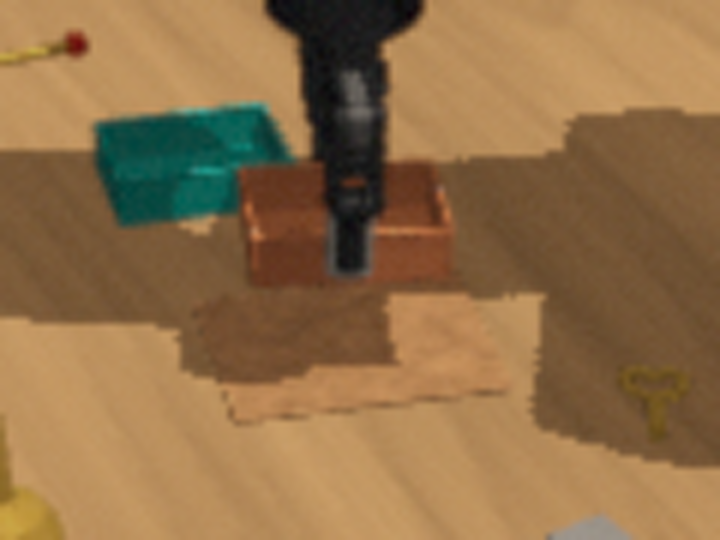

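jog_arm([
  {"fingers":0.5,"tx":0,"ty":-0.01,"tz":0,"yaw":-0.06},
  {"fingers":0.5,"tx":0,"ty":-0.01,"tz":0,"yaw":-0.12},
  {"fingers":0.5,"tx":0,"ty":0,"tz":0,"yaw":-0.12},
  {"fingers":0.5,"tx":0,"ty":0,"tz":0,"yaw":-0.12},
  {"fingers":0.5,"tx":0,"ty":0,"tz":0,"yaw":-0.12},
  {"fingers":0.5,"tx":0,"ty":0,"tz":0,"yaw":-0.12},
  {"fingers":0.5,"tx":0,"ty":0,"tz":0,"yaw":-0.12},
  {"fingers":0.5,"tx":0,"ty":0,"tz":0,"yaw":-0.12},
])

```text
t: 4.4
tool_pos: [0.504, -0.2274, 0.0913]
tool_rot: [[-0.844, -0.001, 0.537], [-0.537, 0.001, -0.844], [0.001, -1.0, -0.001]]
wrist_force: [0.0, -0.7, -1.4]
grip_width: 0.0665
```

jog_arm([
  {"fingers":0.5,"tx":0,"ty":0,"tz":0,"yaw":-0.12},
  {"fingers":0.5,"tx":0,"ty":0,"tz":0,"yaw":-0.12},
  {"fingers":0.5,"tx":0,"ty":0,"tz":0,"yaw":-0.12},
  {"fingers":0.5,"tx":0,"ty":0,"tz":0,"yaw":-0.12},
  {"fingers":0.5,"tx":0,"ty":0,"tz":0,"yaw":-0.12},
  {"fingers":0.5,"tx":0,"ty":0,"tz":0,"yaw":-0.12},
  {"fingers":0.5,"tx":0,"ty":0,"tz":0,"yaw":-0.12},
  {"fingers":0.5,"tx":0,"ty":0,"tz":0,"yaw":-0.12},
])

```text
t: 5.07
tool_pos: [0.504, -0.2274, 0.0913]
tool_rot: [[-0.044, -0.001, 0.999], [-0.999, 0.001, -0.044], [-0.001, -1.0, -0.001]]
wrist_force: [0.6, 0.0, -1.0]
grip_width: 0.0665
```

jog_arm([
  {"fingers":0.5,"tx":0,"ty":0,"tz":0,"yaw":-0.12},
  {"fingers":0.5,"tx":0,"ty":0,"tz":0,"yaw":-0.04},
  {"fingers":0.5,"tx":0,"ty":0,"tz":0,"yaw":0},
])

```text
t: 5.32
tool_pos: [0.504, -0.2274, 0.0914]
tool_rot: [[0.112, -0.001, 0.994], [-0.994, 0.001, 0.112], [-0.001, -1.0, -0.001]]
wrist_force: [0.3, 0.1, -1.0]
grip_width: 0.0664
```

```bash
python3 - <<'E'
from h import *
to(.550,-.029,.013,6.4)
crop("top",360,200,480,300,6,"pics/a5.png")
E
```

```text
t 5.32 hdg 6.44 yaw 0.0006 now-axes tx,ty,tz [-0.1919  0.0785  0.068 ] after-turn tx,ty,tz [-0.192, 0.0784, 0.0678] grip 0.0664 F [ 0.3  0.1 -1. ] pos [ 0.504  -0.2274  0.0914]
```

View pics/a5.png

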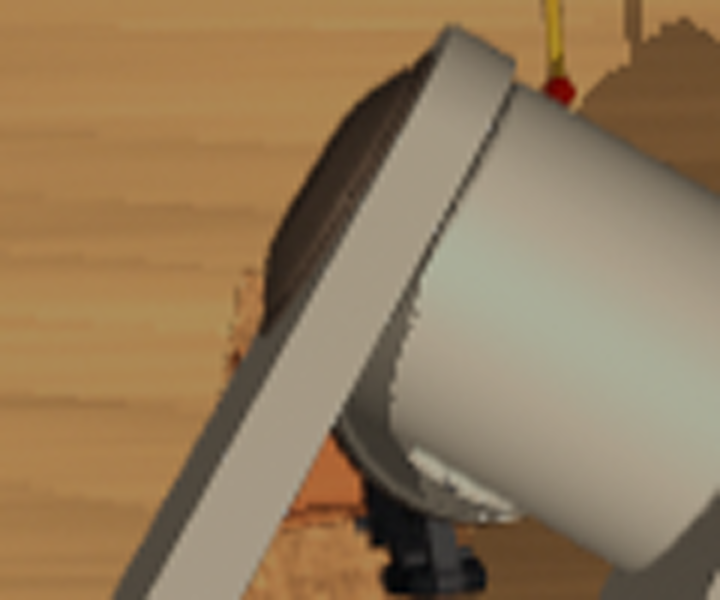

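jog_arm([
  {"fingers":0.5,"tx":-0.012,"ty":0,"tz":0.0046,"yaw":0},
  {"fingers":0.5,"tx":-0.025,"ty":0,"tz":0.01,"yaw":0},
  {"fingers":0.5,"tx":-0.027,"ty":0,"tz":0.01,"yaw":0},
  {"fingers":0.5,"tx":-0.027,"ty":0,"tz":0.01,"yaw":0},
  {"fingers":0.5,"tx":-0.027,"ty":0,"tz":0.01,"yaw":0},
  {"fingers":0.5,"tx":-0.025,"ty":0,"tz":0.01,"yaw":0},
  {"fingers":0.5,"tx":-0.018,"ty":0,"tz":0.008,"yaw":0},
  {"fingers":0.5,"tx":-0.01,"ty":0,"tz":0.004,"yaw":0},
])

```text
t: 6.03
tool_pos: [0.552, -0.0475, 0.0921]
tool_rot: [[0.11, -0.0, 0.994], [-0.994, 0.001, 0.11], [-0.001, -1.0, -0.0]]
wrist_force: [0.3, 0.1, -0.3]
grip_width: 0.0663
```

jog_arm([
  {"fingers":0.5,"tx":0,"ty":0.01,"tz":0,"yaw":0},
  {"fingers":0.5,"tx":0,"ty":0.015,"tz":0,"yaw":0},
  {"fingers":0.5,"tx":0,"ty":0.015,"tz":0,"yaw":0},
  {"fingers":0.5,"tx":0,"ty":0.015,"tz":0,"yaw":0},
  {"fingers":0.5,"tx":0,"ty":0.013,"tz":0,"yaw":0},
  {"fingers":0.5,"tx":0,"ty":0.008,"tz":0,"yaw":0},
  {"fingers":0.5,"tx":0,"ty":0,"tz":0,"yaw":0},
])

```text
t: 6.62
tool_pos: [0.5505, -0.0506, 0.0142]
tool_rot: [[0.109, -0.003, 0.994], [-0.994, 0.001, 0.109], [-0.001, -1.0, -0.003]]
wrist_force: [-0.6, -0.4, -2.1]
grip_width: 0.0667
```

```bash
python3 - <<'E'
from h import *
to(.5491,-.026,.0135,6.4)
crop("scene",270,200,410,330,5,"pics/a6.png")
E
```

```text
t 6.62 hdg 6.23 yaw -0.0029 now-axes tx,ty,tz [-0.0246  0.0007  0.0012] after-turn tx,ty,tz [-0.0246, 0.0007, 0.0013] grip 0.0667 F [-0.6 -0.4 -2.1] pos [ 0.5505 -0.0506  0.0142]
```

View pics/a6.png

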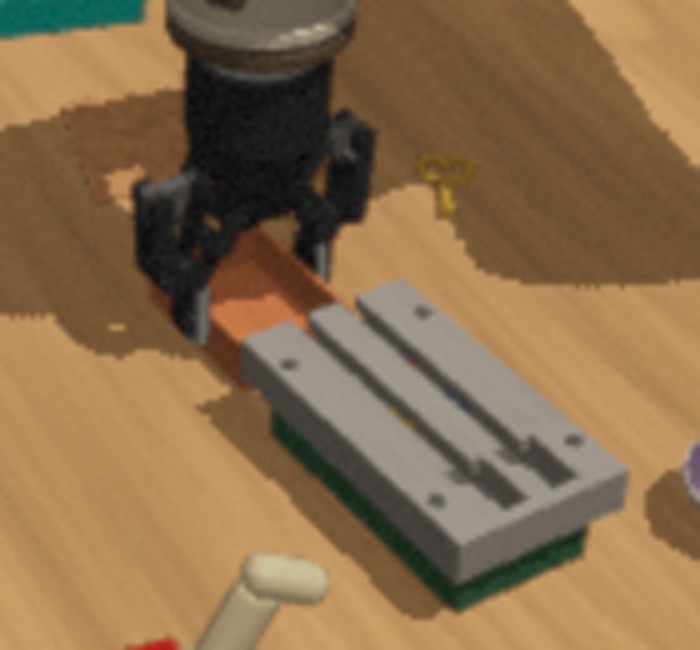

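jog_arm([
  {"fingers":0.5,"tx":0,"ty":0.0015,"tz":0.001,"yaw":0},
  {"fingers":0.5,"tx":-0.006,"ty":0,"tz":0,"yaw":0},
  {"fingers":0.5,"tx":-0.006,"ty":0,"tz":0,"yaw":0},
  {"fingers":0.5,"tx":-0.006,"ty":0,"tz":0,"yaw":0},
  {"fingers":0.5,"tx":-0.006,"ty":0,"tz":0,"yaw":0},
  {"fingers":0.5,"tx":0,"ty":0.001,"tz":0,"yaw":0},
  {"fingers":0.5,"tx":0,"ty":0.001,"tz":0,"yaw":0},
  {"fingers":0.5,"tx":0,"ty":0,"tz":0,"yaw":0},
])

```text
t: 7.33
tool_pos: [0.5501, -0.0263, 0.0126]
tool_rot: [[0.11, -0.0, 0.994], [-0.994, 0.0, 0.11], [-0.0, -1.0, -0.0]]
wrist_force: [-0.5, 0.1, -2.1]
grip_width: 0.0663
```

```bash
python3 - <<'E'
from h import *
to(.5491,-.026,.0115,6.4)
crop("scene",270,200,410,330,5,"pics/a7.png")
E
```

```text
t 7.33 hdg 6.32 yaw -0.0014 now-axes tx,ty,tz [-0.0004  0.0011 -0.0009] after-turn tx,ty,tz [-0.0004, 0.0011, -0.0009] grip 0.0663 F [-0.5  0.1 -2.1] pos [ 0.5501 -0.0263  0.0126]
```

View pics/a7.png

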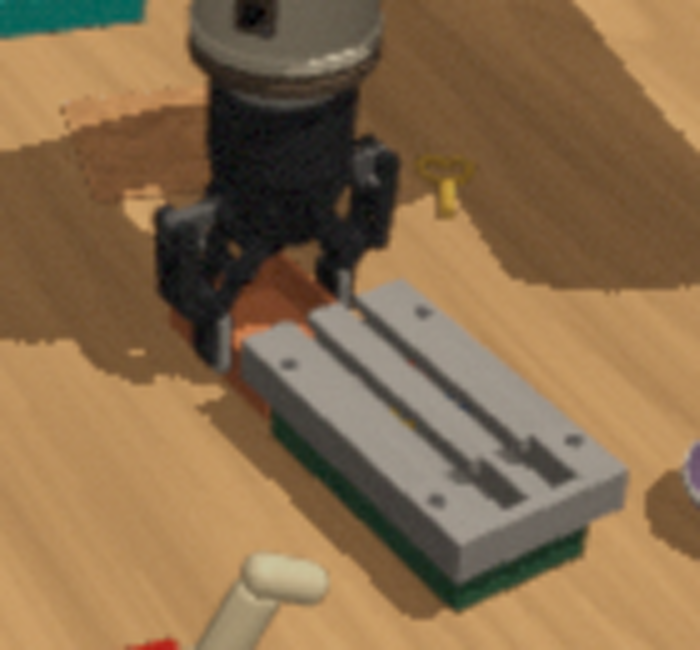

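jog_arm([
  {"fingers":0.5,"tx":0,"ty":0.001,"tz":0,"yaw":0},
  {"fingers":0.5,"tx":0,"ty":0,"tz":0,"yaw":0},
  {"fingers":0.1,"tx":0,"ty":0,"tz":0,"yaw":0},
  {"fingers":0,"tx":0,"ty":0,"tz":0,"yaw":0},
  {"fingers":0,"tx":0,"ty":0,"tz":0,"yaw":0},
  {"fingers":0,"tx":0,"ty":0,"tz":0,"yaw":0},
])

```text
t: 7.88
tool_pos: [0.5503, -0.0264, 0.0119]
tool_rot: [[0.11, 0.0, 0.994], [-0.994, 0.0, 0.11], [-0.0, -1.0, 0.0]]
wrist_force: [-0.4, -1.1, -0.2]
grip_width: 0.0854
```

jog_arm([
  {"fingers":0,"tx":0,"ty":-0.01,"tz":0,"yaw":0},
  {"fingers":0,"tx":0,"ty":-0.02,"tz":0,"yaw":0},
  {"fingers":0,"tx":0,"ty":-0.03,"tz":0,"yaw":0},
  {"fingers":0,"tx":0,"ty":-0.04,"tz":0,"yaw":0},
  {"fingers":0,"tx":0,"ty":-0.04,"tz":0,"yaw":0},
  {"fingers":0,"tx":0,"ty":-0.03,"tz":0,"yaw":0},
  {"fingers":0,"tx":0,"ty":0,"tz":0,"yaw":0},
])

```text
t: 8.47
tool_pos: [0.5521, -0.0266, 0.1894]
tool_rot: [[0.11, 0.009, 0.994], [-0.994, -0.002, 0.11], [0.003, -1.0, 0.009]]
wrist_force: [1.1, -0.4, 0.3]
grip_width: 0.0855
```

```bash
python3 - <<'E'
from h import *
to(.484,.385,.16,10.2)
crop("scene",270,200,410,330,5,"pics/a8.png")
E
```

```text
t 8.47 hdg 6.31 yaw -0.0679 now-axes tx,ty,tz [-0.4167  0.0281 -0.0227] after-turn tx,ty,tz [-0.4172, 0.0294, 0.0059] grip 0.0855 F [ 1.1 -0.4  0.3] pos [ 0.5521 -0.0266  0.1894]
```

View pics/a8.png

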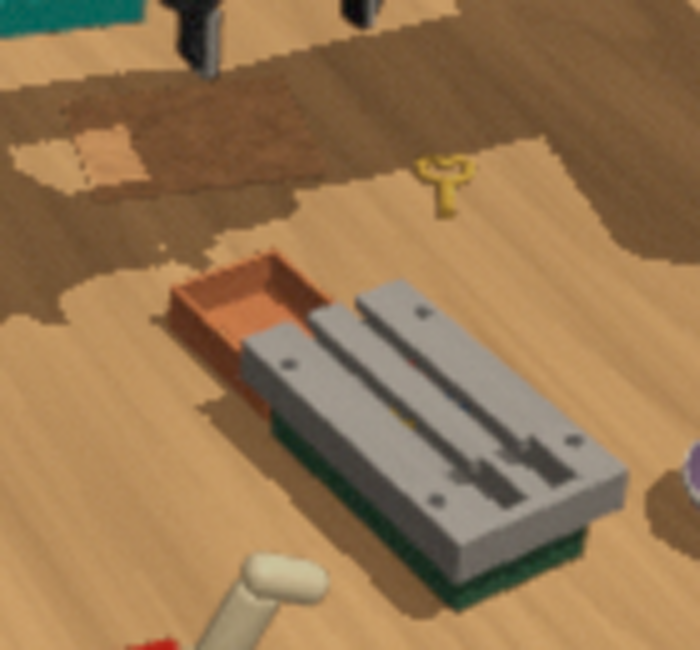

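jog_arm([
  {"fingers":0,"tx":-0.02,"ty":0,"tz":-0.001,"yaw":0},
  {"fingers":0,"tx":-0.035,"ty":0,"tz":-0.002,"yaw":0},
  {"fingers":0,"tx":-0.037,"ty":0,"tz":-0.002,"yaw":0},
  {"fingers":0,"tx":-0.037,"ty":0,"tz":-0.002,"yaw":0},
  {"fingers":0,"tx":-0.037,"ty":0,"tz":-0.002,"yaw":0},
  {"fingers":0,"tx":-0.037,"ty":0,"tz":-0.002,"yaw":0},
  {"fingers":0,"tx":-0.037,"ty":0,"tz":-0.002,"yaw":0},
  {"fingers":0,"tx":-0.037,"ty":0,"tz":-0.002,"yaw":0},
])

```text
t: 9.18
tool_pos: [0.5038, 0.249, 0.1815]
tool_rot: [[0.11, -0.001, 0.994], [-0.994, -0.0, 0.11], [0.0, -1.0, -0.001]]
wrist_force: [1.5, -0.4, -0.2]
grip_width: 0.0853
```

jog_arm([
  {"fingers":0,"tx":-0.037,"ty":0,"tz":-0.002,"yaw":0},
  {"fingers":0,"tx":-0.037,"ty":0,"tz":-0.002,"yaw":0},
  {"fingers":0,"tx":-0.035,"ty":0,"tz":-0.002,"yaw":0},
  {"fingers":0,"tx":-0.025,"ty":0,"tz":-0.002,"yaw":0},
  {"fingers":0,"tx":-0.006,"ty":0,"tz":0,"yaw":-0.068},
  {"fingers":0,"tx":0,"ty":0,"tz":0,"yaw":0},
])

```text
t: 9.68
tool_pos: [0.4805, 0.3872, 0.181]
tool_rot: [[0.183, -0.001, 0.983], [-0.983, -0.001, 0.183], [0.0, -1.0, -0.001]]
wrist_force: [-0.4, -0.1, -0.7]
grip_width: 0.0854
```

```bash
python3 - <<'E'
from h import *
to(.4843,.3853,.12,10.2)
crop("top",120,250,210,320,8,"pics/b1.png")
crop("scene",400,290,510,390,7,"pics/b1s.png")
E
```

```text
t 9.68 hdg 10.53 yaw 0.0058 now-axes tx,ty,tz [0.0026 0.061  0.0035] after-turn tx,ty,tz [0.0026, 0.061, 0.0034] grip 0.0854 F [-0.4 -0.1 -0.7] pos [0.4805 0.3872 0.181 ]
```

View pics/b1s.png

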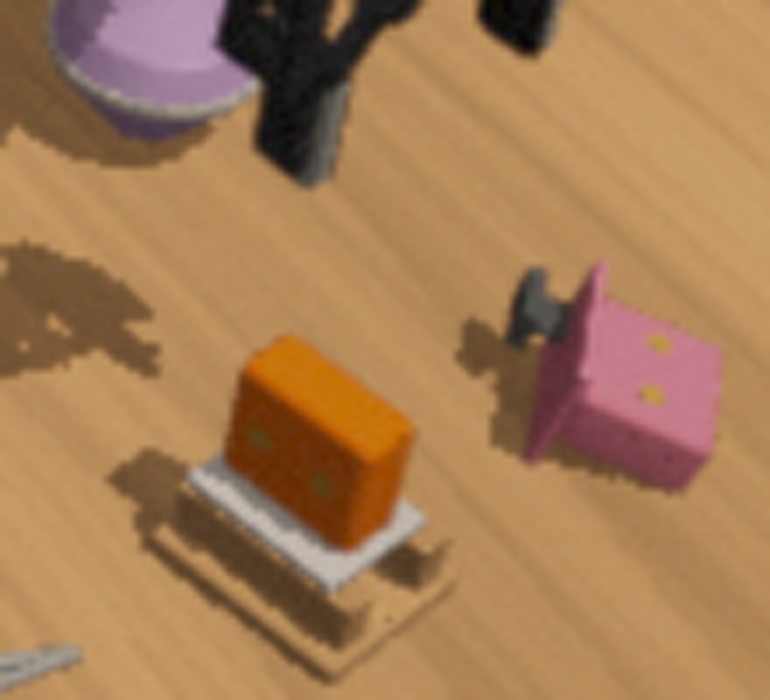

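jog_arm([
  {"fingers":0,"tx":0.0026,"ty":0.015,"tz":0.0034,"yaw":0.006},
  {"fingers":0,"tx":0,"ty":0.025,"tz":0,"yaw":0},
  {"fingers":0,"tx":0,"ty":0.025,"tz":0,"yaw":0},
  {"fingers":0,"tx":0,"ty":0.025,"tz":0,"yaw":0},
  {"fingers":0,"tx":0,"ty":0.022,"tz":0,"yaw":0},
  {"fingers":0,"tx":0,"ty":0.015,"tz":0,"yaw":0},
  {"fingers":0,"tx":0,"ty":0.007,"tz":0,"yaw":0},
  {"fingers":0,"tx":0,"ty":0,"tz":0,"yaw":0},
])

```text
t: 10.45
tool_pos: [0.485, 0.3823, 0.0465]
tool_rot: [[0.169, -0.002, 0.986], [-0.986, -0.001, 0.169], [0.001, -1.0, -0.002]]
wrist_force: [-0.4, -0.4, 0.7]
grip_width: 0.0854
```

```bash
python3 - <<'E'
from h import *
to(.4843,.3853,.047,10.2)
crop("scene",400,290,510,390,7,"pics/b2s.png")
E
```

```text
t 10.45 hdg 9.72 yaw -0.0084 now-axes tx,ty,tz [-0.0031 -0.0005 -0.0002] after-turn tx,ty,tz [-0.0031, -0.0005, -0.0002] grip 0.0854 F [-0.4 -0.4  0.7] pos [0.485  0.3823 0.0465]
```

View pics/b2s.png

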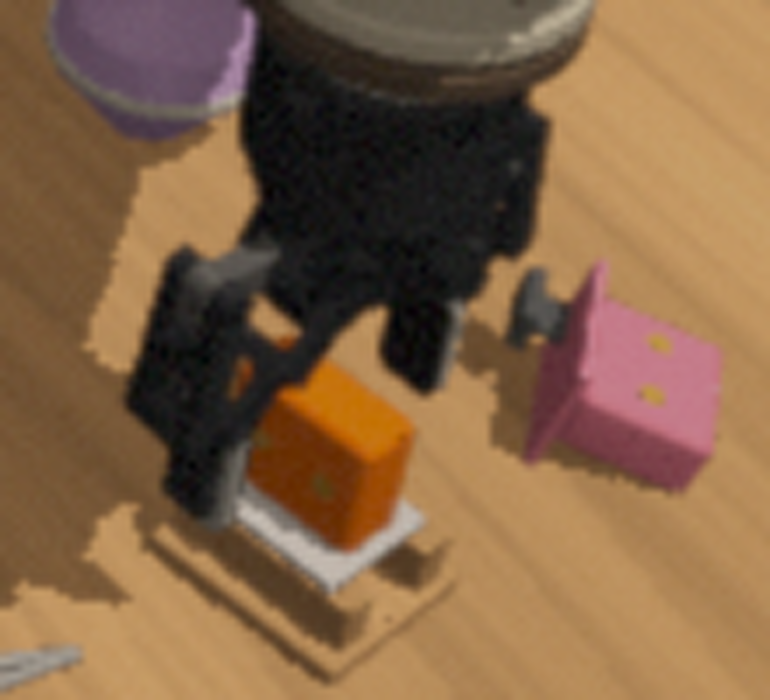

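jog_arm([
  {"fingers":0,"tx":-0.003,"ty":0,"tz":0,"yaw":-0.008},
  {"fingers":0.5,"tx":0,"ty":0,"tz":0,"yaw":0},
  {"fingers":0.7,"tx":0,"ty":0,"tz":0,"yaw":0},
  {"fingers":0.8,"tx":0,"ty":0,"tz":0,"yaw":0},
  {"fingers":0.9,"tx":0,"ty":0,"tz":0,"yaw":0},
  {"fingers":0.9,"tx":0,"ty":0,"tz":0,"yaw":0},
  {"fingers":0.9,"tx":0,"ty":0,"tz":0,"yaw":0},
  {"fingers":0.9,"tx":0,"ty":0,"tz":0,"yaw":0},
], newtons=70)

```text
t: 11.17
tool_pos: [0.485, 0.3868, 0.0483]
tool_rot: [[0.179, 0.001, 0.984], [-0.984, 0.0, 0.179], [-0.0, -1.0, 0.001]]
wrist_force: [-0.5, 0.6, 5.3]
grip_width: 0.0232
```

```bash
python3 - <<'E'
from h import *
to(.4843,.3853,.047,10.2)
E
```

```text
t 11.17 hdg 10.31 yaw 0.0019 now-axes tx,ty,tz [ 0.0013  0.0013 -0.0009] after-turn tx,ty,tz [0.0013, 0.0013, -0.0009] grip 0.0232 F [-0.5  0.6  5.3] pos [0.485  0.3868 0.0483]
```

jog_arm([
  {"fingers":0.9,"tx":0,"ty":-0.005,"tz":0,"yaw":0},
  {"fingers":0.9,"tx":0,"ty":-0.015,"tz":0,"yaw":0},
  {"fingers":0.9,"tx":0,"ty":-0.02,"tz":0,"yaw":0},
  {"fingers":0.9,"tx":0,"ty":-0.02,"tz":0,"yaw":0},
  {"fingers":0.9,"tx":0,"ty":-0.02,"tz":0,"yaw":0},
  {"fingers":0.9,"tx":0,"ty":-0.01,"tz":0,"yaw":0},
  {"fingers":0.9,"tx":0,"ty":0,"tz":0,"yaw":0.067},
  {"fingers":0.9,"tx":0,"ty":0,"tz":0,"yaw":0},
])

```text
t: 11.83
tool_pos: [0.4849, 0.3867, 0.1382]
tool_rot: [[0.109, 0.0, 0.994], [-0.994, 0.0, 0.109], [-0.0, -1.0, 0.001]]
wrist_force: [-0.7, 0.5, -1.3]
grip_width: 0.0229
```

```bash
python3 - <<'E'
from h import *
to(.5408,.187,.115,6.4)
crop("scene",400,290,510,390,7,"pics/b3s.png")
E
```

```text
t 11.83 hdg 6.28 yaw -0.002 now-axes tx,ty,tz [0.2046 0.0232 0.0337] after-turn tx,ty,tz [0.2046, 0.0232, 0.0333] grip 0.0229 F [-0.7  0.5 -1.3] pos [0.4849 0.3867 0.1382]
```

View pics/b3s.png

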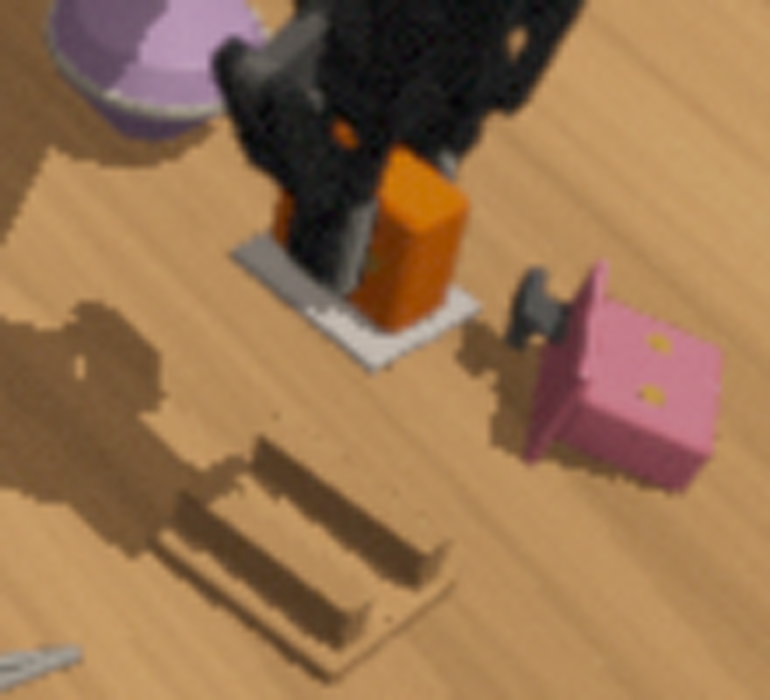

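jog_arm([
  {"fingers":0.9,"tx":0.015,"ty":0,"tz":0.004,"yaw":0},
  {"fingers":0.9,"tx":0.03,"ty":0,"tz":0.005,"yaw":0},
  {"fingers":0.9,"tx":0.033,"ty":0,"tz":0.005,"yaw":0},
  {"fingers":0.9,"tx":0.033,"ty":0,"tz":0.005,"yaw":0},
  {"fingers":0.9,"tx":0.033,"ty":0,"tz":0.005,"yaw":0},
  {"fingers":0.9,"tx":0.03,"ty":0.01,"tz":0.005,"yaw":0},
  {"fingers":0.9,"tx":0.02,"ty":0.01,"tz":0.0025,"yaw":0},
  {"fingers":0.9,"tx":0.0106,"ty":0.009,"tz":0.002,"yaw":-0.002},
])

```text
t: 12.55
tool_pos: [0.5413, 0.1841, 0.1077]
tool_rot: [[0.114, -0.001, 0.993], [-0.993, -0.001, 0.114], [0.001, -1.0, -0.001]]
wrist_force: [-0.5, 0.1, -1.5]
grip_width: 0.0233
```

jog_arm([
  {"fingers":0.9,"tx":0,"ty":0,"tz":0,"yaw":0},
  {"fingers":0.9,"tx":0,"ty":0,"tz":0,"yaw":0},
])

```text
t: 12.72
tool_pos: [0.5408, 0.1868, 0.1081]
tool_rot: [[0.115, -0.002, 0.993], [-0.993, 0.0, 0.115], [-0.0, -1.0, -0.002]]
wrist_force: [0.1, -0.2, -1.3]
grip_width: 0.0228
```

```bash
python3 - <<'E'
from h import *
to(.5408,.187,.115,6.4)
a,_=optics.get_image("scene");cv2.imwrite("pics/b4sf.png",a)
crop("",310,240,410,330,8,"pics/b4s.png",a)
b,_=optics.get_image("top");cv2.imwrite("pics/b4tf.png",b)
crop("",210,210,330,300,6,"pics/b4t.png",b)
E
```

```text
t 12.72 hdg 6.58 yaw 0.0031 now-axes tx,ty,tz [-0.0002 -0.0069 -0.    ] after-turn tx,ty,tz [-0.0002, -0.0069, -0.0] grip 0.0228 F [ 0.1 -0.2 -1.3] pos [0.5408 0.1868 0.1081]
```

View pics/b4s.png

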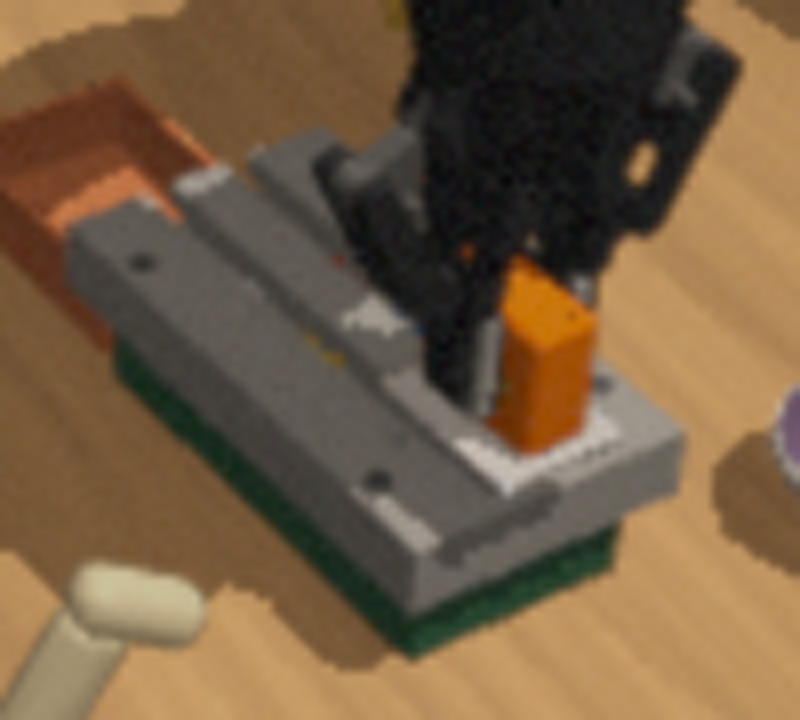

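View pics/b4t.png

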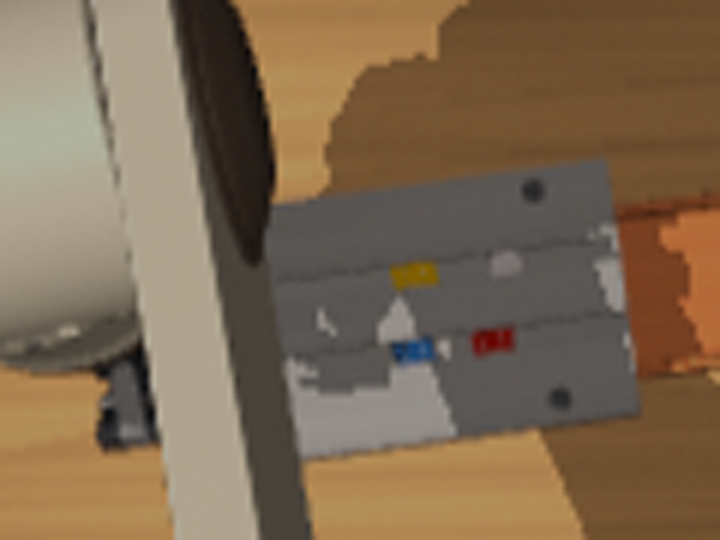

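```bash
python3 - <<'E'
from h import *
th=np.radians(-83.6);ex=np.array([np.cos(th),np.sin(th),0]);ey=np.array([-ex[1],ex[0],0])
T=np.array([.5408,.1868,.0])
for oz in(.066,.0685,.071):
  for a in(.0,.0012,):
    for c in((-28,22),(-28,-22),(28,22)):
        p=T+ex*(a+c[0]/1e3)+ey*c[1]/1e3;p[2]=oz+.02
        u,v=proj("scene",p);print(oz,a,c,((u+.4-310)*8).round(0),((v+.4-240)*8).round(0))
E
```

```text
0.066 0.0 (-28, 22) 503.0 501.0
0.066 0.0 (-28, -22) 626.0 446.0
0.066 0.0 (28, 22) 382.0 391.0
0.066 0.0012 (-28, 22) 501.0 498.0
0.066 0.0012 (-28, -22) 623.0 444.0
0.066 0.0012 (28, 22) 379.0 388.0
0.0685 0.0 (-28, 22) 504.0 494.0
0.0685 0.0 (-28, -22) 627.0 440.0
0.0685 0.0 (28, 22) 382.0 384.0
0.0685 0.0012 (-28, 22) 501.0 491.0
0.0685 0.0012 (-28, -22) 624.0 437.0
0.0685 0.0012 (28, 22) 380.0 382.0
0.071 0.0 (-28, 22) 505.0 487.0
0.071 0.0 (-28, -22) 627.0 433.0
0.071 0.0 (28, 22) 383.0 377.0
0.071 0.0012 (-28, 22) 502.0 485.0
0.071 0.0012 (-28, -22) 625.0 430.0
0.071 0.0012 (28, 22) 380.0 375.0
```

jog_arm([
  {"fingers":0.9,"tx":0,"ty":0.006,"tz":0,"yaw":0.003},
  {"fingers":0.9,"tx":0,"ty":0.006,"tz":0,"yaw":0},
  {"fingers":0.9,"tx":0,"ty":0.004,"tz":0,"yaw":0},
  {"fingers":0.9,"tx":0,"ty":0.003,"tz":0,"yaw":0},
  {"fingers":0.9,"tx":0,"ty":0,"tz":0,"yaw":0},
])

```text
t: 13.23
tool_pos: [0.5407, 0.1873, 0.0889]
tool_rot: [[0.112, -0.001, 0.994], [-0.994, -0.0, 0.112], [-0.0, -1.0, -0.001]]
wrist_force: [-0.3, -0.2, -1.8]
grip_width: 0.0235
```

jog_arm([
  {"fingers":0.9,"tx":0,"ty":0.003,"tz":0,"yaw":0},
  {"fingers":0.9,"tx":0,"ty":0.003,"tz":0,"yaw":0},
  {"fingers":0.9,"tx":0,"ty":0.001,"tz":0,"yaw":0},
  {"fingers":0.9,"tx":0,"ty":0,"tz":0,"yaw":0},
])

```text
t: 13.57
tool_pos: [0.541, 0.1871, 0.0825]
tool_rot: [[0.112, -0.0, 0.994], [-0.994, 0.0, 0.112], [-0.0, -1.0, -0.0]]
wrist_force: [-0.4, -0.1, -1.6]
grip_width: 0.0233
```

```bash
python3 - <<'E'
from h import *
to(.5408,.187,.08,6.4)
a,_=optics.get_image("scene");cv2.imwrite("pics/b5sf.png",a)
crop("",310,240,410,330,8,"pics/b5s.png",a)
E
```

```text
t 13.57 hdg 6.42 yaw 0.0003 now-axes tx,ty,tz [ 0.      0.0025 -0.0002] after-turn tx,ty,tz [0.0, 0.0025, -0.0002] grip 0.0233 F [-0.4 -0.1 -1.6] pos [0.541  0.1871 0.0825]
```

View pics/b5s.png

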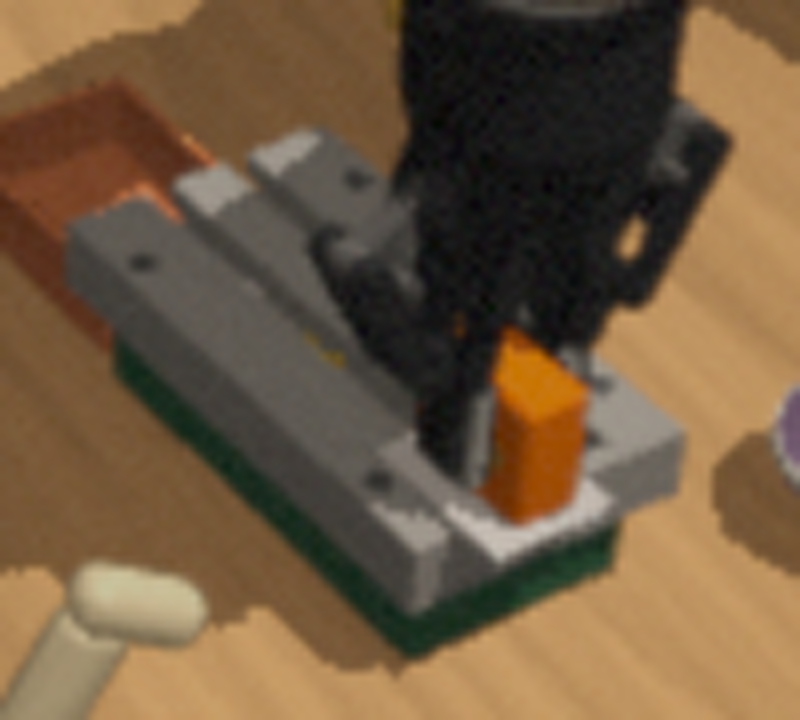

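jog_arm([
  {"fingers":0.9,"tx":0,"ty":0.001,"tz":0,"yaw":0},
  {"fingers":0.9,"tx":0,"ty":0.001,"tz":0,"yaw":0},
  {"fingers":0.9,"tx":0,"ty":0.0007,"tz":0,"yaw":0},
  {"fingers":0.9,"tx":0,"ty":0,"tz":0,"yaw":0},
])

```text
t: 13.95
tool_pos: [0.5412, 0.1871, 0.0803]
tool_rot: [[0.112, 0.0, 0.994], [-0.994, 0.0, 0.112], [-0.0, -1.0, 0.0]]
wrist_force: [-0.2, 0.8, -0.0]
grip_width: 0.0233
```

jog_arm([
  {"fingers":0.9,"tx":0.003,"ty":0,"tz":0,"yaw":0},
  {"fingers":0.9,"tx":0.005,"ty":0,"tz":0,"yaw":0},
  {"fingers":0.9,"tx":0.005,"ty":0,"tz":0,"yaw":0},
  {"fingers":0.9,"tx":0.005,"ty":0,"tz":0,"yaw":0},
  {"fingers":0.9,"tx":0.004,"ty":0,"tz":0,"yaw":0},
  {"fingers":0.9,"tx":0,"ty":0,"tz":0,"yaw":0},
])

```text
t: 14.45
tool_pos: [0.5438, 0.1642, 0.0802]
tool_rot: [[0.111, 0.0, 0.994], [-0.994, -0.0, 0.111], [0.0, -1.0, 0.0]]
wrist_force: [0.9, -2.3, 2.0]
grip_width: 0.0236
```

jog_arm([
  {"fingers":0.9,"tx":0.006,"ty":0,"tz":0,"yaw":0},
  {"fingers":0.9,"tx":0.008,"ty":0,"tz":0,"yaw":0},
  {"fingers":0.9,"tx":0.008,"ty":0,"tz":0,"yaw":0},
  {"fingers":0.9,"tx":0.008,"ty":0,"tz":0,"yaw":0},
  {"fingers":0.9,"tx":0.008,"ty":0,"tz":0,"yaw":0},
  {"fingers":0.9,"tx":0.008,"ty":0,"tz":0,"yaw":0},
  {"fingers":0.9,"tx":0.008,"ty":0,"tz":0,"yaw":0},
  {"fingers":0.9,"tx":0.006,"ty":0,"tz":0,"yaw":0},
])

```text
t: 15.12
tool_pos: [0.5505, 0.1046, 0.0802]
tool_rot: [[0.111, 0.0, 0.994], [-0.994, 0.0, 0.111], [-0.0, -1.0, 0.0]]
wrist_force: [-0.1, 4.5, 4.7]
grip_width: 0.0232
```

```bash
python3 - <<'E'
from h import *
th=np.radians(-83.6);to(.5345+.068*np.cos(th)+.0149,.1043+.068*np.sin(th)+.0017,.08,6.4)
crop("top",230,210,370,310,5,"pics/b6t.png")
crop("scene",270,200,410,330,5,"pics/b6s.png")
E
```

```text
t 15.12 hdg 6.39 yaw -0.0001 now-axes tx,ty,tz [ 0.0664  0.0002 -0.0009] after-turn tx,ty,tz [0.0664, 0.0002, -0.0009] grip 0.0232 F [-0.1  4.5  4.7] pos [0.5505 0.1046 0.0802]
```

View pics/b6t.png

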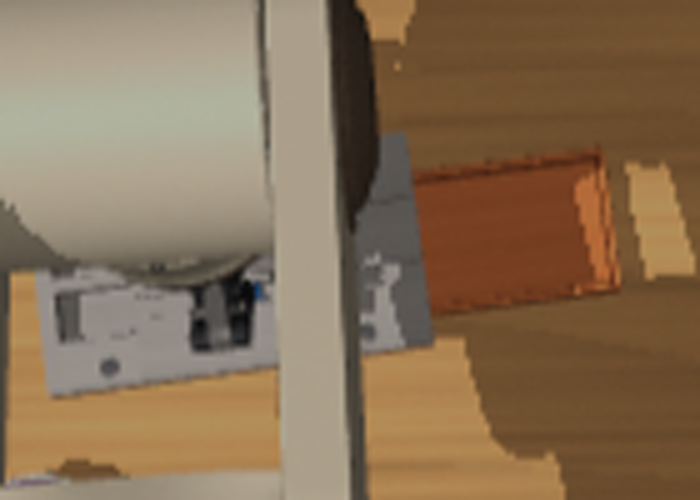

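View pics/b6s.png

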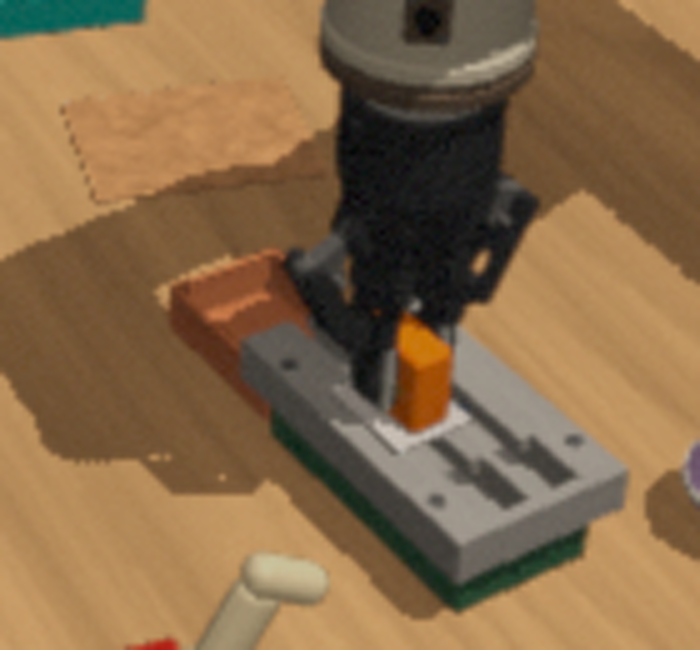

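jog_arm([
  {"fingers":0.9,"tx":0.005,"ty":0,"tz":0,"yaw":0},
  {"fingers":0.9,"tx":0.006,"ty":0,"tz":0,"yaw":0},
  {"fingers":0.9,"tx":0.006,"ty":0,"tz":0,"yaw":0},
  {"fingers":0.9,"tx":0.006,"ty":0,"tz":0,"yaw":0},
  {"fingers":0.9,"tx":0.006,"ty":0,"tz":0,"yaw":0},
  {"fingers":0.9,"tx":0.006,"ty":0,"tz":0,"yaw":0},
  {"fingers":0.9,"tx":0.006,"ty":0,"tz":0,"yaw":0},
  {"fingers":0.9,"tx":0.006,"ty":0,"tz":0,"yaw":0},
])

```text
t: 15.88
tool_pos: [0.5556, 0.0582, 0.0803]
tool_rot: [[0.112, 0.0, 0.994], [-0.994, 0.0, 0.112], [-0.0, -1.0, 0.0]]
wrist_force: [-0.6, 3.7, 5.6]
grip_width: 0.0229
```

jog_arm([
  {"fingers":0.9,"tx":0.005,"ty":0,"tz":0,"yaw":0},
  {"fingers":0.9,"tx":0.005,"ty":0,"tz":0,"yaw":0},
  {"fingers":0.9,"tx":0.005,"ty":0,"tz":0,"yaw":0},
  {"fingers":0.9,"tx":0.004,"ty":0,"tz":0,"yaw":0},
  {"fingers":0.9,"tx":0,"ty":0,"tz":0,"yaw":0},
  {"fingers":0.9,"tx":0,"ty":0,"tz":0,"yaw":0},
])

```text
t: 16.38
tool_pos: [0.5578, 0.0387, 0.0803]
tool_rot: [[0.111, 0.0, 0.994], [-0.994, -0.001, 0.111], [0.001, -1.0, 0.0]]
wrist_force: [0.2, -3.4, 4.3]
grip_width: 0.0236
```

```bash
python3 - <<'E'
from h import *
th=np.radians(-83.6);to(.5345+.068*np.cos(th)+.0149,.1043+.068*np.sin(th)+.0017,.08,6.4)
crop("top",230,210,370,310,5,"pics/b7t.png")
crop("scene",270,200,410,330,5,"pics/b7s.png")
E
```

```text
t 16.38 hdg 6.39 yaw -0.0003 now-axes tx,ty,tz [ 0.0002  0.0003 -0.0009] after-turn tx,ty,tz [0.0002, 0.0003, -0.0009] grip 0.0236 F [ 0.2 -3.4  4.3] pos [0.5578 0.0387 0.0803]
```

View pics/b7t.png

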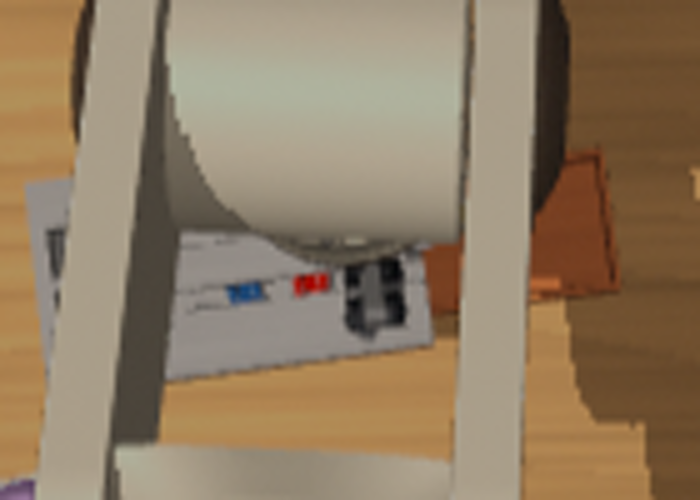

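View pics/b7s.png

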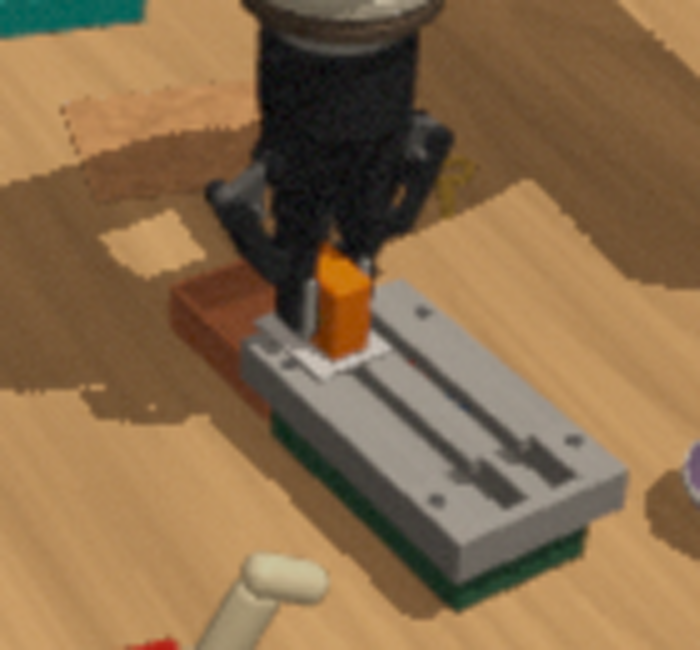

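jog_arm([
  {"fingers":0.9,"tx":-0.01,"ty":-0.0003,"tz":-0.0005,"yaw":0},
  {"fingers":0.9,"tx":-0.02,"ty":0,"tz":0,"yaw":0},
  {"fingers":0.9,"tx":-0.02,"ty":0,"tz":0,"yaw":0},
  {"fingers":0.9,"tx":-0.02,"ty":0,"tz":0,"yaw":0},
  {"fingers":0.9,"tx":-0.02,"ty":0,"tz":0,"yaw":0},
  {"fingers":0.9,"tx":-0.02,"ty":0,"tz":0,"yaw":0},
  {"fingers":0.9,"tx":-0.02,"ty":0,"tz":0,"yaw":0},
  {"fingers":0.9,"tx":-0.01,"ty":0,"tz":0,"yaw":0},
])

```text
t: 17.15
tool_pos: [0.5411, 0.1803, 0.0802]
tool_rot: [[0.113, -0.0, 0.994], [-0.994, -0.0, 0.113], [0.0, -1.0, -0.0]]
wrist_force: [0.6, -1.4, 1.7]
grip_width: 0.023
```

jog_arm([
  {"fingers":0.9,"tx":-0.0085,"ty":0,"tz":0,"yaw":0},
  {"fingers":0.9,"tx":0,"ty":0,"tz":0,"yaw":0},
  {"fingers":0.9,"tx":0,"ty":0,"tz":0,"yaw":0},
])

```text
t: 17.4
tool_pos: [0.5406, 0.1873, 0.0803]
tool_rot: [[0.112, -0.0, 0.994], [-0.994, 0.0, 0.112], [-0.0, -1.0, -0.0]]
wrist_force: [-0.7, 1.8, 0.7]
grip_width: 0.0235
```

```bash
python3 - <<'E'
from h import *
to(.5408,.1868,.108,6.4)
crop("top",230,210,370,310,5,"pics/b8t.png")
crop("scene",270,200,410,330,5,"pics/b8s.png")
E
```

```text
t 17.4 hdg 6.44 yaw 0.0006 now-axes tx,ty,tz [ 0.0005 -0.0277  0.0002] after-turn tx,ty,tz [0.0005, -0.0277, 0.0002] grip 0.0235 F [-0.7  1.8  0.7] pos [0.5406 0.1873 0.0803]
```

View pics/b8t.png

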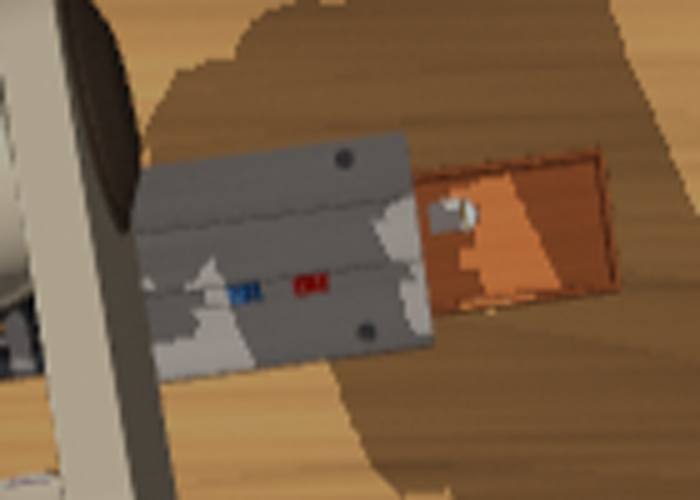

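View pics/b8s.png

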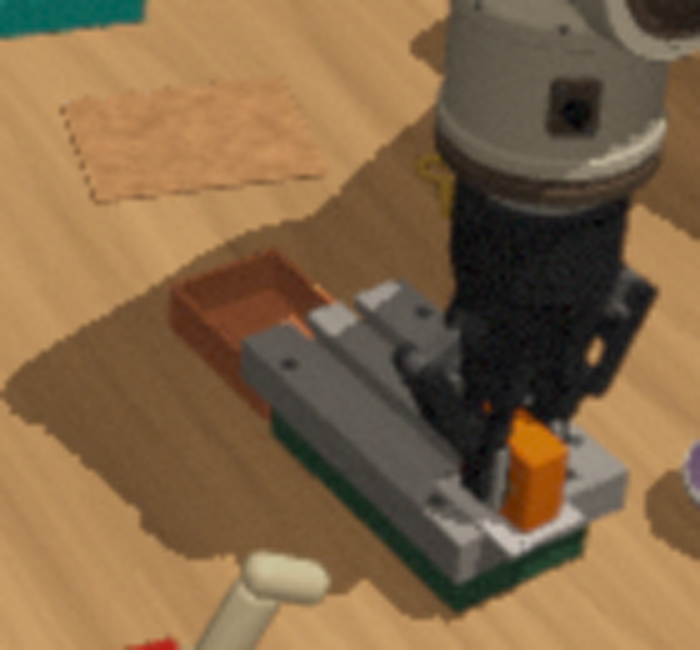

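jog_arm([
  {"fingers":0.9,"tx":0.0005,"ty":-0.006,"tz":0,"yaw":0},
  {"fingers":0.9,"tx":0,"ty":-0.01,"tz":0,"yaw":0},
  {"fingers":0.9,"tx":0,"ty":-0.01,"tz":0,"yaw":0},
  {"fingers":0.9,"tx":0,"ty":-0.002,"tz":0,"yaw":0},
  {"fingers":0.9,"tx":0,"ty":0,"tz":-0.01,"yaw":0},
  {"fingers":0.9,"tx":0,"ty":0,"tz":-0.012,"yaw":0},
  {"fingers":0.9,"tx":0,"ty":0,"tz":-0.008,"yaw":0},
  {"fingers":0.9,"tx":0,"ty":0,"tz":0,"yaw":0},
])

```text
t: 18.17
tool_pos: [0.5092, 0.1836, 0.1084]
tool_rot: [[0.112, -0.001, 0.994], [-0.994, 0.0, 0.112], [-0.0, -1.0, -0.001]]
wrist_force: [-0.5, -0.6, -0.8]
grip_width: 0.0235
```

```bash
python3 - <<'E'
from h import *
to(.5113,.1838,.080,6.4)
crop("top",230,210,370,310,5,"pics/b9t.png")
crop("scene",310,240,410,330,8,"pics/b9s.png")
E
```

```text
t 18.17 hdg 6.44 yaw 0.0006 now-axes tx,ty,tz [0.     0.0284 0.0021] after-turn tx,ty,tz [0.0, 0.0284, 0.0021] grip 0.0235 F [-0.5 -0.6 -0.8] pos [0.5092 0.1836 0.1084]
```

View pics/b9t.png

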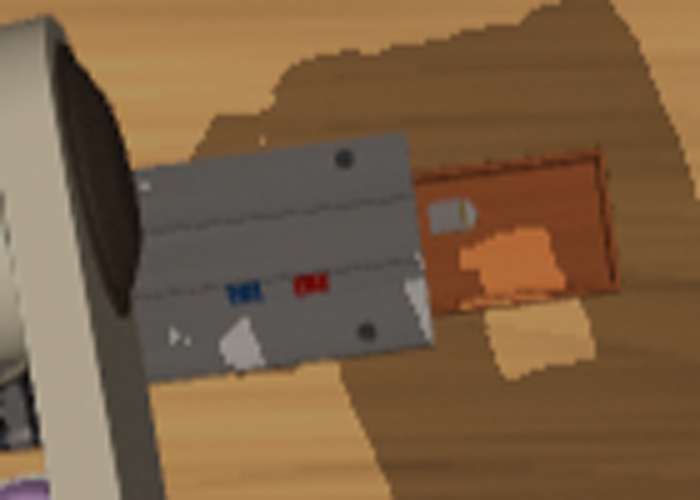

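View pics/b9s.png

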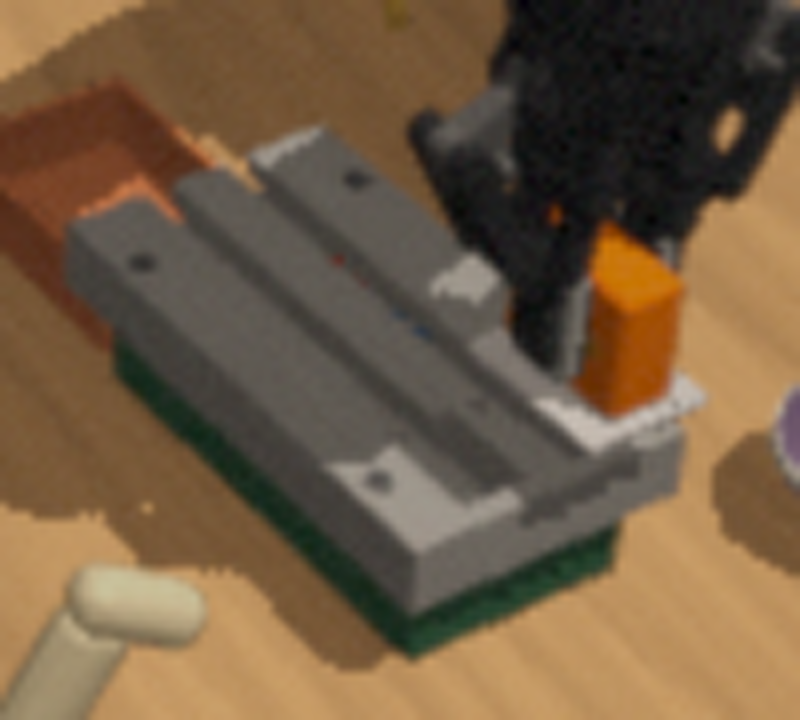

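jog_arm([
  {"fingers":0.9,"tx":0,"ty":0.006,"tz":0.0019,"yaw":0},
  {"fingers":0.9,"tx":0,"ty":0.006,"tz":0,"yaw":0},
  {"fingers":0.9,"tx":0,"ty":0.005,"tz":0,"yaw":0},
  {"fingers":0.9,"tx":0,"ty":0.003,"tz":0,"yaw":0},
  {"fingers":0.9,"tx":0,"ty":0.003,"tz":0,"yaw":0},
  {"fingers":0.9,"tx":0,"ty":0,"tz":0,"yaw":0},
  {"fingers":0.9,"tx":0,"ty":0,"tz":0,"yaw":0},
])

```text
t: 18.85
tool_pos: [0.5127, 0.1839, 0.0853]
tool_rot: [[0.112, -0.0, 0.994], [-0.994, 0.0, 0.112], [-0.0, -1.0, -0.0]]
wrist_force: [-0.5, -0.3, -1.5]
grip_width: 0.0233
```

```bash
python3 - <<'E'
from h import *
to(.5113,.1838,.0803,6.4)
E
```

```text
t 18.85 hdg 6.42 yaw 0.0003 now-axes tx,ty,tz [-0.0001  0.005  -0.0014] after-turn tx,ty,tz [-0.0001, 0.005, -0.0014] grip 0.0233 F [-0.5 -0.3 -1.5] pos [0.5127 0.1839 0.0853]
```

jog_arm([
  {"fingers":0.9,"tx":0,"ty":0.002,"tz":-0.0012,"yaw":0},
  {"fingers":0.9,"tx":0,"ty":0.002,"tz":0,"yaw":0},
  {"fingers":0.9,"tx":0,"ty":0.001,"tz":0,"yaw":0},
  {"fingers":0.9,"tx":0,"ty":0,"tz":0,"yaw":0},
])

```text
t: 19.18
tool_pos: [0.5115, 0.1838, 0.0804]
tool_rot: [[0.112, 0.0, 0.994], [-0.994, 0.0, 0.112], [-0.0, -1.0, 0.0]]
wrist_force: [0.7, 0.8, -0.8]
grip_width: 0.0234
```

jog_arm([
  {"fingers":0.9,"tx":0.003,"ty":0,"tz":0,"yaw":0},
  {"fingers":0.9,"tx":0.005,"ty":0,"tz":0,"yaw":0},
  {"fingers":0.9,"tx":0.005,"ty":0,"tz":0,"yaw":0},
  {"fingers":0.9,"tx":0.005,"ty":0,"tz":0,"yaw":0},
  {"fingers":0.9,"tx":0.004,"ty":0,"tz":0,"yaw":0},
  {"fingers":0.9,"tx":0,"ty":0,"tz":0,"yaw":0},
])

```text
t: 19.68
tool_pos: [0.5142, 0.161, 0.0805]
tool_rot: [[0.111, 0.0, 0.994], [-0.994, -0.0, 0.111], [0.0, -1.0, 0.0]]
wrist_force: [0.0, 0.7, -1.5]
grip_width: 0.023
```

```bash
python3 - <<'E'
from h import *
th=np.radians(-83.6);to(.5345+.068*np.cos(th)-.0149,.1043+.068*np.sin(th)-.0017,.08,6.4)
crop("scene",310,240,410,330,8,"pics/c1s.png")
E
```

```text
t 19.68 hdg 6.37 yaw -0.0005 now-axes tx,ty,tz [ 0.1267  0.0005 -0.001 ] after-turn tx,ty,tz [0.1267, 0.0005, -0.0011] grip 0.023 F [ 0.   0.7 -1.5] pos [0.5142 0.161  0.0805]
```

View pics/c1s.png

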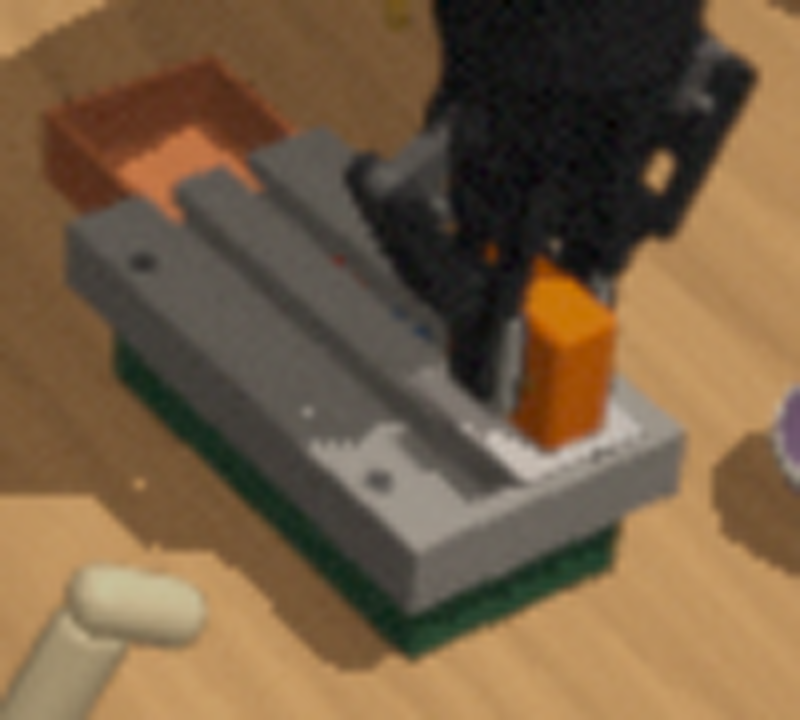

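```bash
python3 - <<'E'
from h import *
crop("top",230,210,370,310,5,"pics/c2t.png")
crop("scene",270,200,410,330,5,"pics/c2s.png")
E
```

```text
(no output)
```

View pics/c2t.png

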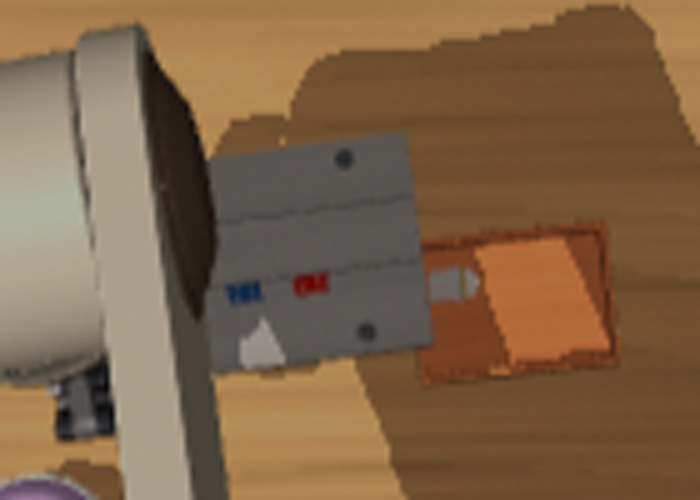

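View pics/c2s.png

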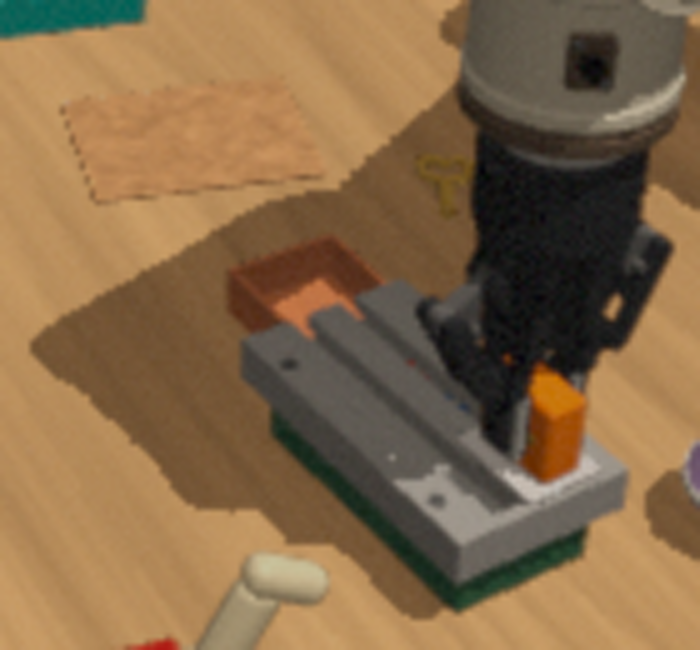

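```bash
python3 - <<'E'
from h import *
th=np.radians(-83.6);O=np.array([.5345,.1043,0]);ex=np.array([np.cos(th),np.sin(th),0]);ey=np.array([-ex[1],ex[0],0])
for y in(.025,.015,.005,-.005,-.015,-.025):
    p=O+.09*ex+y*ey;p[2]=.04;u,v=proj("top",p);print(y,(u+.4-230)*5,(v+.4-210)*5)
for u,v in((605,223),(620,365),(420,387),(422,243)):
    P=at_z("top",u/5+229.6,v/5+209.6,.028)-O;print("rim plate xy",(P@ex).round(4),(P@ey).round(4))
E
```

```text
0.025 413.7668347324683 189.824278983088
0.015 416.5308181186029 210.5237222736548
0.005 419.30132111591263 231.27199086558733
-0.005 422.0783668190657 252.0692577146187
-0.015 424.8619784319382 272.9156965943383
-0.025 427.65217926825983 293.81148210103106
rim plate xy 0.1785 -0.0016
rim plate xy 0.1759 -0.0698
rim plate xy 0.0804 -0.0673
rim plate xy 0.0904 0.0007
```

jog_arm([
  {"fingers":0.6,"tx":0,"ty":0,"tz":0,"yaw":0},
  {"fingers":0.4,"tx":0,"ty":0,"tz":0,"yaw":0},
  {"fingers":0,"tx":0,"ty":0,"tz":0,"yaw":0},
  {"fingers":0,"tx":0,"ty":0,"tz":0,"yaw":0},
  {"fingers":0,"tx":0,"ty":0,"tz":0,"yaw":0},
  {"fingers":0,"tx":0,"ty":0,"tz":0,"yaw":0},
])

```text
t: 20.33
tool_pos: [0.514, 0.162, 0.0805]
tool_rot: [[0.112, 0.0, 0.994], [-0.994, 0.0, 0.112], [-0.0, -1.0, 0.0]]
wrist_force: [-0.5, -0.0, -0.5]
grip_width: 0.0858
```

jog_arm([
  {"fingers":0,"tx":0,"ty":-0.01,"tz":0,"yaw":0},
  {"fingers":0,"tx":0,"ty":-0.02,"tz":0,"yaw":0},
  {"fingers":0,"tx":0,"ty":-0.03,"tz":0,"yaw":0},
  {"fingers":0,"tx":0,"ty":-0.02,"tz":0,"yaw":0},
  {"fingers":0,"tx":0,"ty":0,"tz":0,"yaw":0},
  {"fingers":0,"tx":0,"ty":0,"tz":0,"yaw":0},
])

```text
t: 20.83
tool_pos: [0.5145, 0.162, 0.162]
tool_rot: [[0.112, 0.003, 0.994], [-0.994, 0.001, 0.112], [-0.0, -1.0, 0.003]]
wrist_force: [-0.7, 0.0, -0.6]
grip_width: 0.0853
```

```bash
python3 - <<'E'
from h import *
th=np.radians(-83.6);O=np.array([.5345,.1043,0]);ex=np.array([np.cos(th),np.sin(th),0]);ey=np.array([-ex[1],ex[0],0])
p=O+.130*ex-.035*ey;print(p)
to(p[0],p[1],.012,4.6)
crop("scene",270,200,410,330,5,"pics/c3s.png")
E
```

```text
[ 0.51420908 -0.02879124  0.        ]
t 20.83 hdg 6.42 yaw 0.0317 now-axes tx,ty,tz [ 0.1896  0.1499 -0.022 ] after-turn tx,ty,tz [0.1901, 0.15, -0.0156] grip 0.0853 F [-0.7  0.  -0.6] pos [0.5145 0.162  0.162 ]
```

View pics/c3s.png

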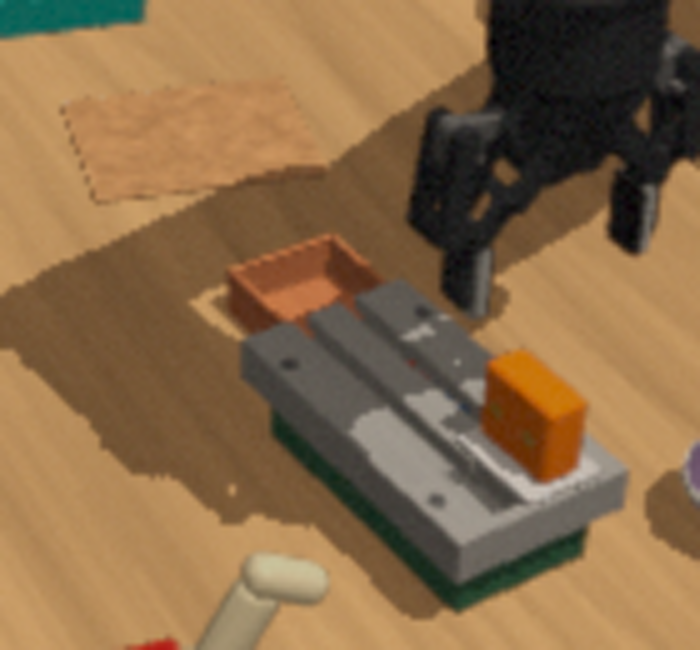

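Scraper stands in slot B. Move over the knocked dish.

jog_arm([
  {"fingers":0,"tx":0.015,"ty":0,"tz":-0.002,"yaw":0},
  {"fingers":0,"tx":0.03,"ty":0,"tz":-0.004,"yaw":0},
  {"fingers":0,"tx":0.035,"ty":0,"tz":-0.004,"yaw":0},
  {"fingers":0,"tx":0.035,"ty":0,"tz":-0.004,"yaw":0},
  {"fingers":0,"tx":0.035,"ty":0,"tz":-0.004,"yaw":0},
  {"fingers":0,"tx":0.025,"ty":0,"tz":-0.003,"yaw":0},
  {"fingers":0,"tx":0.0146,"ty":0,"tz":-0.001,"yaw":0.032},
  {"fingers":0,"tx":0,"ty":0,"tz":0,"yaw":0},
])

```text
t: 21.55
tool_pos: [0.5129, -0.0315, 0.1594]
tool_rot: [[0.075, -0.002, 0.997], [-0.997, -0.0, 0.075], [-0.0, -1.0, -0.002]]
wrist_force: [-0.9, 0.1, 0.1]
grip_width: 0.0852
```

jog_arm([
  {"fingers":0,"tx":0,"ty":0.02,"tz":0,"yaw":0},
  {"fingers":0,"tx":0,"ty":0.03,"tz":0,"yaw":0},
  {"fingers":0,"tx":0,"ty":0.03,"tz":0,"yaw":0},
  {"fingers":0,"tx":0,"ty":0.02,"tz":0,"yaw":0},
  {"fingers":0,"tx":0,"ty":0,"tz":0,"yaw":0},
])

```text
t: 21.97
tool_pos: [0.5107, -0.0278, 0.0559]
tool_rot: [[0.081, -0.007, 0.997], [-0.997, 0.002, 0.081], [-0.002, -1.0, -0.007]]
wrist_force: [-0.7, -0.1, -0.3]
grip_width: 0.0855
```

```bash
python3 - <<'E'
from h import *
to(.5142,-.0288,.012,4.6)
crop("scene",270,180,410,310,5,"pics/c4s.png")
crop("top",270,210,410,310,5,"pics/c4t.png")
E
```

```text
t 21.97 hdg 4.63 yaw 0.0005 now-axes tx,ty,tz [0.0014 0.0439 0.0037] after-turn tx,ty,tz [0.0013, 0.0439, 0.0034] grip 0.0855 F [-0.7 -0.1 -0.3] pos [ 0.5107 -0.0278  0.0559]
```

View pics/c4s.png

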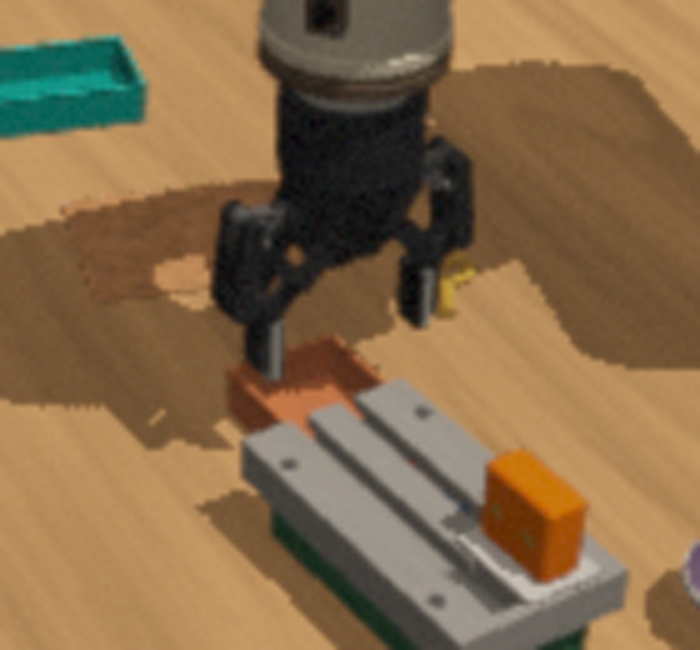

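View pics/c4t.png

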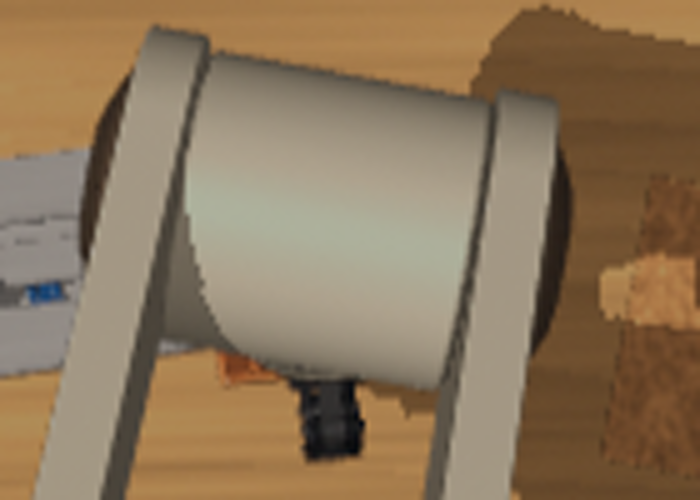

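jog_arm([
  {"fingers":0,"tx":0.001,"ty":0,"tz":0.0036,"yaw":0},
  {"fingers":0,"tx":0,"ty":0,"tz":0,"yaw":0},
  {"fingers":0,"tx":0,"ty":0.01,"tz":0,"yaw":0},
  {"fingers":0,"tx":0,"ty":0.01,"tz":0,"yaw":0},
  {"fingers":0,"tx":0,"ty":0.01,"tz":0,"yaw":0},
  {"fingers":0,"tx":0,"ty":0.008,"tz":0,"yaw":0},
  {"fingers":0,"tx":0,"ty":0.004,"tz":0,"yaw":0},
  {"fingers":0,"tx":0,"ty":0,"tz":0,"yaw":0},
])

```text
t: 22.73
tool_pos: [0.5163, -0.0296, 0.0171]
tool_rot: [[0.08, -0.002, 0.997], [-0.997, 0.001, 0.08], [-0.001, -1.0, -0.002]]
wrist_force: [-0.8, 0.3, 0.2]
grip_width: 0.0856
```

```bash
python3 - <<'E'
from h import *
to(.5142,-.0288,.012,4.6)
crop("scene",290,220,370,290,9,"pics/c5s.png")
E
```

```text
t 22.73 hdg 4.58 yaw -0.0003 now-axes tx,ty,tz [-0.0009  0.0051 -0.002 ] after-turn tx,ty,tz [-0.0009, 0.0051, -0.0021] grip 0.0856 F [-0.8  0.3  0.2] pos [ 0.5163 -0.0296  0.0171]
```

View pics/c5s.png

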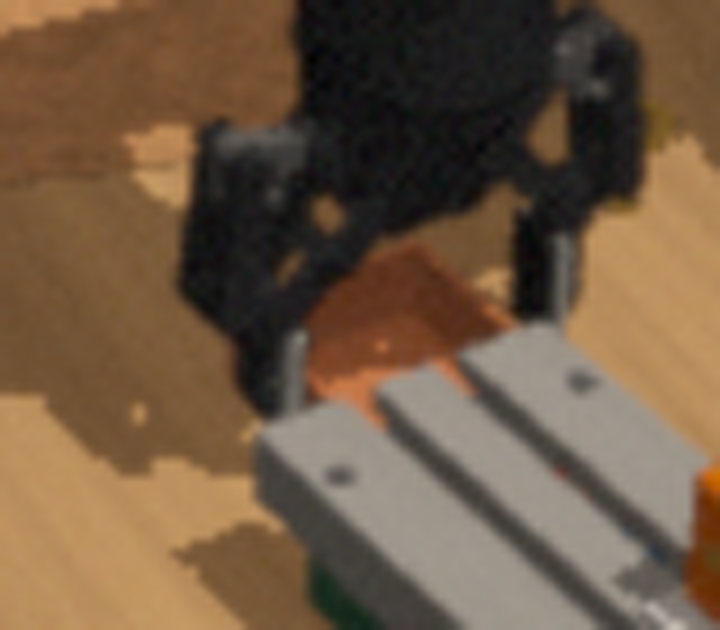

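jog_arm([
  {"fingers":0,"tx":-0.0005,"ty":0.003,"tz":0,"yaw":0},
  {"fingers":0.1,"tx":0,"ty":0,"tz":0,"yaw":0},
  {"fingers":0.2,"tx":0,"ty":0,"tz":0,"yaw":0},
  {"fingers":0.3,"tx":0,"ty":0,"tz":0,"yaw":0},
  {"fingers":0.5,"tx":0,"ty":0,"tz":0,"yaw":0},
  {"fingers":0.5,"tx":0,"ty":0,"tz":0,"yaw":0},
  {"fingers":0.5,"tx":0,"ty":0,"tz":0,"yaw":0},
])

```text
t: 23.37
tool_pos: [0.5172, -0.0292, 0.0162]
tool_rot: [[0.08, 0.001, 0.997], [-0.997, -0.0, 0.08], [0.0, -1.0, 0.001]]
wrist_force: [-3.6, 0.5, 8.2]
grip_width: 0.0667
```

```bash
python3 - <<'E'
from h import *
to(.5494,-.026,.014,6.4)
crop("scene",290,220,370,290,9,"pics/c6s.png")
E
```

```text
t 23.37 hdg 4.59 yaw -0.0316 now-axes tx,ty,tz [-0.0006  0.0022  0.0324] after-turn tx,ty,tz [0.0004, 0.0022, 0.0324] grip 0.0667 F [-3.6  0.5  8.2] pos [ 0.5172 -0.0292  0.0162]
```

View pics/c6s.png

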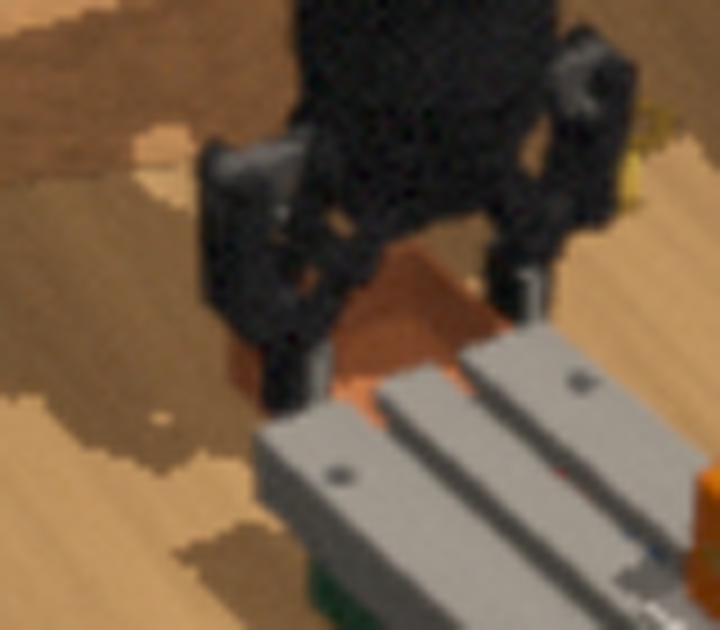

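jog_arm([
  {"fingers":0.5,"tx":0,"ty":-0.002,"tz":0,"yaw":0},
  {"fingers":0.5,"tx":0,"ty":0,"tz":0.004,"yaw":0},
  {"fingers":0.5,"tx":0,"ty":0,"tz":0.008,"yaw":0},
  {"fingers":0.5,"tx":0,"ty":0,"tz":0.01,"yaw":0},
  {"fingers":0.5,"tx":0,"ty":0,"tz":0.007,"yaw":-0.016},
  {"fingers":0.5,"tx":0,"ty":0,"tz":0.0034,"yaw":-0.016},
  {"fingers":0.5,"tx":0,"ty":0,"tz":0,"yaw":0},
])

```text
t: 24.0
tool_pos: [0.5501, -0.0264, 0.0171]
tool_rot: [[0.114, -0.0, 0.994], [-0.994, 0.0, 0.114], [-0.0, -1.0, -0.0]]
wrist_force: [0.3, 0.1, -3.6]
grip_width: 0.0662
```

```bash
python3 - <<'E'
from h import *
to(.5494,-.026,.016,6.4)
crop("scene",290,220,370,290,9,"pics/c7s.png")
E
```

```text
t 24.0 hdg 6.53 yaw 0.0023 now-axes tx,ty,tz [-0.0005  0.0011 -0.0006] after-turn tx,ty,tz [-0.0005, 0.0011, -0.0006] grip 0.0662 F [ 0.3  0.1 -3.6] pos [ 0.5501 -0.0264  0.0171]
```

View pics/c7s.png

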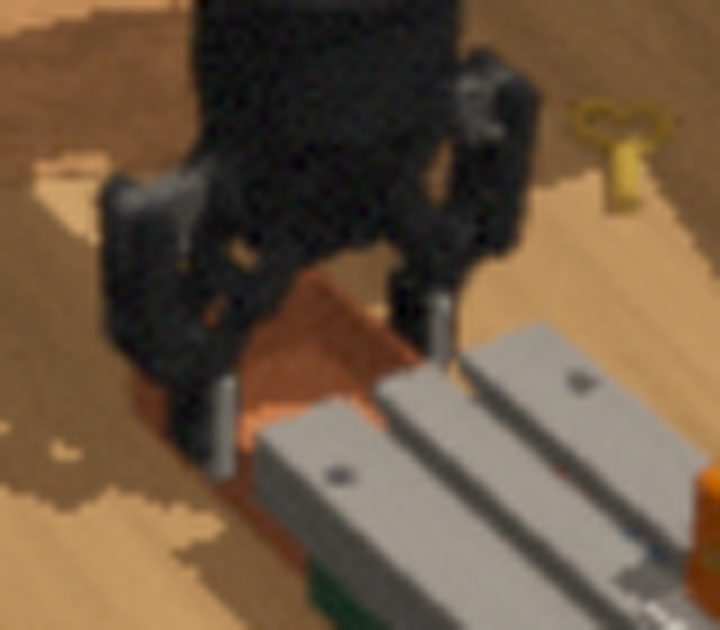

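jog_arm([
  {"fingers":0.5,"tx":0,"ty":0.0012,"tz":-0.0005,"yaw":0},
  {"fingers":0.5,"tx":0,"ty":0,"tz":0,"yaw":0},
  {"fingers":0.1,"tx":0,"ty":0,"tz":0,"yaw":0},
  {"fingers":0,"tx":0,"ty":0,"tz":0,"yaw":0},
  {"fingers":0,"tx":0,"ty":0,"tz":0,"yaw":0},
  {"fingers":0,"tx":0,"ty":0,"tz":0,"yaw":0},
  {"fingers":0,"tx":0,"ty":0,"tz":0,"yaw":0},
])

```text
t: 24.63
tool_pos: [0.5487, -0.0266, 0.0163]
tool_rot: [[0.112, 0.0, 0.994], [-0.994, 0.0, 0.112], [-0.0, -1.0, 0.0]]
wrist_force: [-0.0, -0.3, -0.7]
grip_width: 0.0851
```

jog_arm([
  {"fingers":0,"tx":0,"ty":-0.01,"tz":0,"yaw":0},
  {"fingers":0,"tx":0,"ty":-0.02,"tz":0,"yaw":0},
  {"fingers":0,"tx":0,"ty":-0.03,"tz":0,"yaw":0},
  {"fingers":0,"tx":0,"ty":-0.04,"tz":0,"yaw":0},
  {"fingers":0,"tx":0,"ty":-0.03,"tz":0,"yaw":0},
  {"fingers":0,"tx":0,"ty":-0.015,"tz":0,"yaw":0},
  {"fingers":0,"tx":0,"ty":0,"tz":0,"yaw":0},
])

```text
t: 25.22
tool_pos: [0.5501, -0.0268, 0.1661]
tool_rot: [[0.112, 0.006, 0.994], [-0.994, -0.001, 0.112], [0.002, -1.0, 0.006]]
wrist_force: [-0.1, -0.1, 0.6]
grip_width: 0.0852
```

```bash
python3 - <<'E'
from h import *
to(.5140,.1615,.0805,6.4)
crop("scene",270,200,410,330,5,"pics/c8s.png")
E
```

```text
t 25.22 hdg 6.42 yaw 0.0004 now-axes tx,ty,tz [-0.1913  0.0852 -0.0154] after-turn tx,ty,tz [-0.1912, 0.0856, -0.0149] grip 0.0852 F [-0.1 -0.1  0.6] pos [ 0.5501 -0.0268  0.1661]
```

View pics/c8s.png

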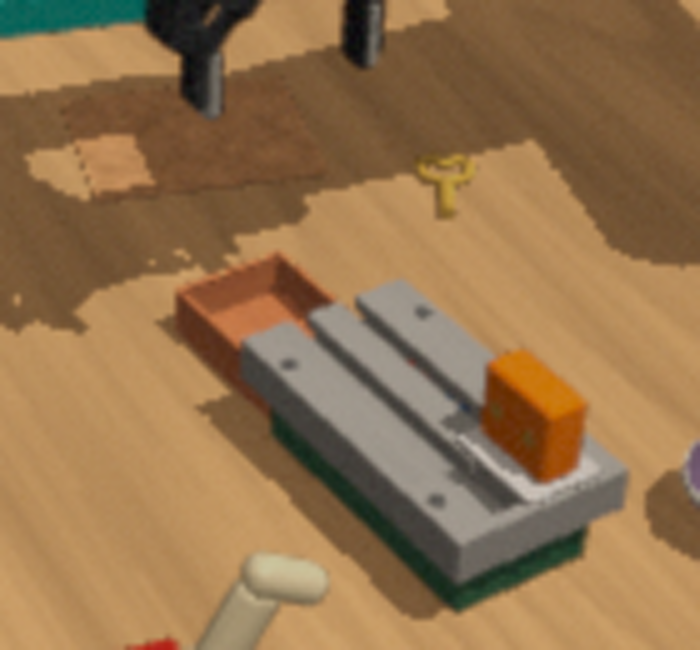

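jog_arm([
  {"fingers":0,"tx":-0.015,"ty":0,"tz":-0.001,"yaw":0},
  {"fingers":0,"tx":-0.03,"ty":0,"tz":-0.003,"yaw":0},
  {"fingers":0,"tx":-0.035,"ty":0,"tz":-0.003,"yaw":0},
  {"fingers":0,"tx":-0.035,"ty":0,"tz":-0.003,"yaw":0},
  {"fingers":0,"tx":-0.035,"ty":0,"tz":-0.003,"yaw":0},
  {"fingers":0,"tx":-0.025,"ty":0,"tz":-0.002,"yaw":0},
  {"fingers":0,"tx":-0.0165,"ty":0,"tz":0,"yaw":0},
  {"fingers":0,"tx":0,"ty":0,"tz":0,"yaw":0},
])

```text
t: 25.93
tool_pos: [0.5113, 0.1647, 0.1605]
tool_rot: [[0.114, -0.001, 0.993], [-0.993, 0.001, 0.114], [-0.001, -1.0, -0.001]]
wrist_force: [0.2, -0.0, 0.2]
grip_width: 0.0857
```

jog_arm([
  {"fingers":0,"tx":0,"ty":0.015,"tz":0,"yaw":0},
  {"fingers":0,"tx":0,"ty":0.02,"tz":0,"yaw":0},
  {"fingers":0,"tx":0,"ty":0.02,"tz":0,"yaw":0},
  {"fingers":0,"tx":0,"ty":0.018,"tz":0,"yaw":0},
  {"fingers":0,"tx":0,"ty":0.01,"tz":0,"yaw":0},
  {"fingers":0,"tx":0,"ty":0,"tz":0,"yaw":0},
  {"fingers":0,"tx":0,"ty":0,"tz":0,"yaw":0},
])

```text
t: 26.52
tool_pos: [0.5124, 0.1617, 0.0782]
tool_rot: [[0.111, -0.001, 0.994], [-0.994, -0.0, 0.111], [-0.0, -1.0, -0.001]]
wrist_force: [-0.4, 0.3, 0.2]
grip_width: 0.0856
```

```bash
python3 - <<'E'
from h import *
to(.5140,.1615,.0805,6.4)
crop("scene",310,240,410,330,8,"pics/c9s.png")
E
```

```text
t 26.52 hdg 6.4 yaw -0.0 now-axes tx,ty,tz [ 0.0004 -0.0023  0.0016] after-turn tx,ty,tz [0.0004, -0.0023, 0.0016] grip 0.0856 F [-0.4  0.3  0.2] pos [0.5124 0.1617 0.0782]
```

View pics/c9s.png

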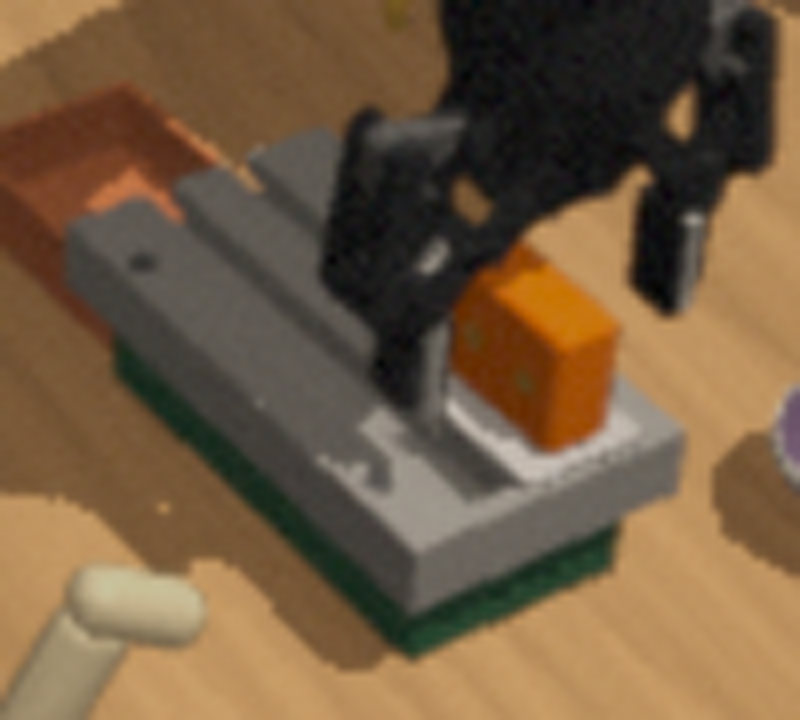

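jog_arm([
  {"fingers":0,"tx":0.0004,"ty":-0.0023,"tz":0.0014,"yaw":0},
  {"fingers":0.4,"tx":0,"ty":0,"tz":0,"yaw":0},
  {"fingers":0.6,"tx":0,"ty":0,"tz":0,"yaw":0},
  {"fingers":0.7,"tx":0,"ty":0,"tz":0,"yaw":0},
  {"fingers":0.8,"tx":0,"ty":0,"tz":0,"yaw":0},
  {"fingers":0.9,"tx":0,"ty":0,"tz":0,"yaw":0},
  {"fingers":0.9,"tx":0,"ty":0,"tz":0,"yaw":0},
  {"fingers":0.9,"tx":0,"ty":0,"tz":0,"yaw":0},
])

```text
t: 27.23
tool_pos: [0.514, 0.1618, 0.0808]
tool_rot: [[0.112, 0.0, 0.994], [-0.994, 0.0, 0.112], [-0.0, -1.0, 0.0]]
wrist_force: [0.2, -0.3, 4.4]
grip_width: 0.0233
```

jog_arm([
  {"fingers":0.9,"tx":0.006,"ty":0,"tz":0,"yaw":0},
  {"fingers":0.9,"tx":0.008,"ty":0,"tz":0,"yaw":0},
  {"fingers":0.9,"tx":0.008,"ty":0,"tz":0,"yaw":0},
  {"fingers":0.9,"tx":0.008,"ty":0,"tz":0,"yaw":0},
  {"fingers":0.9,"tx":0.008,"ty":0,"tz":0,"yaw":0},
  {"fingers":0.9,"tx":0.008,"ty":0,"tz":0,"yaw":0},
  {"fingers":0.9,"tx":0.008,"ty":0,"tz":0,"yaw":0},
  {"fingers":0.9,"tx":0.006,"ty":0,"tz":0,"yaw":0},
])

```text
t: 27.9
tool_pos: [0.5208, 0.1012, 0.0808]
tool_rot: [[0.111, 0.0, 0.994], [-0.994, 0.0, 0.111], [-0.0, -1.0, 0.0]]
wrist_force: [-0.4, 3.8, 6.1]
grip_width: 0.0233
```

```bash
python3 - <<'E'
from h import *
th=np.radians(-83.6);to(.5345+.068*np.cos(th)-.0149,.1043+.068*np.sin(th)-.0017,.08,6.4)
crop("scene",270,200,410,330,5,"pics/d1s.png")
crop("top",230,210,370,310,5,"pics/d1t.png")
E
```

```text
t 27.9 hdg 6.39 yaw -0.0001 now-axes tx,ty,tz [ 0.0665  0.0007 -0.001 ] after-turn tx,ty,tz [0.0665, 0.0008, -0.001] grip 0.0233 F [-0.4  3.8  6.1] pos [0.5208 0.1012 0.0808]
```

View pics/d1t.png

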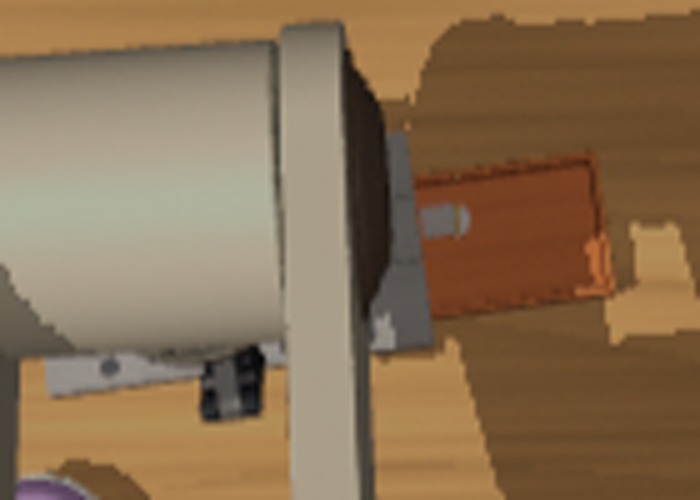

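View pics/d1s.png

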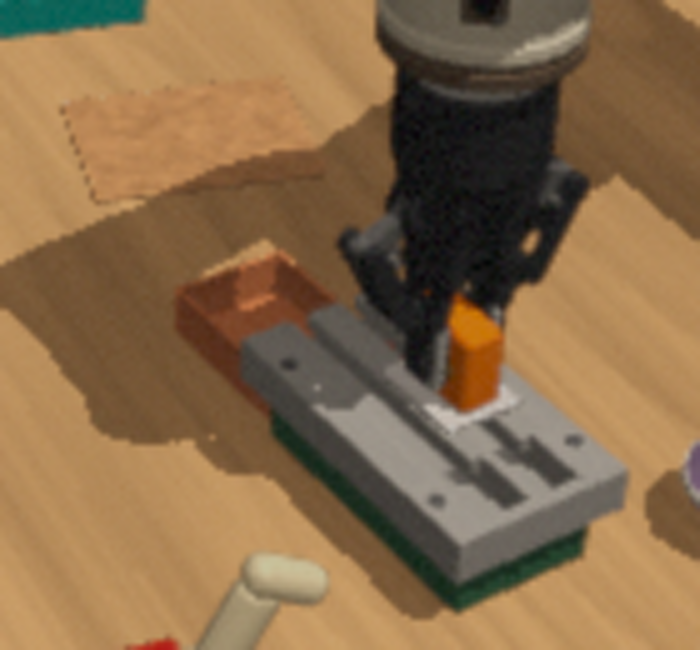

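jog_arm([
  {"fingers":0.9,"tx":0.005,"ty":0,"tz":0,"yaw":0},
  {"fingers":0.9,"tx":0.006,"ty":0,"tz":0,"yaw":0},
  {"fingers":0.9,"tx":0.006,"ty":0,"tz":0,"yaw":0},
  {"fingers":0.9,"tx":0.006,"ty":0,"tz":0,"yaw":0},
  {"fingers":0.9,"tx":0.006,"ty":0,"tz":0,"yaw":0},
  {"fingers":0.9,"tx":0.006,"ty":0,"tz":0,"yaw":0},
  {"fingers":0.9,"tx":0.006,"ty":0,"tz":0,"yaw":0},
  {"fingers":0.9,"tx":0.006,"ty":0,"tz":0,"yaw":0},
])

```text
t: 28.67
tool_pos: [0.526, 0.0548, 0.0807]
tool_rot: [[0.112, 0.0, 0.994], [-0.994, 0.001, 0.112], [-0.0, -1.0, 0.0]]
wrist_force: [-0.8, 4.9, 5.7]
grip_width: 0.0235
```

jog_arm([
  {"fingers":0.9,"tx":0.005,"ty":0,"tz":0,"yaw":0},
  {"fingers":0.9,"tx":0.005,"ty":0,"tz":0,"yaw":0},
  {"fingers":0.9,"tx":0.005,"ty":0,"tz":0,"yaw":0},
  {"fingers":0.9,"tx":0.0045,"ty":0,"tz":0,"yaw":0},
  {"fingers":0.9,"tx":0,"ty":0,"tz":0,"yaw":0},
  {"fingers":0.9,"tx":0,"ty":0,"tz":0,"yaw":0},
])

```text
t: 29.17
tool_pos: [0.5282, 0.0348, 0.0808]
tool_rot: [[0.111, 0.0, 0.994], [-0.994, -0.001, 0.111], [0.001, -1.0, 0.0]]
wrist_force: [0.7, -3.2, 5.9]
grip_width: 0.0234
```

jog_arm([
  {"fingers":0.9,"tx":-0.01,"ty":0,"tz":0,"yaw":0},
  {"fingers":0.9,"tx":-0.02,"ty":0,"tz":0,"yaw":0},
  {"fingers":0.9,"tx":-0.02,"ty":0,"tz":0,"yaw":0},
  {"fingers":0.9,"tx":-0.02,"ty":0,"tz":0,"yaw":0},
  {"fingers":0.9,"tx":-0.02,"ty":0,"tz":0,"yaw":0},
  {"fingers":0.9,"tx":-0.02,"ty":0,"tz":0,"yaw":0},
  {"fingers":0.9,"tx":-0.01,"ty":0,"tz":0,"yaw":0},
  {"fingers":0.9,"tx":0,"ty":0,"tz":0,"yaw":0},
])

```text
t: 29.83
tool_pos: [0.5146, 0.1565, 0.0808]
tool_rot: [[0.113, 0.0, 0.994], [-0.994, 0.001, 0.113], [-0.001, -1.0, 0.0]]
wrist_force: [-0.3, 4.0, 6.6]
grip_width: 0.0233
```

```bash
python3 - <<'E'
from h import *
to(.5113,.1838,.0803,6.4)
crop("scene",270,200,410,330,5,"pics/d2s.png")
crop("top",230,210,370,310,5,"pics/d2t.png")
E
```

```text
t 29.83 hdg 6.5 yaw 0.0018 now-axes tx,ty,tz [-0.0275  0.0005 -0.0002] after-turn tx,ty,tz [-0.0275, 0.0005, -0.0002] grip 0.0233 F [-0.3  4.   6.6] pos [0.5146 0.1565 0.0808]
```

View pics/d2t.png

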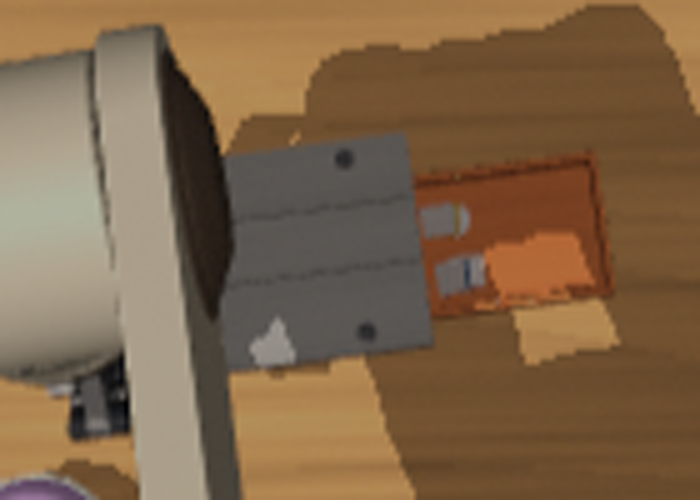

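View pics/d2s.png

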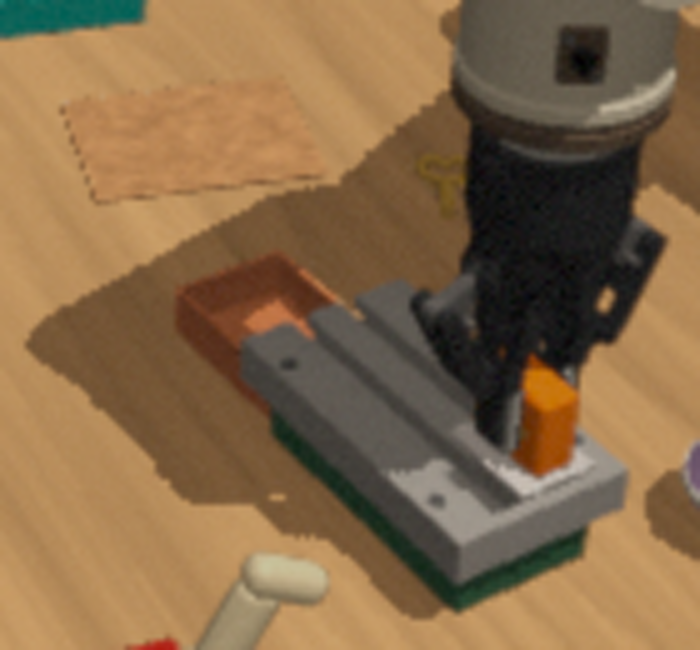

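jog_arm([
  {"fingers":0.9,"tx":-0.008,"ty":0,"tz":0,"yaw":0},
  {"fingers":0.9,"tx":-0.01,"ty":0,"tz":0,"yaw":0},
  {"fingers":0.9,"tx":-0.0075,"ty":0,"tz":0,"yaw":0},
  {"fingers":0.9,"tx":-0.002,"ty":0,"tz":0,"yaw":0},
  {"fingers":0.9,"tx":0,"ty":0,"tz":0,"yaw":0},
  {"fingers":0.9,"tx":0,"ty":0,"tz":0,"yaw":0},
])

```text
t: 30.43
tool_pos: [0.5118, 0.1823, 0.0807]
tool_rot: [[0.112, 0.0, 0.994], [-0.994, 0.001, 0.112], [-0.0, -1.0, 0.0]]
wrist_force: [0.3, 3.2, 5.6]
grip_width: 0.0233
```

```bash
python3 - <<'E'
from h import *
to(.5113,.1838,.0803,6.4)
E
```

```text
t 30.43 hdg 6.42 yaw 0.0004 now-axes tx,ty,tz [-0.0015  0.0004 -0.0003] after-turn tx,ty,tz [-0.0015, 0.0004, -0.0003] grip 0.0233 F [0.3 3.2 5.6] pos [0.5118 0.1823 0.0807]
```

jog_arm([
  {"fingers":0.9,"tx":-0.0015,"ty":-0.004,"tz":0,"yaw":0},
  {"fingers":0.9,"tx":0,"ty":-0.008,"tz":0,"yaw":0},
  {"fingers":0.9,"tx":0,"ty":-0.01,"tz":0,"yaw":0},
  {"fingers":0.9,"tx":0,"ty":-0.015,"tz":0,"yaw":0},
  {"fingers":0.9,"tx":0,"ty":-0.02,"tz":0,"yaw":0},
  {"fingers":0.9,"tx":0,"ty":-0.015,"tz":0,"yaw":0},
  {"fingers":0.9,"tx":0,"ty":0,"tz":0,"yaw":0},
])

```text
t: 31.02
tool_pos: [0.5126, 0.1842, 0.1564]
tool_rot: [[0.112, 0.005, 0.994], [-0.994, 0.001, 0.112], [-0.0, -1.0, 0.005]]
wrist_force: [0.2, 1.0, -1.0]
grip_width: 0.0232
```

```bash
python3 - <<'E'
from h import *
to(.485,.3868,.08,10.3)
E
```

```text
t 31.02 hdg 6.42 yaw -0.0678 now-axes tx,ty,tz [-0.2044  0.0765 -0.0051] after-turn tx,ty,tz [-0.2043, 0.0764, 0.0091] grip 0.0232 F [ 0.2  1.  -1. ] pos [0.5126 0.1842 0.1564]
```

jog_arm([
  {"fingers":0.9,"tx":-0.015,"ty":0,"tz":0,"yaw":0},
  {"fingers":0.9,"tx":-0.03,"ty":0,"tz":-0.001,"yaw":0},
  {"fingers":0.9,"tx":-0.035,"ty":0,"tz":-0.001,"yaw":0},
  {"fingers":0.9,"tx":-0.035,"ty":0,"tz":-0.001,"yaw":0},
  {"fingers":0.9,"tx":-0.035,"ty":0,"tz":-0.001,"yaw":0},
  {"fingers":0.9,"tx":-0.03,"ty":0,"tz":-0.001,"yaw":0},
  {"fingers":0.9,"tx":-0.0244,"ty":0.01,"tz":0,"yaw":-0.068},
  {"fingers":0.9,"tx":0,"ty":0.02,"tz":0,"yaw":0},
])

```text
t: 31.68
tool_pos: [0.4833, 0.3909, 0.1237]
tool_rot: [[0.186, 0.003, 0.983], [-0.983, 0.003, 0.186], [-0.002, -1.0, 0.003]]
wrist_force: [0.8, 1.3, -2.5]
grip_width: 0.0234
```

jog_arm([
  {"fingers":0.9,"tx":0,"ty":0.02,"tz":0,"yaw":0},
  {"fingers":0.9,"tx":0,"ty":0.015,"tz":0,"yaw":0},
  {"fingers":0.9,"tx":0,"ty":0,"tz":0,"yaw":0},
  {"fingers":0.9,"tx":0,"ty":0,"tz":0,"yaw":0},
])

```text
t: 32.02
tool_pos: [0.4832, 0.3863, 0.087]
tool_rot: [[0.179, -0.002, 0.984], [-0.984, -0.001, 0.179], [0.001, -1.0, -0.002]]
wrist_force: [0.4, 0.2, -1.2]
grip_width: 0.0233
```

```bash
python3 - <<'E'
from h import *
to(.485,.3868,.0485,10.3)
crop("scene",400,290,510,390,7,"pics/e1s.png")
crop("top",200,190,360,310,5,"pics/e1t.png")
E
```

```text
t 32.02 hdg 10.31 yaw 0.0001 now-axes tx,ty,tz [-0.0002  0.0385  0.0019] after-turn tx,ty,tz [-0.0001, 0.0385, 0.0018] grip 0.0233 F [ 0.4  0.2 -1.2] pos [0.4832 0.3863 0.087 ]
```

View pics/e1s.png

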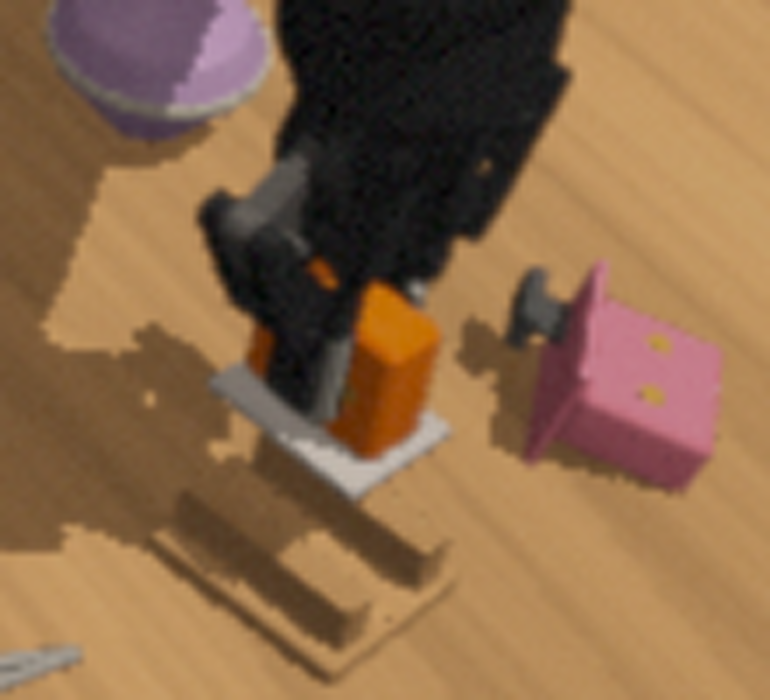

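View pics/e1t.png

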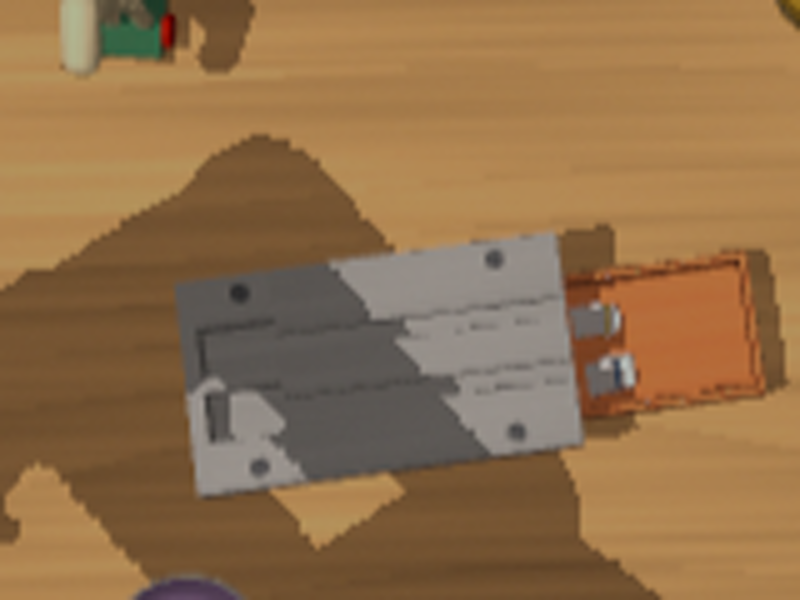

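jog_arm([
  {"fingers":0.9,"tx":0,"ty":0.005,"tz":0.0018,"yaw":0},
  {"fingers":0.9,"tx":0,"ty":0.01,"tz":0,"yaw":0},
  {"fingers":0.9,"tx":0,"ty":0.01,"tz":0,"yaw":0},
  {"fingers":0.9,"tx":0,"ty":0.006,"tz":0,"yaw":0},
  {"fingers":0.9,"tx":0,"ty":0.004,"tz":0,"yaw":0},
  {"fingers":0.9,"tx":0,"ty":0,"tz":0,"yaw":0},
  {"fingers":0.9,"tx":0,"ty":0,"tz":0,"yaw":0},
])

```text
t: 32.7
tool_pos: [0.4852, 0.387, 0.0523]
tool_rot: [[0.179, -0.0, 0.984], [-0.984, -0.0, 0.179], [0.0, -1.0, -0.0]]
wrist_force: [-0.1, -0.7, -1.7]
grip_width: 0.0233
```

```bash
python3 - <<'E'
from h import *
to(.485,.3868,.0485,10.3)
crop("scene",400,290,510,390,7,"pics/e2s.png")
E
```

```text
t 32.7 hdg 10.31 yaw 0.0002 now-axes tx,ty,tz [ 0.0002  0.0038 -0.0003] after-turn tx,ty,tz [0.0002, 0.0038, -0.0003] grip 0.0233 F [-0.1 -0.7 -1.7] pos [0.4852 0.387  0.0523]
```

View pics/e2s.png

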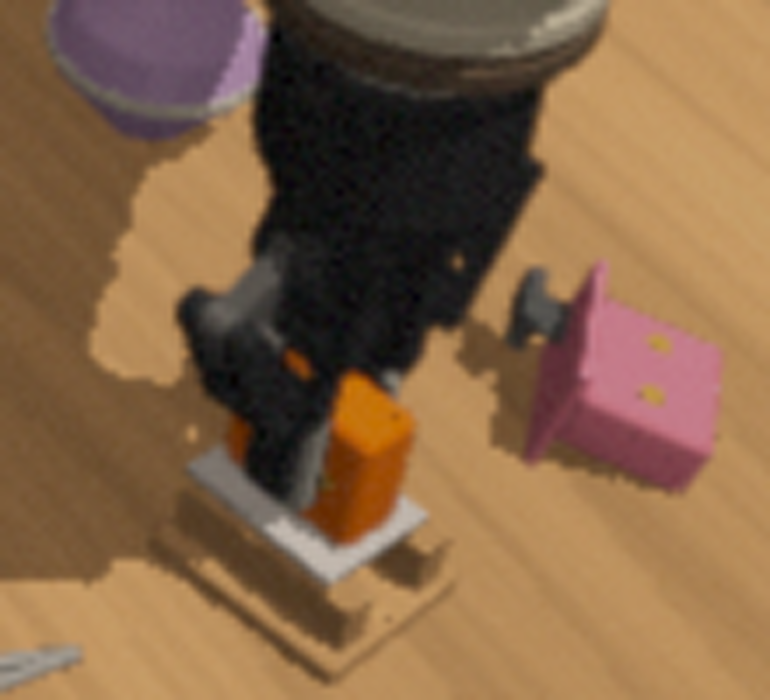

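jog_arm([
  {"fingers":0.9,"tx":0,"ty":0.002,"tz":0,"yaw":0},
  {"fingers":0.9,"tx":0,"ty":0.0015,"tz":0,"yaw":0},
  {"fingers":0.9,"tx":0,"ty":0,"tz":0,"yaw":0},
  {"fingers":0.9,"tx":0,"ty":0,"tz":0,"yaw":0},
])

```text
t: 33.08
tool_pos: [0.4853, 0.387, 0.0491]
tool_rot: [[0.179, 0.0, 0.984], [-0.984, 0.0, 0.179], [-0.0, -1.0, 0.0]]
wrist_force: [-1.2, -0.0, -0.9]
grip_width: 0.0234
```

```bash
python3 - <<'E'
from h import *
to(.485,.3868,.0485,10.3)
E
```

```text
t 33.08 hdg 10.31 yaw 0.0002 now-axes tx,ty,tz [ 0.0002  0.0006 -0.0004] after-turn tx,ty,tz [0.0002, 0.0006, -0.0004] grip 0.0234 F [-1.2 -0.  -0.9] pos [0.4853 0.387  0.0491]
```

Lower the last bit, release and back off upward.

jog_arm([
  {"fingers":0.9,"tx":0,"ty":0.0007,"tz":0,"yaw":0},
  {"fingers":0.9,"tx":0,"ty":0,"tz":0,"yaw":0},
  {"fingers":0.6,"tx":0,"ty":0,"tz":0,"yaw":0},
  {"fingers":0.4,"tx":0,"ty":0,"tz":0,"yaw":0},
  {"fingers":0,"tx":0,"ty":0,"tz":0,"yaw":0},
  {"fingers":0,"tx":0,"ty":0,"tz":0,"yaw":0},
  {"fingers":0,"tx":0,"ty":0,"tz":0,"yaw":0},
  {"fingers":0,"tx":0,"ty":0,"tz":0,"yaw":0},
])

```text
t: 33.75
tool_pos: [0.4853, 0.387, 0.0483]
tool_rot: [[0.179, -0.0, 0.984], [-0.984, 0.0, 0.179], [-0.0, -1.0, -0.0]]
wrist_force: [-0.5, -0.2, 0.4]
grip_width: 0.0852
```

jog_arm([
  {"fingers":0,"tx":0,"ty":-0.01,"tz":0,"yaw":0},
  {"fingers":0,"tx":0,"ty":-0.02,"tz":0,"yaw":0},
  {"fingers":0,"tx":0,"ty":-0.03,"tz":0,"yaw":0},
  {"fingers":0,"tx":0,"ty":-0.04,"tz":0,"yaw":0},
  {"fingers":0,"tx":0,"ty":-0.03,"tz":0,"yaw":0},
  {"fingers":0,"tx":0,"ty":-0.01,"tz":0,"yaw":0},
  {"fingers":0,"tx":0,"ty":0,"tz":0,"yaw":0.068},
])

```text
t: 34.33
tool_pos: [0.4862, 0.3876, 0.1928]
tool_rot: [[0.113, 0.005, 0.994], [-0.994, 0.003, 0.113], [-0.003, -1.0, 0.005]]
wrist_force: [-0.1, -0.4, -0.7]
grip_width: 0.0857
```

```bash
python3 - <<'E'
from h import *
to(.549,-.024,.06,6.4)
crop("scene",400,290,510,390,7,"pics/e3s.png")
b,_=optics.get_image("top");cv2.imwrite("pics/e3tf.png",b)
crop("",320,230,370,285,12,"pics/e3t.png",b)
E
```

```text
t 34.33 hdg 6.5 yaw 0.0018 now-axes tx,ty,tz [0.4164 0.1318 0.0151] after-turn tx,ty,tz [0.4161, 0.1328, 0.0165] grip 0.0857 F [-0.1 -0.4 -0.7] pos [0.4862 0.3876 0.1928]
```

View pics/e3s.png

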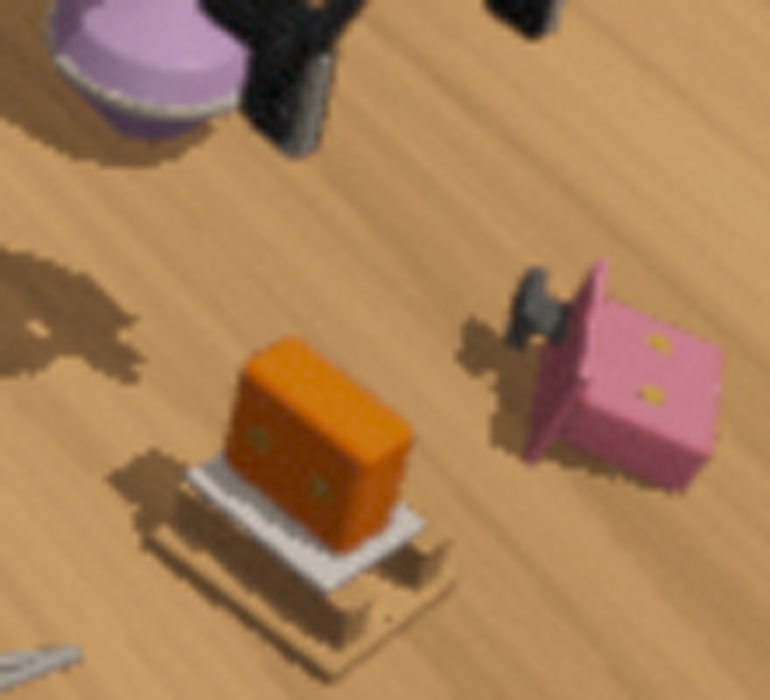

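View pics/e3t.png

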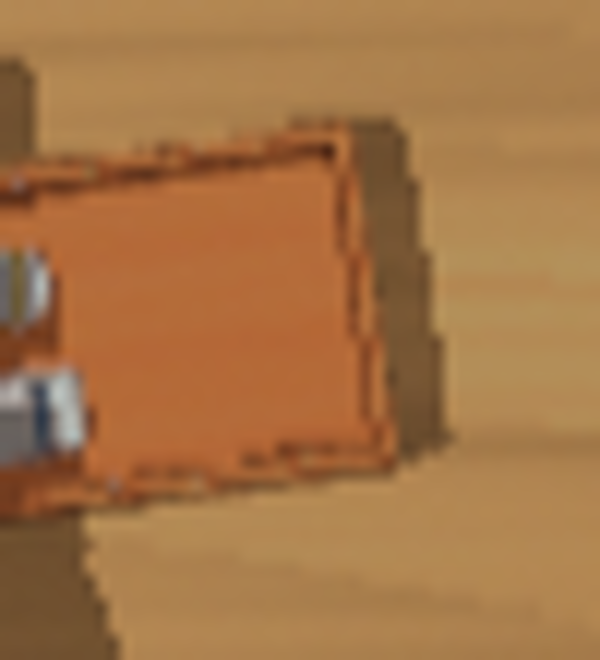

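```bash
python3 - <<'E'
from h import *
O=np.array([.5345,.1043,0]);th=np.radians(-83.6);ex=np.array([np.cos(th),np.sin(th),0]);ey=np.array([-ex[1],ex[0],0])
P=[at_z("top",u/12+319.6,v/12+229.6,.028) for u,v in((345,122),(397,470),(0,172),(0,518))]
for p in P:print(((p-O)@ex).round(4),((p-O)@ey).round(4))
a=P[1]-P[0];xd=np.array([-a[1],a[0]]);xd=xd/np.linalg.norm(xd);
m=(P[0]+P[1])/2;e1=P[0]-P[2];e2=P[1]-P[3]
print("angles",np.degrees(np.arctan2(e1[1],e1[0])),np.degrees(np.arctan2(e2[1],e2[0])),np.degrees(np.arctan2(a[1],a[0])))
ang=np.radians(-83.6);c=m[:2]-.048*np.array([np.cos(ang),np.sin(ang)]);print("centre",c)
E
```

```text
0.1781 0.0337
0.1785 -0.0369
0.1083 0.033
0.099 -0.0357
angles -83.04147945010257 -84.4744866385344 -173.30344880031075
centre [ 0.54740685 -0.02536808]
```

jog_arm([
  {"fingers":0,"tx":0.0188,"ty":0,"tz":0.001,"yaw":0},
  {"fingers":0,"tx":0.035,"ty":0,"tz":0.001,"yaw":0},
  {"fingers":0,"tx":0.037,"ty":0,"tz":0.001,"yaw":0},
  {"fingers":0,"tx":0.037,"ty":0,"tz":0.001,"yaw":0},
  {"fingers":0,"tx":0.037,"ty":0,"tz":0.001,"yaw":0},
  {"fingers":0,"tx":0.037,"ty":0,"tz":0.001,"yaw":0},
  {"fingers":0,"tx":0.037,"ty":0,"tz":0.001,"yaw":0},
  {"fingers":0,"tx":0.037,"ty":0,"tz":0.001,"yaw":0},
])

```text
t: 35.1
tool_pos: [0.5236, 0.1121, 0.188]
tool_rot: [[0.114, -0.001, 0.993], [-0.993, 0.0, 0.114], [-0.0, -1.0, -0.001]]
wrist_force: [1.6, 0.6, -0.6]
grip_width: 0.0855
```

jog_arm([
  {"fingers":0,"tx":0.037,"ty":0,"tz":0.001,"yaw":0},
  {"fingers":0,"tx":0.037,"ty":0,"tz":0.001,"yaw":0},
  {"fingers":0,"tx":0.035,"ty":0,"tz":0.001,"yaw":0},
  {"fingers":0,"tx":0.025,"ty":0,"tz":0.001,"yaw":0},
  {"fingers":0,"tx":0.009,"ty":0.02,"tz":0.0018,"yaw":0.002},
  {"fingers":0,"tx":0,"ty":0.03,"tz":0,"yaw":0},
  {"fingers":0,"tx":0,"ty":0.03,"tz":0,"yaw":0},
  {"fingers":0,"tx":0,"ty":0.03,"tz":0,"yaw":0},
])

```text
t: 35.77
tool_pos: [0.5454, -0.0279, 0.0768]
tool_rot: [[0.111, -0.0, 0.994], [-0.994, 0.0, 0.111], [-0.0, -1.0, -0.0]]
wrist_force: [0.5, 0.3, -1.1]
grip_width: 0.0856
```

jog_arm([
  {"fingers":0,"tx":0,"ty":0.01,"tz":0,"yaw":0},
  {"fingers":0,"tx":0,"ty":0,"tz":0,"yaw":0},
  {"fingers":0,"tx":0,"ty":0,"tz":0,"yaw":0},
])

```text
t: 36.02
tool_pos: [0.546, -0.0276, 0.069]
tool_rot: [[0.111, -0.0, 0.994], [-0.994, 0.0, 0.111], [-0.0, -1.0, -0.0]]
wrist_force: [0.6, -0.3, -0.2]
grip_width: 0.0854
```

```bash
python3 - <<'E'
from h import *
to(.5475,-.026,.014,6.4)
crop("scene",270,200,410,330,5,"pics/f1s.png")
E
```

```text
t 36.02 hdg 6.36 yaw -0.0008 now-axes tx,ty,tz [-0.0014  0.055   0.0016] after-turn tx,ty,tz [-0.0014, 0.055, 0.0016] grip 0.0854 F [ 0.6 -0.3 -0.2] pos [ 0.546  -0.0276  0.069 ]
```

View pics/f1s.png

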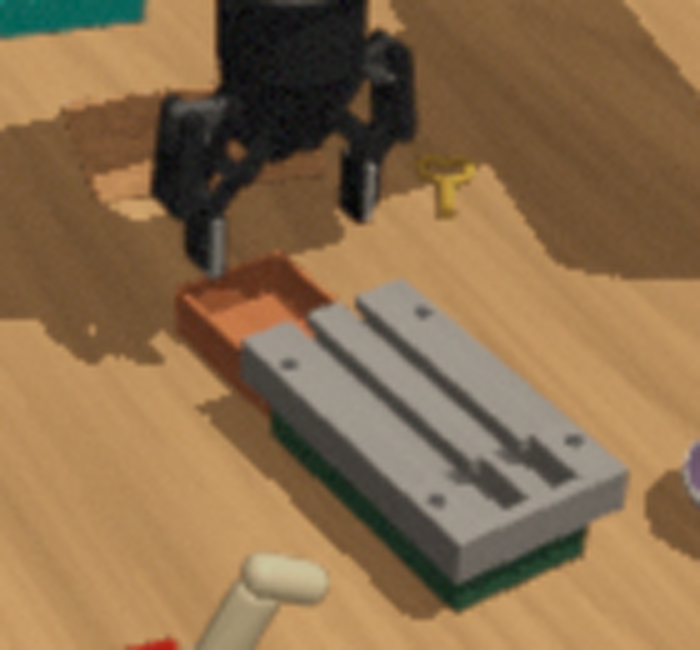

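jog_arm([
  {"fingers":0,"tx":-0.0014,"ty":0.006,"tz":0.0014,"yaw":0},
  {"fingers":0,"tx":0,"ty":0.01,"tz":0,"yaw":0},
  {"fingers":0,"tx":0,"ty":0.012,"tz":0,"yaw":0},
  {"fingers":0,"tx":0,"ty":0.012,"tz":0,"yaw":0},
  {"fingers":0,"tx":0,"ty":0.01,"tz":0,"yaw":0},
  {"fingers":0,"tx":0,"ty":0.006,"tz":0,"yaw":0},
  {"fingers":0,"tx":0,"ty":0,"tz":0,"yaw":0},
  {"fingers":0,"tx":0,"ty":0,"tz":0,"yaw":0},
])

```text
t: 36.73
tool_pos: [0.5469, -0.026, 0.012]
tool_rot: [[0.11, -0.001, 0.994], [-0.994, 0.0, 0.11], [-0.0, -1.0, -0.001]]
wrist_force: [-0.9, -0.1, -0.5]
grip_width: 0.0852
```

```bash
python3 - <<'E'
from h import *
to(.5475,-.026,.013,6.4)
crop("scene",290,220,370,290,9,"pics/f2s.png")
E
```

```text
t 36.73 hdg 6.3 yaw -0.0017 now-axes tx,ty,tz [ 0.     -0.001   0.0006] after-turn tx,ty,tz [0.0, -0.001, 0.0006] grip 0.0852 F [-0.9 -0.1 -0.5] pos [ 0.5469 -0.026   0.012 ]
```

View pics/f2s.png

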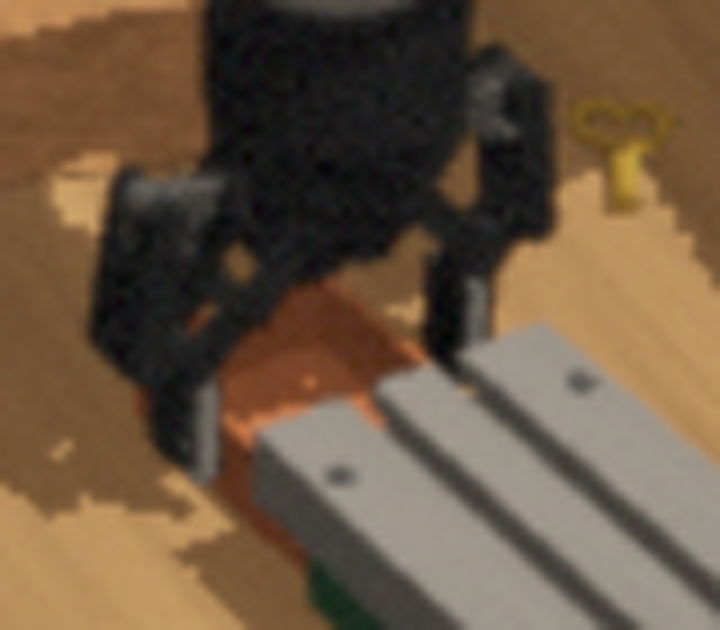

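jog_arm([
  {"fingers":0.1,"tx":0,"ty":0,"tz":0.0005,"yaw":0},
  {"fingers":0.2,"tx":0,"ty":0,"tz":0,"yaw":0},
  {"fingers":0.3,"tx":0,"ty":0,"tz":0,"yaw":0},
  {"fingers":0.5,"tx":0,"ty":0,"tz":0,"yaw":0},
  {"fingers":0.5,"tx":0,"ty":0,"tz":0,"yaw":0},
  {"fingers":0.5,"tx":0,"ty":0,"tz":0,"yaw":0},
], newtons=90)

```text
t: 37.28
tool_pos: [0.548, -0.0261, 0.0136]
tool_rot: [[0.11, 0.001, 0.994], [-0.994, -0.0, 0.11], [0.0, -1.0, 0.001]]
wrist_force: [-4.9, 0.6, 13.0]
grip_width: 0.0665
```

jog_arm([
  {"fingers":0.5,"tx":0,"ty":-0.002,"tz":0,"yaw":0},
  {"fingers":0.5,"tx":0.003,"ty":0,"tz":0,"yaw":0},
  {"fingers":0.5,"tx":0.006,"ty":0,"tz":0,"yaw":0},
  {"fingers":0.5,"tx":0.008,"ty":0,"tz":0,"yaw":0},
  {"fingers":0.5,"tx":0.008,"ty":0,"tz":0,"yaw":0},
  {"fingers":0.5,"tx":0.006,"ty":0,"tz":0,"yaw":0},
  {"fingers":0.5,"tx":0.003,"ty":0,"tz":0,"yaw":0},
  {"fingers":0.5,"tx":0,"ty":0,"tz":0,"yaw":0},
])

```text
t: 37.95
tool_pos: [0.5513, -0.0607, 0.0142]
tool_rot: [[0.109, -0.0, 0.994], [-0.994, 0.0, 0.109], [-0.0, -1.0, -0.0]]
wrist_force: [0.8, 0.0, -2.7]
grip_width: 0.0663
```

```bash
python3 - <<'E'
from h import *
to(.55,-.06,.10,6.4)
crop("scene",270,190,410,310,5,"pics/f3s.png")
E
```

```text
t 37.95 hdg 6.24 yaw -0.0027 now-axes tx,ty,tz [-0.0009 -0.0858 -0.0013] after-turn tx,ty,tz [-0.0008, -0.0858, -0.0013] grip 0.0663 F [ 0.8  0.  -2.7] pos [ 0.5513 -0.0607  0.0142]
```

View pics/f3s.png

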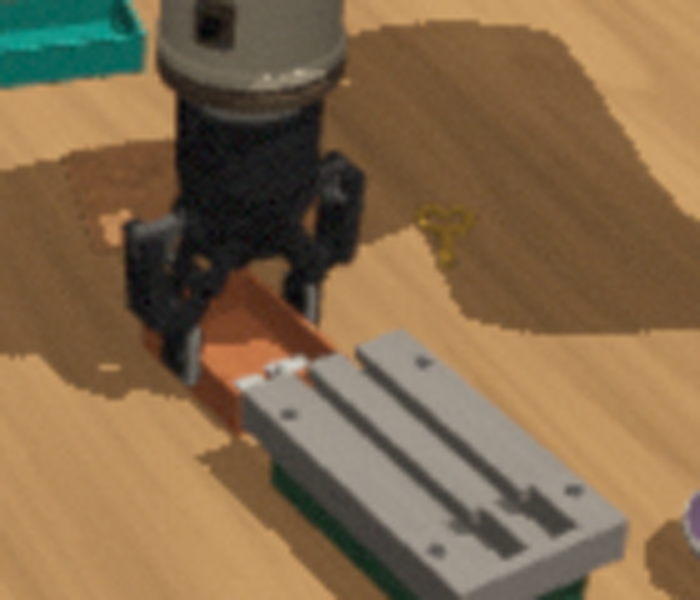

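jog_arm([
  {"fingers":0.5,"tx":0.003,"ty":-0.004,"tz":0,"yaw":0},
  {"fingers":0.5,"tx":0.003,"ty":-0.008,"tz":0,"yaw":0},
  {"fingers":0.5,"tx":0,"ty":-0.014,"tz":0,"yaw":0},
  {"fingers":0.5,"tx":0,"ty":-0.018,"tz":0,"yaw":0},
  {"fingers":0.5,"tx":0,"ty":-0.018,"tz":0,"yaw":0},
  {"fingers":0.5,"tx":0,"ty":-0.014,"tz":0,"yaw":0},
  {"fingers":0.5,"tx":0,"ty":-0.008,"tz":0,"yaw":0},
  {"fingers":0.5,"tx":0,"ty":-0.004,"tz":0,"yaw":0},
])

```text
t: 38.67
tool_pos: [0.5525, -0.0658, 0.104]
tool_rot: [[0.11, 0.002, 0.994], [-0.994, -0.0, 0.11], [0.001, -1.0, 0.002]]
wrist_force: [-0.3, -0.0, -2.7]
grip_width: 0.0662
```

```bash
python3 - <<'E'
from h import *
to(.55,-.06,.23,6.4)
crop("scene",270,160,410,280,5,"pics/f4s.png")
E
```

```text
t 38.67 hdg 6.32 yaw -0.0015 now-axes tx,ty,tz [-0.006  -0.126  -0.0016] after-turn tx,ty,tz [-0.0061, -0.126, -0.0018] grip 0.0662 F [-0.3 -0.  -2.7] pos [ 0.5525 -0.0658  0.104 ]
```

View pics/f4s.png

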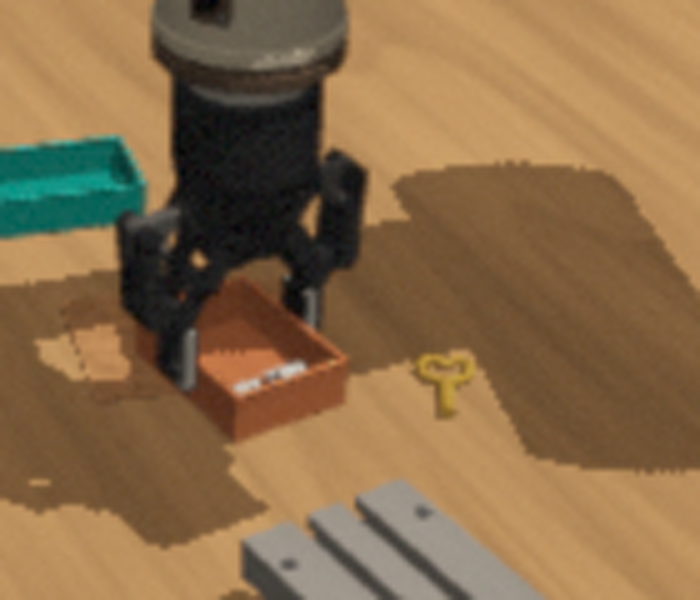

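jog_arm([
  {"fingers":0.5,"tx":0,"ty":-0.006,"tz":0,"yaw":-0.03},
  {"fingers":0.5,"tx":0,"ty":-0.012,"tz":0,"yaw":-0.06},
  {"fingers":0.5,"tx":0,"ty":-0.018,"tz":0,"yaw":-0.08},
  {"fingers":0.5,"tx":0,"ty":-0.02,"tz":0,"yaw":-0.1},
  {"fingers":0.5,"tx":0,"ty":-0.02,"tz":0,"yaw":-0.1},
  {"fingers":0.5,"tx":0,"ty":-0.02,"tz":0,"yaw":-0.1},
  {"fingers":0.5,"tx":0,"ty":-0.018,"tz":0,"yaw":-0.1},
  {"fingers":0.5,"tx":0,"ty":-0.012,"tz":0,"yaw":-0.1},
])

```text
t: 39.38
tool_pos: [0.5521, -0.0658, 0.2293]
tool_rot: [[0.707, 0.0, 0.707], [-0.707, 0.0, 0.707], [0.0, -1.0, 0.0]]
wrist_force: [0.0, -0.0, -2.9]
grip_width: 0.0659
```

jog_arm([
  {"fingers":0.5,"tx":0,"ty":0,"tz":0,"yaw":-0.1},
  {"fingers":0.5,"tx":0,"ty":0,"tz":0,"yaw":-0.1},
  {"fingers":0.5,"tx":0,"ty":0,"tz":0,"yaw":-0.1},
  {"fingers":0.5,"tx":0,"ty":0,"tz":0,"yaw":-0.1},
  {"fingers":0.5,"tx":0,"ty":0,"tz":0,"yaw":-0.08},
  {"fingers":0.5,"tx":0,"ty":0,"tz":0,"yaw":-0.06},
  {"fingers":0.5,"tx":0,"ty":0,"tz":0,"yaw":-0.024},
  {"fingers":0.5,"tx":0,"ty":0,"tz":0,"yaw":0},
])

```text
t: 40.05
tool_pos: [0.5518, -0.0657, 0.2277]
tool_rot: [[0.974, -0.001, 0.224], [-0.224, 0.0, 0.974], [-0.001, -1.0, 0.0]]
wrist_force: [0.6, 0.2, -2.4]
grip_width: 0.0658
```

```bash
python3 - <<'E'
from h import *
to(.6158,-.2872,.206,77.1)
crop("scene",230,110,370,230,5,"pics/f5s.png")
E
```

```text
t 40.05 hdg 77.03 yaw -0.0013 now-axes tx,ty,tz [ 0.1121  0.0215 -0.2015] after-turn tx,ty,tz [0.1118, 0.0217, -0.2016] grip 0.0658 F [ 0.6  0.2 -2.4] pos [ 0.5518 -0.0657  0.2277]
```

View pics/f5s.png

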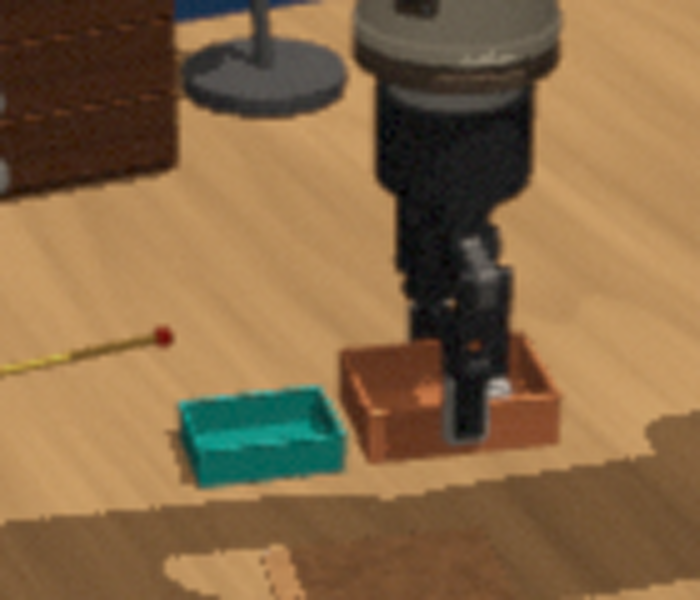

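jog_arm([
  {"fingers":0.5,"tx":0.004,"ty":0,"tz":-0.0075,"yaw":0},
  {"fingers":0.5,"tx":0.008,"ty":0,"tz":-0.015,"yaw":0},
  {"fingers":0.5,"tx":0.013,"ty":0,"tz":-0.023,"yaw":0},
  {"fingers":0.5,"tx":0.014,"ty":0,"tz":-0.025,"yaw":0},
  {"fingers":0.5,"tx":0.014,"ty":0,"tz":-0.025,"yaw":0},
  {"fingers":0.5,"tx":0.014,"ty":0,"tz":-0.025,"yaw":0},
  {"fingers":0.5,"tx":0.014,"ty":0,"tz":-0.025,"yaw":0},
  {"fingers":0.5,"tx":0.012,"ty":0,"tz":-0.022,"yaw":0},
])

```text
t: 40.77
tool_pos: [0.6051, -0.2524, 0.2279]
tool_rot: [[0.974, -0.0, 0.227], [-0.227, -0.0, 0.974], [-0.0, -1.0, -0.0]]
wrist_force: [1.0, 0.4, -2.3]
grip_width: 0.0661
```

jog_arm([
  {"fingers":0.5,"tx":0.01,"ty":0,"tz":-0.017,"yaw":0},
  {"fingers":0.5,"tx":0.006,"ty":0,"tz":-0.011,"yaw":0},
  {"fingers":0.5,"tx":0.003,"ty":0,"tz":-0.006,"yaw":0},
  {"fingers":0.5,"tx":0,"ty":0,"tz":0,"yaw":0},
  {"fingers":0.5,"tx":0,"ty":0,"tz":0,"yaw":0},
])

```text
t: 41.18
tool_pos: [0.6157, -0.2868, 0.2282]
tool_rot: [[0.974, -0.0, 0.225], [-0.225, 0.0, 0.974], [-0.0, -1.0, 0.0]]
wrist_force: [-0.6, 0.7, -3.1]
grip_width: 0.0661
```

```bash
python3 - <<'E'
from h import *
to(.6158,-.2872,.206,77.1)
crop("scene",190,80,330,200,5,"pics/f6s.png")
crop("top",380,120,520,240,5,"pics/f6t.png")
E
```

```text
t 41.18 hdg 76.99 yaw -0.0019 now-axes tx,ty,tz [ 0.0002  0.0222 -0.0003] after-turn tx,ty,tz [0.0002, 0.0222, -0.0003] grip 0.0661 F [-0.6  0.7 -3.1] pos [ 0.6157 -0.2868  0.2282]
```

View pics/f6s.png

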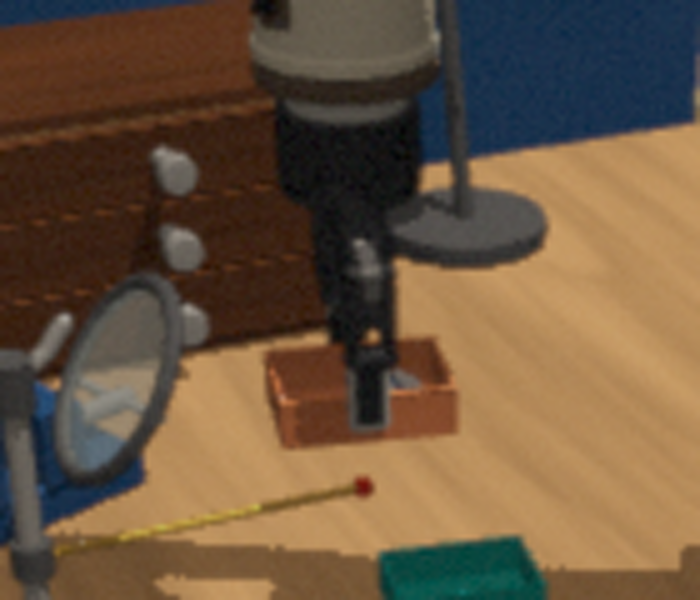

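View pics/f6t.png

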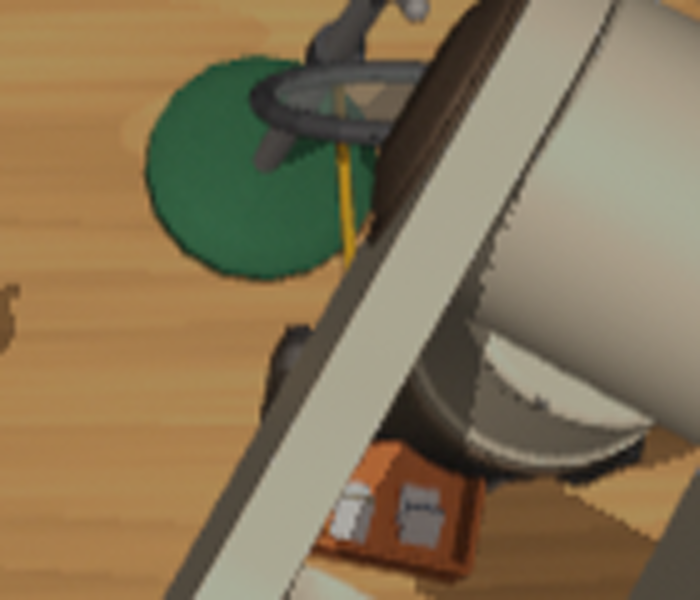

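jog_arm([
  {"fingers":0.5,"tx":0,"ty":0.003,"tz":0,"yaw":0},
  {"fingers":0.5,"tx":0,"ty":0.005,"tz":0,"yaw":0},
  {"fingers":0.5,"tx":0,"ty":0.006,"tz":0,"yaw":0},
  {"fingers":0.5,"tx":0,"ty":0.004,"tz":0,"yaw":0},
  {"fingers":0.5,"tx":0,"ty":0.002,"tz":0,"yaw":0},
  {"fingers":0.5,"tx":0,"ty":0,"tz":0,"yaw":0},
])

```text
t: 41.78
tool_pos: [0.6156, -0.2871, 0.2074]
tool_rot: [[0.974, -0.001, 0.225], [-0.225, 0.001, 0.974], [-0.001, -1.0, 0.0]]
wrist_force: [0.1, -0.1, -2.8]
grip_width: 0.066
```

```bash
python3 - <<'E'
from h import *
to(.6158,-.2872,.206,77.1)
a,_=optics.get_image("scene")
s=env.sense();R=s["tool_rot"]
for dz in(-.010,-.0135,-.017):
  for w in(-48,0,48):
    p=s["tool_pos"]+R[:,2]*.034+R[:,0]*w/1e3;p[2]+=dz;print(dz,w,[round((q+.4-o)*8) for q,o in zip(proj("scene",p),(210,130))])
crop("",210,130,300,200,8,"pics/f7s.png",a)
E
```

```text
t 41.78 hdg 77.01 yaw -0.0016 now-axes tx,ty,tz [ 0.0002  0.0014 -0.    ] after-turn tx,ty,tz [0.0002, 0.0014, -0.0] grip 0.066 F [ 0.1 -0.1 -2.8] pos [ 0.6156 -0.2871  0.2074]
-0.01 -48 [573, 341]
-0.01 0 [434, 354]
-0.01 48 [293, 367]
-0.0135 -48 [573, 350]
-0.0135 0 [435, 363]
-0.0135 48 [294, 376]
-0.017 -48 [574, 359]
-0.017 0 [435, 372]
-0.017 48 [294, 385]
```

View pics/f7s.png

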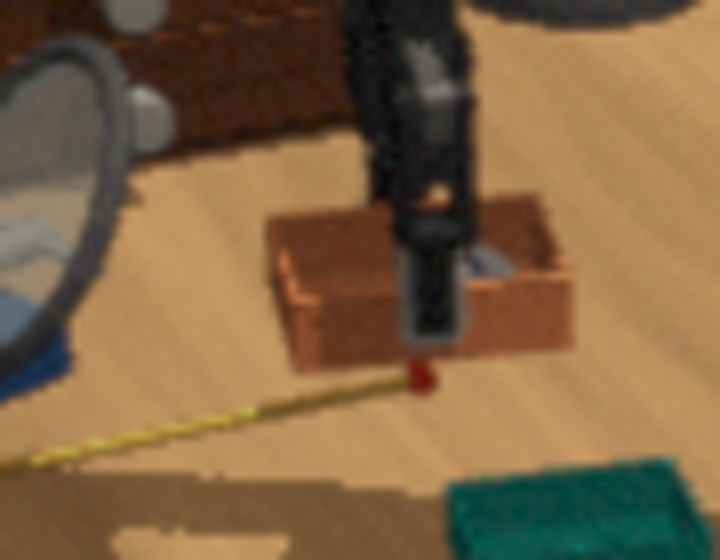

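jog_arm([
  {"fingers":0.5,"tx":0,"ty":0,"tz":0,"yaw":0},
  {"fingers":0.5,"tx":0,"ty":0,"tz":0,"yaw":0},
  {"fingers":0.5,"tx":0,"ty":0,"tz":0,"yaw":0},
  {"fingers":0.5,"tx":0,"ty":0,"tz":0,"yaw":0},
  {"fingers":0.5,"tx":0,"ty":0,"tz":0,"yaw":0},
  {"fingers":0.5,"tx":0,"ty":0,"tz":0,"yaw":0},
  {"fingers":0.5,"tx":0,"ty":0,"tz":0,"yaw":0},
  {"fingers":0.5,"tx":0,"ty":0,"tz":0,"yaw":0},
])

```text
t: 42.5
tool_pos: [0.6158, -0.2873, 0.2083]
tool_rot: [[0.974, -0.0, 0.225], [-0.225, 0.0, 0.974], [-0.0, -1.0, 0.0]]
wrist_force: [1.2, 0.1, -2.6]
grip_width: 0.066
```

jog_arm([
  {"fingers":0.5,"tx":0,"ty":0,"tz":0,"yaw":0},
  {"fingers":0.5,"tx":0,"ty":0,"tz":0,"yaw":0},
  {"fingers":0.5,"tx":0,"ty":0,"tz":0,"yaw":0},
  {"fingers":0.5,"tx":0,"ty":0,"tz":0,"yaw":0},
  {"fingers":0.5,"tx":0,"ty":0,"tz":0,"yaw":0},
  {"fingers":0.5,"tx":0,"ty":0,"tz":0,"yaw":0},
  {"fingers":0.5,"tx":0,"ty":0,"tz":0,"yaw":0},
  {"fingers":0.5,"tx":0,"ty":0,"tz":0,"yaw":0},
])

```text
t: 43.17
tool_pos: [0.6158, -0.2873, 0.2083]
tool_rot: [[0.974, -0.0, 0.225], [-0.225, 0.0, 0.974], [-0.0, -1.0, 0.0]]
wrist_force: [0.7, -0.2, -2.5]
grip_width: 0.0662
```

jog_arm([
  {"fingers":0.5,"tx":0,"ty":0,"tz":0,"yaw":0},
  {"fingers":0.5,"tx":0,"ty":0,"tz":0,"yaw":0},
  {"fingers":0.5,"tx":0,"ty":0,"tz":0,"yaw":0},
  {"fingers":0.5,"tx":0,"ty":0,"tz":0,"yaw":0},
  {"fingers":0.5,"tx":0,"ty":0,"tz":0,"yaw":0},
  {"fingers":0.5,"tx":0,"ty":0,"tz":0,"yaw":0},
  {"fingers":0.5,"tx":0,"ty":0,"tz":0,"yaw":0},
  {"fingers":0.5,"tx":0,"ty":0,"tz":0,"yaw":0},
])

```text
t: 43.83
tool_pos: [0.6158, -0.2873, 0.2083]
tool_rot: [[0.974, -0.0, 0.225], [-0.225, 0.0, 0.974], [-0.0, -1.0, 0.0]]
wrist_force: [-0.4, -0.4, -2.0]
grip_width: 0.0659
```

jog_arm([
  {"fingers":0.5,"tx":0,"ty":0,"tz":0,"yaw":0},
  {"fingers":0.5,"tx":0,"ty":0,"tz":0,"yaw":0},
  {"fingers":0.5,"tx":0,"ty":0,"tz":0,"yaw":0},
  {"fingers":0.5,"tx":0,"ty":0,"tz":0,"yaw":0},
  {"fingers":0.5,"tx":0,"ty":0,"tz":0,"yaw":0},
  {"fingers":0.5,"tx":0,"ty":0,"tz":0,"yaw":0},
  {"fingers":0.5,"tx":0,"ty":0,"tz":0,"yaw":0},
  {"fingers":0.5,"tx":0,"ty":0,"tz":0,"yaw":0},
])

```text
t: 44.5
tool_pos: [0.6158, -0.2873, 0.2083]
tool_rot: [[0.974, -0.0, 0.225], [-0.225, 0.0, 0.974], [-0.0, -1.0, 0.0]]
wrist_force: [0.2, -0.4, -1.7]
grip_width: 0.0665
```

jog_arm([
  {"fingers":0.5,"tx":0,"ty":0,"tz":0,"yaw":0},
  {"fingers":0.5,"tx":0,"ty":0,"tz":0,"yaw":0},
  {"fingers":0.5,"tx":0,"ty":0,"tz":0,"yaw":0},
  {"fingers":0.5,"tx":0,"ty":0,"tz":0,"yaw":0},
  {"fingers":0.5,"tx":0,"ty":0,"tz":0,"yaw":0},
  {"fingers":0.5,"tx":0,"ty":0,"tz":0,"yaw":0},
  {"fingers":0.5,"tx":0,"ty":0,"tz":0,"yaw":0},
  {"fingers":0.5,"tx":0,"ty":0,"tz":0,"yaw":0},
])

```text
t: 45.17
tool_pos: [0.6158, -0.2873, 0.2083]
tool_rot: [[0.974, -0.0, 0.225], [-0.225, 0.0, 0.974], [-0.0, -1.0, 0.0]]
wrist_force: [-0.5, -0.3, -2.7]
grip_width: 0.0665
```

jog_arm([
  {"fingers":0.5,"tx":0,"ty":0,"tz":0,"yaw":0},
  {"fingers":0.5,"tx":0,"ty":0,"tz":0,"yaw":0},
  {"fingers":0.5,"tx":0,"ty":0,"tz":0,"yaw":0},
  {"fingers":0.5,"tx":0,"ty":0,"tz":0,"yaw":0},
  {"fingers":0.5,"tx":0,"ty":0,"tz":0,"yaw":0},
  {"fingers":0.5,"tx":0,"ty":0,"tz":0,"yaw":0},
  {"fingers":0.5,"tx":0,"ty":0,"tz":0,"yaw":0},
  {"fingers":0.5,"tx":0,"ty":0,"tz":0,"yaw":0},
])

```text
t: 45.83
tool_pos: [0.6158, -0.2873, 0.2083]
tool_rot: [[0.974, -0.0, 0.225], [-0.225, 0.0, 0.974], [-0.0, -1.0, 0.0]]
wrist_force: [-0.1, -0.6, -2.9]
grip_width: 0.0659
```

```bash
python3 - <<'E'
from h import *
to(.6158,-.2872,.206,77.1)
crop("scene",210,130,300,200,8,"pics/f8s.png")
E
```

```text
t 45.83 hdg 77.01 yaw -0.0016 now-axes tx,ty,tz [-0.      0.0023  0.0001] after-turn tx,ty,tz [-0.0, 0.0023, 0.0001] grip 0.0659 F [-0.1 -0.6 -2.9] pos [ 0.6158 -0.2873  0.2083]
```

View pics/f8s.png

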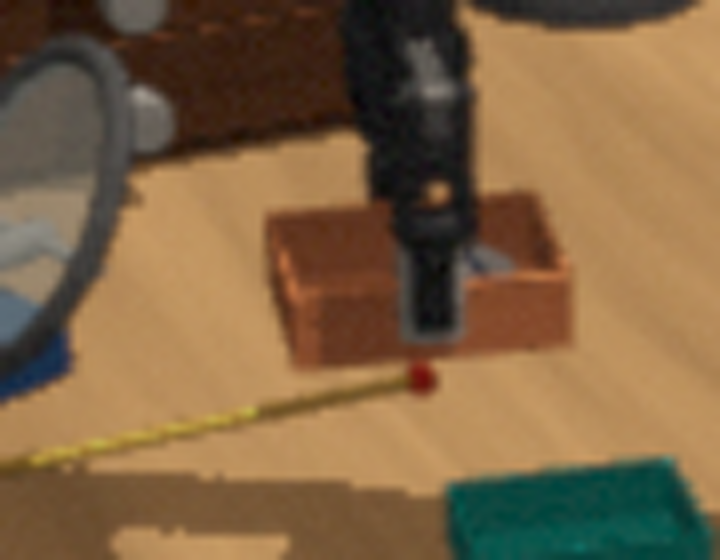

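jog_arm([
  {"fingers":0.5,"tx":-0.006,"ty":-0.004,"tz":0.0014,"yaw":0},
  {"fingers":0.5,"tx":-0.014,"ty":-0.006,"tz":0.003,"yaw":0},
  {"fingers":0.5,"tx":-0.02,"ty":0,"tz":0.004,"yaw":0},
  {"fingers":0.5,"tx":-0.024,"ty":0,"tz":0.005,"yaw":0},
  {"fingers":0.5,"tx":-0.024,"ty":0,"tz":0.005,"yaw":0},
  {"fingers":0.5,"tx":-0.02,"ty":0,"tz":0.004,"yaw":0},
  {"fingers":0.5,"tx":-0.014,"ty":0.004,"tz":0.002,"yaw":0},
  {"fingers":0.5,"tx":-0.006,"ty":0.01,"tz":0.001,"yaw":0},
])

```text
t: 46.55
tool_pos: [0.4954, -0.2331, 0.2061]
tool_rot: [[0.974, 0.002, 0.225], [-0.225, -0.001, 0.974], [0.002, -1.0, -0.001]]
wrist_force: [-0.1, 1.3, -2.1]
grip_width: 0.0662
```

jog_arm([
  {"fingers":0.5,"tx":0,"ty":0.018,"tz":0,"yaw":0},
  {"fingers":0.5,"tx":0,"ty":0.024,"tz":0,"yaw":0},
  {"fingers":0.5,"tx":0,"ty":0.024,"tz":0,"yaw":0},
  {"fingers":0.5,"tx":0,"ty":0.024,"tz":0,"yaw":0},
  {"fingers":0.5,"tx":0,"ty":0.024,"tz":0,"yaw":0},
  {"fingers":0.5,"tx":0,"ty":0.02,"tz":0,"yaw":0},
  {"fingers":0.5,"tx":0,"ty":0.012,"tz":0,"yaw":0},
  {"fingers":0.5,"tx":0,"ty":0.006,"tz":0,"yaw":0},
])

```text
t: 47.22
tool_pos: [0.4961, -0.2334, 0.0511]
tool_rot: [[0.974, -0.001, 0.225], [-0.225, 0.001, 0.974], [-0.002, -1.0, 0.001]]
wrist_force: [-0.6, 0.3, -3.1]
grip_width: 0.0657
```

```bash
python3 - <<'E'
from h import *
to(.4965,-.2337,.0165,77.1)
crop("scene",250,170,370,260,6,"pics/g1s.png")
E
```

```text
t 47.22 hdg 77.0 yaw -0.0017 now-axes tx,ty,tz [ 0.0005  0.0346 -0.0002] after-turn tx,ty,tz [0.0005, 0.0346, -0.0002] grip 0.0657 F [-0.6  0.3 -3.1] pos [ 0.4961 -0.2334  0.0511]
```

View pics/g1s.png

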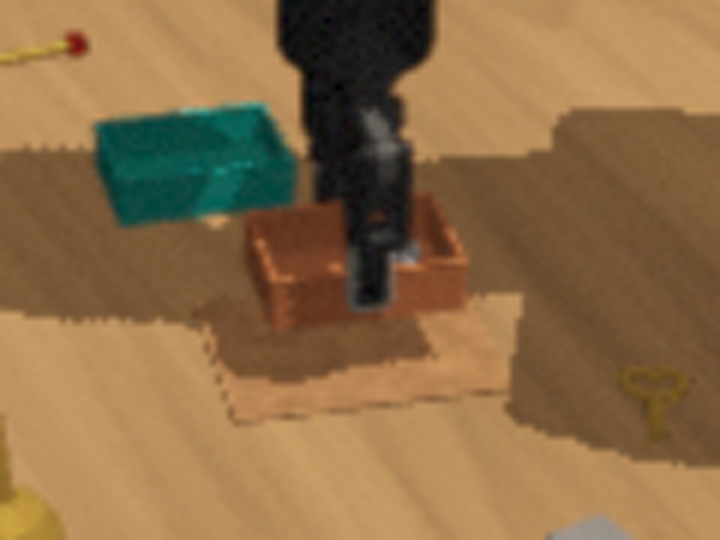

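jog_arm([
  {"fingers":0.5,"tx":0,"ty":0.006,"tz":0,"yaw":0},
  {"fingers":0.5,"tx":0,"ty":0.008,"tz":0,"yaw":0},
  {"fingers":0.5,"tx":0,"ty":0.007,"tz":0,"yaw":0},
  {"fingers":0.5,"tx":0,"ty":0.005,"tz":0,"yaw":0},
  {"fingers":0.5,"tx":0,"ty":0.002,"tz":0,"yaw":0},
  {"fingers":0.5,"tx":0,"ty":0,"tz":0,"yaw":0},
  {"fingers":0.5,"tx":0,"ty":0,"tz":0,"yaw":0},
])

```text
t: 47.85
tool_pos: [0.4969, -0.2338, 0.0244]
tool_rot: [[0.974, 0.0, 0.225], [-0.225, 0.0, 0.974], [0.0, -1.0, 0.0]]
wrist_force: [0.1, 0.3, -2.4]
grip_width: 0.0664
```

```bash
python3 - <<'E'
from h import *
to(.4965,-.2337,.0165,77.1)
crop("scene",270,190,350,250,9,"pics/g2s.png")
E
```

```text
t 47.85 hdg 77.01 yaw -0.0017 now-axes tx,ty,tz [-0.0004  0.0079  0.    ] after-turn tx,ty,tz [-0.0004, 0.0079, 0.0] grip 0.0664 F [ 0.1  0.3 -2.4] pos [ 0.4969 -0.2338  0.0244]
```

View pics/g2s.png

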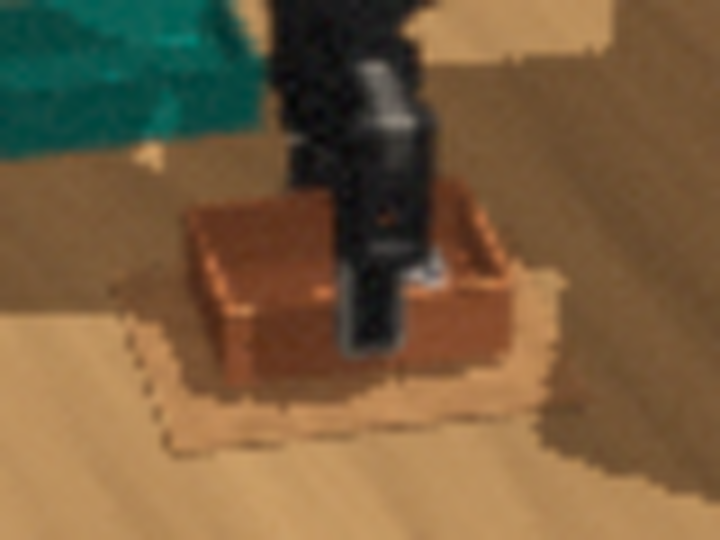

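jog_arm([
  {"fingers":0.5,"tx":0,"ty":0.003,"tz":0,"yaw":0},
  {"fingers":0.5,"tx":0,"ty":0.002,"tz":0,"yaw":0},
  {"fingers":0.5,"tx":0,"ty":0.001,"tz":0,"yaw":0},
  {"fingers":0.5,"tx":0,"ty":0,"tz":0,"yaw":0},
  {"fingers":0.5,"tx":0,"ty":0,"tz":0,"yaw":0},
])

```text
t: 48.32
tool_pos: [0.4968, -0.2337, 0.0182]
tool_rot: [[0.974, -0.0, 0.225], [-0.225, 0.0, 0.974], [-0.0, -1.0, 0.0]]
wrist_force: [-0.6, 0.7, -2.6]
grip_width: 0.0661
```

jog_arm([
  {"fingers":0.5,"tx":0,"ty":0.001,"tz":0,"yaw":0},
  {"fingers":0.5,"tx":0,"ty":0.001,"tz":0,"yaw":0},
  {"fingers":0.5,"tx":0,"ty":0,"tz":0,"yaw":0},
  {"fingers":0.5,"tx":0,"ty":0,"tz":0,"yaw":0},
])

```text
t: 48.65
tool_pos: [0.4969, -0.2338, 0.0166]
tool_rot: [[0.974, 0.0, 0.225], [-0.225, -0.0, 0.974], [0.0, -1.0, -0.0]]
wrist_force: [-2.1, 1.1, 4.8]
grip_width: 0.0661
```

Contact on the mat (force changed from −2.6 to +4.8 N). Release and rise.

jog_arm([
  {"fingers":0.1,"tx":0,"ty":0,"tz":0,"yaw":0},
  {"fingers":0,"tx":0,"ty":0,"tz":0,"yaw":0},
  {"fingers":0,"tx":0,"ty":0,"tz":0,"yaw":0},
  {"fingers":0,"tx":0,"ty":0,"tz":0,"yaw":0},
  {"fingers":0,"tx":0,"ty":0,"tz":0,"yaw":0},
])

```text
t: 49.07
tool_pos: [0.4968, -0.2338, 0.0162]
tool_rot: [[0.974, -0.0, 0.225], [-0.225, 0.0, 0.974], [-0.0, -1.0, 0.0]]
wrist_force: [-0.7, 0.2, 0.4]
grip_width: 0.0851
```

jog_arm([
  {"fingers":0,"tx":0,"ty":-0.01,"tz":0,"yaw":0},
  {"fingers":0,"tx":0,"ty":-0.02,"tz":0,"yaw":0},
  {"fingers":0,"tx":0,"ty":-0.03,"tz":0,"yaw":0},
  {"fingers":0,"tx":0,"ty":-0.04,"tz":0,"yaw":0},
  {"fingers":0,"tx":-0.01,"ty":-0.04,"tz":0,"yaw":0},
  {"fingers":0,"tx":-0.03,"ty":-0.04,"tz":0,"yaw":0},
  {"fingers":0,"tx":-0.035,"ty":-0.02,"tz":0,"yaw":0},
  {"fingers":0,"tx":-0.035,"ty":0,"tz":0,"yaw":0},
])

```text
t: 49.73
tool_pos: [0.3945, -0.2105, 0.2144]
tool_rot: [[0.975, 0.005, 0.224], [-0.224, -0.004, 0.975], [0.006, -1.0, -0.003]]
wrist_force: [-0.2, -0.5, 0.9]
grip_width: 0.0856
```

jog_arm([
  {"fingers":0,"tx":0,"ty":0,"tz":-0.035,"yaw":0},
  {"fingers":0,"tx":0,"ty":0,"tz":-0.035,"yaw":0},
  {"fingers":0,"tx":0,"ty":0,"tz":-0.035,"yaw":0},
  {"fingers":0,"tx":0,"ty":0,"tz":-0.035,"yaw":0},
  {"fingers":0,"tx":0,"ty":0,"tz":-0.035,"yaw":0},
  {"fingers":0,"tx":0,"ty":0,"tz":-0.035,"yaw":0},
  {"fingers":0,"tx":0,"ty":0,"tz":0,"yaw":0},
])

```text
t: 50.32
tool_pos: [0.3454, -0.4193, 0.2098]
tool_rot: [[0.974, -0.001, 0.228], [-0.228, -0.001, 0.974], [-0.0, -1.0, -0.001]]
wrist_force: [0.7, -1.0, 0.1]
grip_width: 0.0857
```

```bash
python3 - <<'E'
from h import *
a,_=optics.get_image("scene");b,_=optics.get_image("top")
cv2.imwrite("pics/h_s.png",a);cv2.imwrite("pics/h_t.png",b)
crop("",385,240,455,310,8,"pics/h_tc.png",b)
crop("",270,195,350,250,9,"pics/h_sc.png",a)
print(env.sense()["tool_pos"],env.sense()["t"])
E
```

```text
[ 0.34666902 -0.41553983  0.20980951] 50.4167
```

View pics/h_t.png

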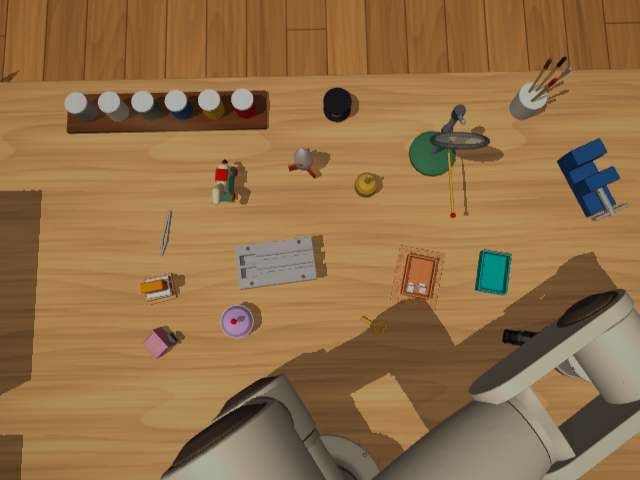

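View pics/h_tc.png

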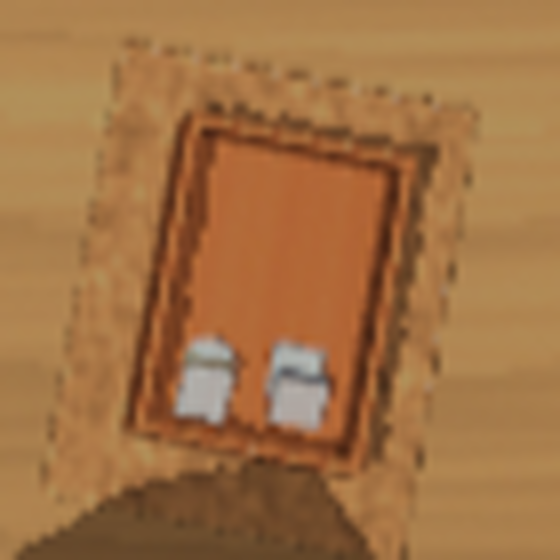

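View pics/h_sc.png

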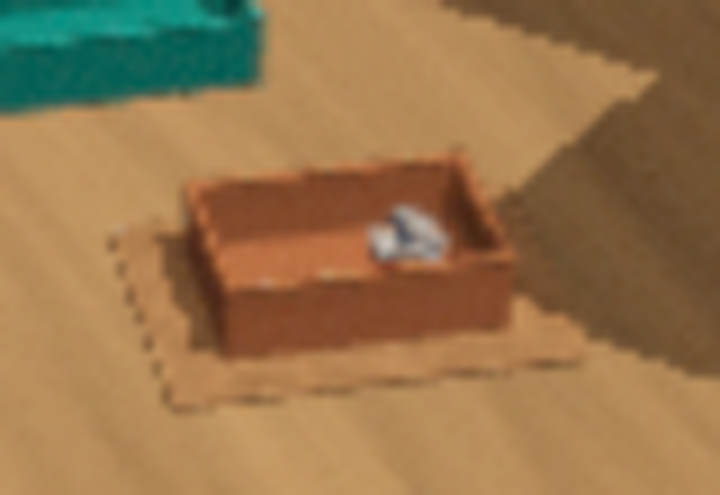

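View pics/h_s.png

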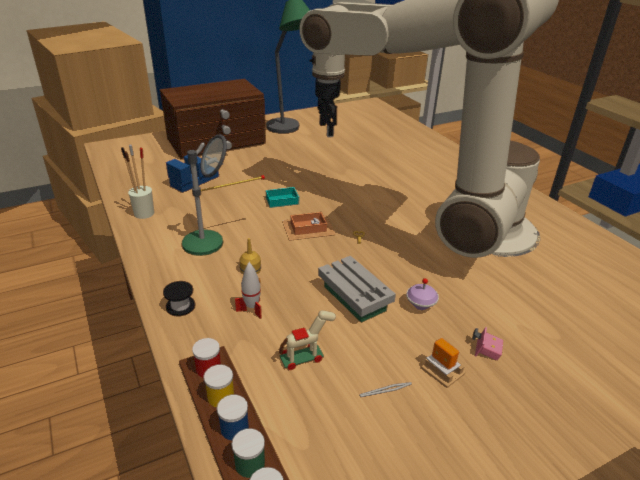

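```bash
python3 - <<'E'
from h import *
crop("",220,220,340,310,6,"pics/h_pl.png",cv2.imread("pics/h_t.png"))
E
```

```text
(no output)
```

View pics/h_pl.png

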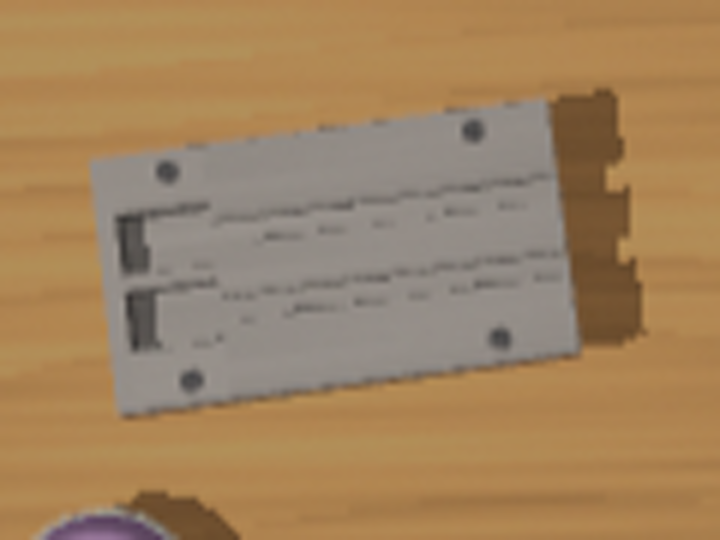

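```bash
python3 -c "
from rig import ticket,env
print(ticket.finish_job(), env.sense()['t'])"
```

```text
the job is handed in; nothing more can be done
the job is handed in; nothing more can be done
```

The job is handed in at about 50 s of the 210 s allowed, with every step done in the order you asked.

- **Scraping:** I stood the dish under the open end and pushed the scraper through slot A. The dish was then knocked about 35 mm aside, so I left the scraper standing in slot B, put the dish back, and pushed slot B through. The scraper went back on its rest before I lifted the dish.
- **Viewing:** I held the dish level about 24 mm above the bead for a little over 4 s, with no measured movement, then set it on its mat and moved the arm clear.
- **Last checks:** In the final pictures both slots are empty, the dish lies inside its mat, the scraper is on its rest, and the toys and look-alikes look as they did at the start. The highest wrist force I read was about 13 N, and I saw no grip slackening.
- **Not fully confirmed:** I counted four pieces at the start (yellow, blue and red tin, and the light slug). In the dish they lie as two overlapping pairs: only the yellow and blue edges and the round slug can be made out, and red is not visible. I take all four to be there because the slots are empty and nothing lies on the counter. I saw no darker slug at any point.

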